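Set up the liquid chromatograph's bench for the next run

TASK

Get the chromatography bench ready for the next run: open the column heater, take the longest column out of the column bin, lay it down in the heater's two saddles and shut the lid fully again. Stand every bottle that has fallen over upright in the solvent tray. The other columns stay in their bin, and leave the vial tray, the wash bottle and the beaker alone.

Things in the scene. Friction and masses are not known exactly. Their poses are not given: they have to be found in the camera images.
- heater: fixed white box 140 (x) x 200 (y) x 75 mm high, walls and floor 10 mm, left or right of the tray. Origin: centre of underside; the front with handle and dark display faces -x, z up. Lid hinge line along y at x = +70, z = +75.5 mm. Inside, two aluminium V saddles (12 mm thick along y, 45 degree sides, 44 mm across) at y = +-36 mm, else empty
- heater_seat (a point): point in the heater where the middle of the long column lies when it rests down in both V saddles (tube axis 45 mm above the bench); axes as those of the heater, the column lies along y, either way round
- lid (a joint): heater lid, hinge angle: 0 = shut, grows as the front edge rises, stop at 1.75 rad (100 degrees). Lid 140 x 200 x 12 mm, 0.35 kg; the stiff hinge holds it wherever it is left; about 4 N at the handle lifts it
- lid_handle (a point): middle of the lid handle: round steel bar 11 mm thick, 110 mm long along y, held 35 mm in front of the lid edge by two rods 94 mm apart (30 mm free gap behind the bar), 81 mm above the bench when shut. It swings about the hinge line; in the lid frame it lies 175 mm in front of it and 6 mm above
- bin: open blue plastic bin, fixed, 218 (x) x 224 (y) x 45 mm high, walls and floor 4 mm, on the other side of the tray from the heater, holding loose steel columns. Origin: centre of its underside; z up
- col_long: the column wanted: the longest in the bin, 150 mm over all; a 12 mm steel tube with a hexagonal nut (20 mm across flats, 22 mm long) at each end and a paper band round the middle (106 mm bare tube between the nuts), 0.16 kg, lying flat in the bin. Origin: its middle, on the axis; x along the axis
- col_a: shorter column of the same make, 110 mm over all, in the bin; origin in its middle, x along the axis
- col_b: shorter column of the same make, 95 mm over all, in the bin; origin in its middle, x along the axis
- col_fat: stout column, 105 mm over all, 22 mm tube with 28 mm nuts, in the bin; origin in its middle, x along the axis
- guard_a: guard column holder, 60 mm long, two 18 mm hexagons, in the bin; origin in its middle, x along the axis
- guard_b: guard column holder, 60 mm long, two 18 mm hexagons, in the bin; origin in its middle, x along the axis
- tray: black plastic solvent tray, fixed, 130 (x) x 310 (y) mm outside, floor and walls 4 mm, rim 32 mm high, empty or with one fallen bottle lying in it, ahead of the robot beyond the fallen bottles. Origin: centre of its underside; z up; the inner floor is at z = 4 mm
- bottle1: square amber glass bottle, paper label, white screw cap: body 48 x 48 x 64 mm, cone to 76 mm, cap 30 mm in diameter, 95 mm over all, 0.18 kg. 2 to 4 bottles are present (others None), each lying on a flat side on the bench between robot and tray, cap roughly towards the robot. Origin: centre of base; z from base to cap, x and y square to the flat sides
- bottle2: square amber glass bottle, paper label, white screw cap: body 48 x 48 x 64 mm, cone to 76 mm, cap 30 mm in diameter, 95 mm over all, 0.18 kg. 2 to 4 bottles are present (others None), each lying on a flat side on the bench between robot and tray, cap roughly towards the robot. Origin: centre of base; z from base to cap, x and y square to the flat sides
- bottle3: square amber glass bottle, paper label, white screw cap: body 48 x 48 x 64 mm, cone to 76 mm, cap 30 mm in diameter, 95 mm over all, 0.18 kg. 2 to 4 bottles are present (others None), each lying on a flat side on the bench between robot and tray, cap roughly towards the robot. Origin: centre of base; z from base to cap, x and y square to the flat sides
- bottle4: square amber glass bottle, paper label, white screw cap: body 48 x 48 x 64 mm, cone to 76 mm, cap 30 mm in diameter, 95 mm over all, 0.18 kg. 2 to 4 bottles are present (others None), each lying on a flat side in the tray, cap roughly to the left (+y). Origin: centre of base; z from base to cap, x and y square to the flat sides
- vial_tray: black vial tray 80 x 130 x 41 mm with blue-capped amber vials, beyond the solvent tray; bystander. Origin: centre of its underside
- wash_bottle: white wash bottle 66 mm in diameter, 150 mm high with a bent spout on a red cap; bystander, left, beyond the solvent tray. Origin: centre of its base, z up
- beaker: glass beaker, 72 mm in diameter, 90 mm high; bystander, right, beyond the solvent tray. Origin: centre of its base, z up
Not all that is in view belongs to the job. What is shaped like the bottle2 but yellow is not meant.

How it is judged (in metres and radians):
On the way, in this order (a step that is already met when the one before it is completed fails the run):
1. the heater's lid has been opened (more than 0.5 rad) (value of joint lid above 0.5 rad), for 0.2 s.
2. the longest column lies released in both saddles of the open heater (x of col_long in the frame of heater_seat between -0.006 and 0.006 m and y of col_long in the frame of heater_seat between -0.013 and 0.013 m and z of col_long in the frame of heater_seat between -0.006 and 0.006 m and angle between the x axis of col_long and the y axis of heater_seat, either way round below 0.08 rad and value of joint lid above 0.3 rad and contact force between col_long and the fingers below 0.2 N), for 0.3 s.
3. the lid is shut again (value of joint lid below 0.05 rad), for 0.2 s.
At the end, for the whole second after the job is handed in: Long column in both saddles (within 6 mm across and in height, 13 mm along, 0.08 rad in line), lid below 0.05 rad, every bottle present upright (0.08 rad) and still on the tray floor inside the rim, the other columns and guard holders in the bin (x of col_long in the frame of heater_seat between -0.006 and 0.006 m and y of col_long in the frame of heater_seat between -0.013 and 0.013 m and z of col_long in the frame of heater_seat between -0.006 and 0.006 m and angle between the x axis of col_long and the y axis of heater_seat, either way round below 0.08 rad and value of joint lid below 0.05 rad and angle between each of bottle1, bottle2, bottle3, bottle4's own z axis and vertical below 0.08 rad and x of bottle1 in the frame of tray between -0.06 and 0.06 m and y of bottle1 in the frame of tray between -0.15 and 0.15 m and z of bottle1 in the frame of tray between -0.002 and 0.009 m and linear speed of each of bottle1, bottle2, bottle3, bottle4 below 0.02 m/s and x of bottle2 in the frame of tray between -0.06 and 0.06 m and y of bottle2 in the frame of tray between -0.15 and 0.15 m and z of bottle2 in the frame of tray between -0.002 and 0.009 m and x of bottle3 in the frame of tray between -0.06 and 0.06 m and y of bottle3 in the frame of tray between -0.15 and 0.15 m and z of bottle3 in the frame of tray between -0.002 and 0.009 m and x of bottle4 in the frame of tray between -0.06 and 0.06 m and y of bottle4 in the frame of tray between -0.15 and 0.15 m and z of bottle4 in the frame of tray between -0.002 and 0.009 m and x of col_a in the frame of bin between -0.105 and 0.105 m and y of col_a in the frame of bin between -0.108 and 0.108 m and z of each of col_a, col_b, col_fat, guard_a, guard_b in the frame of bin below 0.055 m and x of col_b in the frame of bin between -0.105 and 0.105 m and y of col_b in the frame of bin between -0.108 and 0.108 m and x of col_fat in the frame of bin between -0.105 and 0.105 m and y of col_fat in the frame of bin between -0.108 and 0.108 m and x of guard_a in the frame of bin between -0.105 and 0.105 m and y of guard_a in the frame of bin between -0.108 and 0.108 m and x of guard_b in the frame of bin between -0.105 and 0.105 m and y of guard_b in the frame of bin between -0.108 and 0.108 m); the robot touches nothing.
It fails at once if the vial tray, wash bottle or beaker was pushed more than 30 mm or tipped over (distance of any of vial_tray, wash_bottle, beaker from where it was at the start of the episode above 0.03 m or angle between any of vial_tray, wash_bottle, beaker's own z axis and vertical above 0.4 rad).
Of bottle1, bottle2, bottle3, bottle4 only 2 to 4 are there at a start; the rules pass over those that are not, and their reading is None.
At some moment in a run one of bottle1, bottle2, bottle3 may be knocked a few centimetres aside while the robot is not near it.
It also fails if it takes over 210 s, if anything falls off the work surface, if the arm or the gripper's body presses on something with over 40 N, if the wrist force passes 120 N, or if a joint passes its speed limit or range.

ROBOT

A 6-joint arm with a two-finger parallel gripper is mounted at the origin on the work surface. World frame = base frame: x ahead of the robot, y to its left, z up, the work surface at z = 0. Lengths are in mm, angles in rad, forces in N, time in s.
With the tool pointing down it reaches from about 350 to 875 mm from the base axis. Payload 4.2 kg.
Tool frame: the origin (TCP) lies at the very end of the fingers, on their centre line; the grasp point (between the pads) lies arm.hold_point_z behind it (arm.hold_point_z is the distance from the TCP to the grasp point, in mm); z points along the fingers, y is the direction in which the jaws open and shut (so a half turn about z gives the same grasp; the last joint's range is limited). The gripper opens to 85 mm and grips with 20 to 120 N. Pads are 22 mm wide; open, the fingers measure 114 mm over their backs; the gripper's body (76 mm by 85 mm) begins 54 mm behind the grasp point. The pads swing forward as they close: fully open they stand 13 mm farther back than shut.
Start: joints at [1.594, 0.385, 0.008, 0, -1.194, -0.259], TCP at [145.982, 607.691, 231.312] pointing down, gripper open.
Joint ranges: [-3.14, 3.14], [-1.21, 2.06], [-1.07, 1.41], [-3.16, 2.05], [-2.99, -0.16], [-3.1, 3.1]. Speed limits (rad/s): [2.79, 2.79, 3.14, 3.14, 3.14, 3.14].

INTERFACE

Orientations are given as a unit quaternion [x, y, z, w].
In Python, from bench import arm gives the robot as it stands.
- The arm moves only by the tool step_arm, never from a script. Its argument "series" is a list of rows, each a list of 6 numbers: the shift along the world's x, y, z scaled (see below), then the turn, a rotation vector about the world's x, y, z scaled (see below). A call has 1 to 12 rows; each row is the pose to reach, as a shift and turn from the pose commanded when the call began; what a row does not reach only later rows make up. The controller multiplies each number of a shift by 400 mm and each number of a turn by pi/2 rad. A row lasts 1/12 s, in which the tool goes at most 41.7 mm and 7.16 degrees, less where a joint would pass 70% of its speed; a pose out of reach is approached as far as the arm can. A call with a number of a shift or a turn outside -1 to 1 is refused whole. A call with a gripper value outside its range is refused whole. "jaw" is the opening, from -1 (shut) to 1 (fully open), set as the call begins (left out, the last holds). The fingers move at their own pace and stop on an object; the grip force is fixed at half the most. Time passes only in rows, so rows that repeat a pose let the fingers close. It gives the time, the measured TCP pose, the force and the opening at its end, in the units of the state.
- arm.read_state(): the state, without advancing time (a new reading comes with each control period).
- arm.get_image(name): name is "side" or "top"; returns a dict with "image" (384x512x3 uint8, red, green, blue), "camera_matrix" (3x3 intrinsics, pixels), "world_from_camera" (4x4, takes a point from camera to world coordinates). Camera axes: x right, y up, looking along -z (the intrinsics and any distortion apply to the point x, -y, -z); pixel columns grow to the right and rows downward; lengths in mm; the calibration is good to about 2 mm. A picture is of the moment at which its call begins. There is no depth.
- arm.job_done(): hands the job in, once; it reports no verdict.
The state is a dict: "clock": time; "joints": joint angles; "joint_vel": joint speeds; "joint_efforts": joint torques, N m; "position": TCP position; "ee_rot": TCP orientation; "contact_force": force on the tool from outside, world axes, zero at the start; "wrist_torque": the same for the moment, N m; "gripper_width": finger opening in mm.
Only numpy, scipy, OpenCV 4.12 (cv2) and the standard library are available. Lean on these libraries where they do the work, as an engineer would, in place of code of your own. Each camera call takes 0.05 s, during which the arm holds its last target.

## Working session

There is one attempt and no reset: what is moved stays moved. The work goes in short steps, Python scripts to look and compute and a tool call to move; the robot and the scene stay as the last step left them, time stands still between calls to the robot, and variables do not carry over. Pictures are saved under pics/ and viewed, and the job is handed in when it is done.

Besides the shell and the picture viewer there is one more tool, called after "Call:" as a command line: name --pt "numbers of a row" for each row, then --argument value for the rest. step_arm: Moves the arm, as the interface text tells. Shifts and turns lie within -1 to 1; 1 stands for 400 mm of shift or pi/2 rad of turn. Its arguments: {"type":"object","properties":{"series":{"type":"array","items":{"type":"array","items":{"type":"number","minimum":-1,"maximum":1}}},"jaw":{"type":"number"}},"required":["series"]}

```bash
ls; mkdir -p pics; python3 - <<'E'
from bench import arm
import cv2
print(arm.read_state()); print(arm.hold_point_z)
for n in ("top","side"):
    d=arm.get_image(n); cv2.imwrite(f"pics/{n}0.png",d["image"][:,:,::-1]); print(n,d["camera_matrix"],d["world_from_camera"],[k for k in d])
E
```

```text
pics
{'clock': 0.0, 'joints': array([ 1.59357836e+00,  3.85565532e-01,  6.61003069e-03, -5.12383170e-04,
       -1.19399736e+00, -2.58553731e-01]), 'joint_vel': array([-0.00024314, -0.00142053,  0.00072764,  0.00167581,  0.0008794 ,
       -0.00085574]), 'joint_efforts': array([ 5.20794492e-04, -3.92286122e+01,  1.88404602e+01,  4.18648392e+00,
       -4.60652547e-03,  2.60672124e-06]), 'position': array([145.86550002, 607.13145166, 230.20800046]), 'ee_rot': array([ 9.93047780e-01, -1.17706785e-01, -8.45877671e-05,  1.10099933e-03]), 'contact_force': array([ 0.20343439,  0.01953035, -0.28067402]), 'wrist_torque': array([ 0.05523755, -0.04207133, -0.01424142]), 'gripper_width': 85.30511051585337}
18.700000000000003
top [[357.02523012   0.         251.88990824]
 [  0.         357.02523012 192.0435539 ]
 [  0.           0.           1.        ]] [[ 7.84331779e-02  9.68910641e-01 -2.34649541e-01  3.07704978e+02]
 [-9.96894248e-01  7.78987243e-02 -1.15605641e-02  3.74312088e+01]
 [ 7.07774630e-03  2.34827509e-01  9.72011289e-01  1.06103108e+03]
 [ 0.00000000e+00  0.00000000e+00  0.00000000e+00  1.00000000e+00]] ['image', 'camera_matrix', 'world_from_camera']
side [[430.85450551   0.         250.40353934]
 [  0.         430.85450551 197.5046038 ]
 [  0.           0.           1.        ]] [[ 9.75521931e-01  1.38472520e-01 -1.70828343e-01  3.11273879e+02]
 [-2.18589403e-01  5.25862859e-01 -8.22001780e-01 -9.98102799e+02]
 [-2.39923774e-02  8.39222029e-01  5.43259378e-01  7.73514233e+02]
 [ 0.00000000e+00  0.00000000e+00  0.00000000e+00  1.00000000e+00]] ['image', 'camera_matrix', 'world_from_camera']
```

View pics/top0.png

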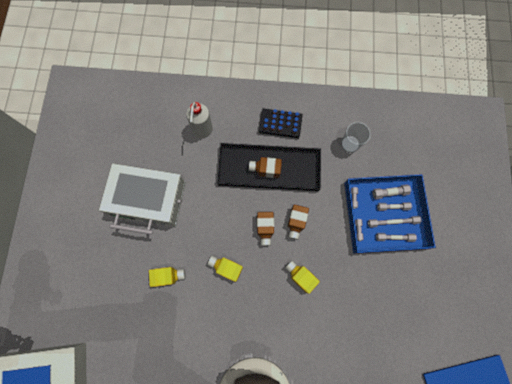

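View pics/side0.png

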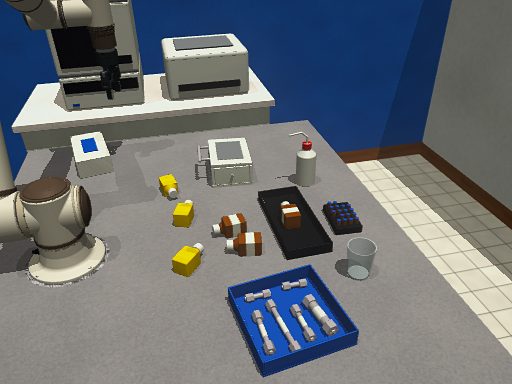

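```bash
cat > h.py <<'E'
from bench import arm
import cv2, numpy as np
from scipy.spatial.transform import Rotation as R
def ray(d,u,v):
    K=d["camera_matrix"];T=d["world_from_camera"]
    p=np.array([(u-K[0,2])/K[0,0],-(v-K[1,2])/K[1,1],-1.])
    return T[:3,3],T[:3,:3]@p
def at(d,u,v,z):
    o,r=ray(d,u,v);return o+r*(z-o[2])/r[2]
def proj(d,P):
    K=d["camera_matrix"];T=d["world_from_camera"]
    c=T[:3,:3].T@(np.asarray(P,float)-T[:3,3])
    return np.array([K[0,0]*c[0]/-c[2]+K[0,2],K[1,1]*-c[1]/-c[2]+K[1,2]])
def crop(d,x0,y0,x1,y1,s,name):
    c=d["image"][y0:y1,x0:x1,::-1]
    cv2.imwrite(name,cv2.resize(c,None,fx=s,fy=s,interpolation=cv2.INTER_CUBIC))
E
python3 - <<'E'
from h import *
d=arm.get_image("top")
crop(d,210,135,330,255,5,"pics/a.png")
crop(d,340,170,440,260,6,"pics/b.png")
crop(d,95,155,195,245,6,"pics/c.png")
E
```

```text
(no output)
```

View pics/a.png

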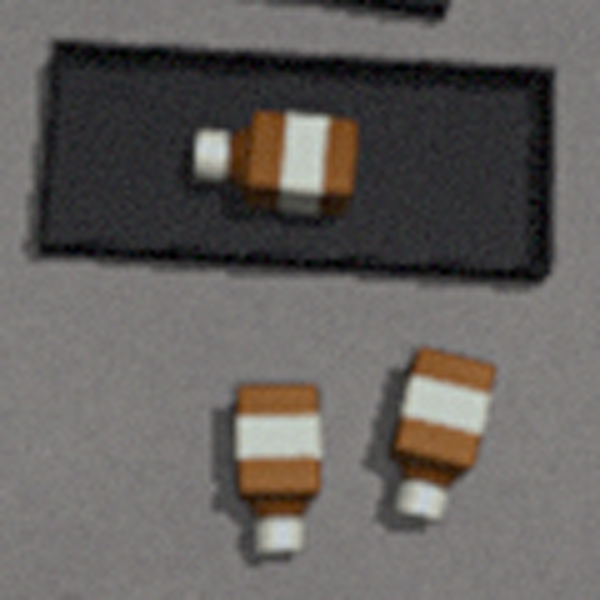

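View pics/b.png

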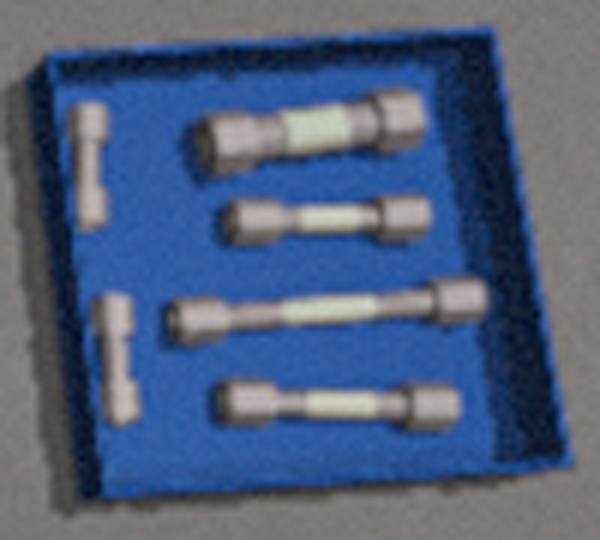

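View pics/c.png

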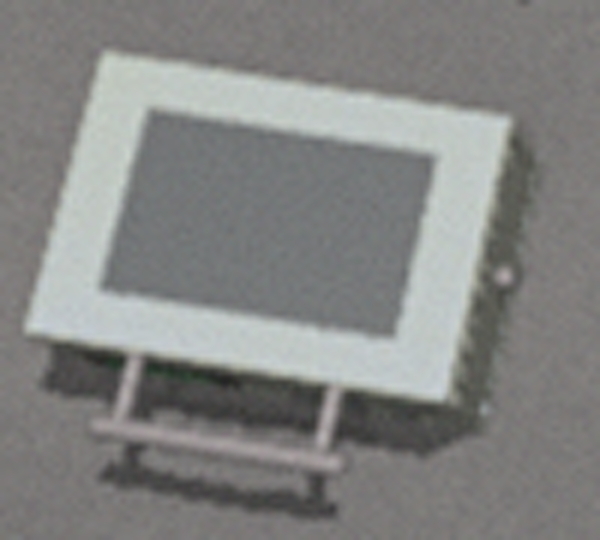

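```bash
python3 - <<'E'
from h import *
np.set_printoptions(precision=1,suppress=True)
d=arm.get_image("top")
def C(pts,o,s,z): return [at(d,o[0]+x/s-.0,o[1]+y/s,z)[:2] for x,y in pts]
L=np.array(C([(105,52),(512,120),(447,400),(25,332)],(95,155),6,87.5))
print("lid",L,L.mean(0)); 
for i in range(4):
    e=L[(i+1)%4]-L[i];print(np.linalg.norm(e),np.degrees(np.arctan2(e[1],e[0])))
H=np.array(C([(93,428),(347,463)],(95,155),6,84));print("handle",H,H.mean(0),np.linalg.norm(H[0]-H[1]),np.degrees(np.arctan2(*(H[0]-H[1])[::-1])))
B=np.array(C([(45,52),(493,28),(573,465),(90,497)],(340,170),6,45));print("bin",B,B.mean(0))
c=np.array(C([(165,320),(488,298)],(340,170),6,14));print("long",c,c.mean(0),np.linalg.norm(c[0]-c[1]),np.degrees(np.arctan2(*(c[0]-c[1])[::-1])))
c=np.array(C([(283,312),(377,305)],(340,170),6,18));print("band",c,c.mean(0),np.linalg.norm(c[0]-c[1]),np.degrees(np.arctan2(*(c[0]-c[1])[::-1])))
T=np.array(C([(52,42),(553,68),(548,284),(32,256)],(210,135),5,32));print("tray",T,T.mean(0));
for i in range(4):
    e=T[(i+1)%4]-T[i];print(np.linalg.norm(e),np.degrees(np.arctan2(e[1],e[0])))
hsv=cv2.cvtColor(d["image"],cv2.COLOR_RGB2HSV)
for nm,top,z,o in (("b1",[(237,384),(318,385),(318,494),(238,492)],48,0),("b2",[(420,349),(495,363),(472,468),(394,450)],48,0),("b4",[(357,119),(252,110),(246,192),(352,201)],52,0)):
    P=np.array(C(top,(210,135),5,z));print(nm,P,P.mean(0))
    for i in range(4):
        e=P[(i+1)%4]-P[i];print("  ",np.linalg.norm(e),np.degrees(np.arctan2(e[1],e[0])))
for n,q,z in (("cap1",(280,537),24),("cap2",(421,502),24),("cap4",(210,154),28)): print(n,C([q],(210,135),5,z+10))
s=arm.read_state();print(s["clock"],R.from_quat(s["ee_rot"]).as_matrix())
E
```

```text
lid [[593.9 451.8]
 [576.  255. ]
 [441.2 267.9]
 [457.1 465.5]] [517.  360.1]
197.57404865015158 -95.18590636067992
135.44568374051218 174.53550263693387
198.1870801890173 85.39396193485797
137.45561119898906 -5.71172990790465
handle [[416.  428.2]
 [409.3 310.3]] [412.6 369.2] 118.05128493946117 86.74503981339465
bin [[ 616.3 -229.4]
 [ 646.5 -450.9]
 [ 433.6 -481.5]
 [ 400.6 -253.9]] [ 524.2 -353.9]
long [[ 492.9 -298.9]
 [ 516.6 -458.7]] [ 504.7 -378.8] 161.57906719108146 98.45544784065483
band [[ 500.8 -355.6]
 [ 508.  -402. ]] [ 504.4 -378.8] 46.89756353168358 98.81514114887115
tray [[ 701.3  157.9]
 [ 709.3 -149.1]
 [ 573.  -150.7]
 [ 565.5  156.3]] [637.2   3.6]
307.13299710356154 -88.50169202568043
136.31491353691933 -179.34131589670417
307.120993394335 91.39740867513244
135.7739413447824 0.660605521233616
b1 [[495.2  29.1]
 [498.3 -17.5]
 [435.6 -21.6]
 [433.1  23.8]] [465.5   3.5]
   46.68728154295698 -86.14485578904853
   62.85499406908277 -176.31985709024002
   45.45738695747987 93.11507664396487
   62.276274611762794 4.813585106245434
b2 [[ 524.1  -75.1]
 [ 519.4 -118.8]
 [ 457.3 -108.2]
 [ 464.1  -63.3]] [491.2 -91.3]
   43.96080095801716 -96.24775443182381
   62.90746844867678 170.3041199762551
   45.447535982560595 81.4188761862468
   61.16747080419143 -11.15515693831509
b4 [[659.8 -30.1]
 [660.4  32.6]
 [609.3  32.4]
 [608.9 -30.2]] [634.6   1.2]
   62.7251042238672 89.47601253142288
   51.050182900613144 -179.79262928604484
   62.605135985312444 -90.4383498028378
   50.95522358365514 0.07374962291325074
cap1 [array([411. ,  -2.3])]
cap2 [array([437.4, -81.8])]
cap4 [array([635.5,  55.6])]
0.2 [[ 1.  -0.2 -0. ]
 [-0.2 -1.  -0. ]
 [ 0.   0.  -1. ]]
```

Call:
step_arm --pt "0.667 -0.594 -0.1 0 0 -0.909" --pt "0.667 -0.594 -0.1 0 0 -0.909" --pt "0.667 -0.594 -0.1 0 0 -0.909" --pt "0.667 -0.594 -0.1 0 0 -0.909" --pt "0.667 -0.594 -0.1 0 0 -0.909" --pt "0.667 -0.594 -0.1 0 0 -0.909" --pt "0.667 -0.594 -0.1 0 0 -0.909" --pt "0.667 -0.594 -0.1 0 0 -0.909" --pt "0.667 -0.594 -0.1 0 0 -0.909" --pt "0.667 -0.594 -0.1 0 0 -0.909" --pt "0.667 -0.594 -0.1 0 0 -0.909" --pt "0.667 -0.594 -0.1 0 0 -0.909" --jaw -0.41

```text
clock: 1.2
position: [413.3, 369.2, 191.0]
ee_rot: [-0.671, 0.741, -0.0, -0.0]
contact_force: [0.1, -0.6, 0.1]
gripper_width: 25.2
```

Call:
step_arm --pt "0 0 0 0 0 0" --pt "0 0 0 0 0 0"

```text
clock: 1.37
position: [412.8, 369.9, 191.2]
ee_rot: [-0.674, 0.739, -0.0, -0.0]
contact_force: [-0.3, 0.3, 0.4]
gripper_width: 24.9
```

```bash
cat >> h.py <<'E'
def st():
    np.set_printoptions(precision=3,suppress=True)
    s=arm.read_state();M=R.from_quat(s["ee_rot"]).as_matrix()
    print("t",round(s["clock"],2),"p",s["position"].round(1),"x",M[:,0],"z",M[:,2],"psi",np.degrees(np.arctan2(M[1,0],M[0,0])).round(2),"F",s["contact_force"].round(1),"w",round(s["gripper_width"],1),"j",s["joints"])
    return s,M
E
python3 - <<'E'
from h import *
st()
for n in ("top","side"):
    d=arm.get_image(n)
    print([proj(d,p) for p in [(412.5,369.5,81),(517,360,45)]])
    if n=="top": crop(d,70,130,200,250,5,"pics/d.png")
    else: crop(d,160,80,320,200,5,"pics/e.png")
E
```

```text
t 1.37 p [412.8 369.9 191.2] x [-0.091 -0.996  0.   ] z [-0. -0. -1.] psi -95.24 F [-0.3  0.3  0.4] w 24.9 j [ 1.023  0.298 -0.227 -0.    -1.045 -1.115]
[array([131.883, 229.431]), array([144.709, 195.707])]
[array([198.287, 154.349]), array([228.489, 160.949])]
```

View pics/d.png

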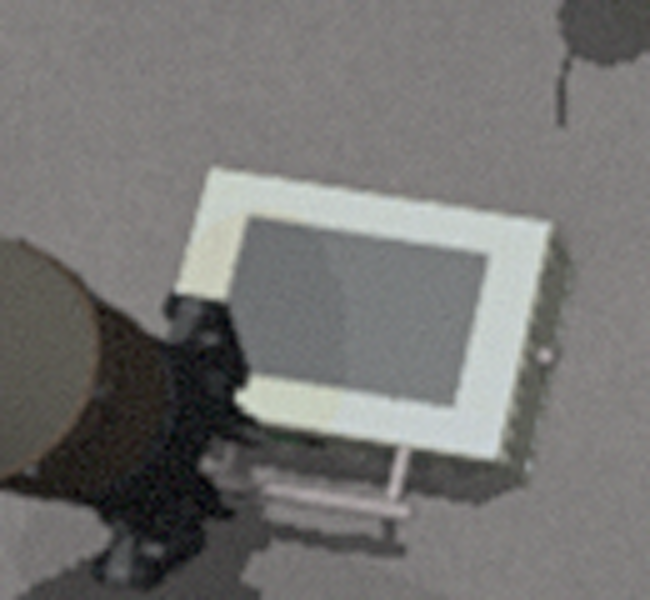

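View pics/e.png

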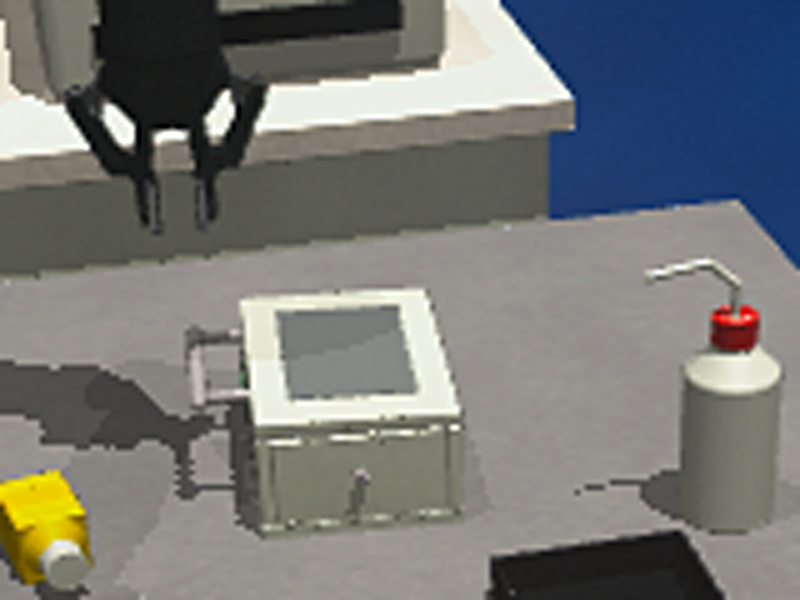

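Call:
step_arm --pt "0.003 0 -0.1 0 0 0" --pt "0.003 0 -0.2 0 0 0" --pt "0.003 0 -0.26 0 0 0" --pt "0.003 0 -0.3 0 0 0" --pt "0.003 0 -0.325 0 0 0" --pt "0.003 0 -0.325 0 0 0" --pt "0.003 0 -0.325 0 0 0"

```text
clock: 2.05
position: [414.2, 370.6, 61.6]
ee_rot: [-0.674, 0.739, -0.0, 0.0]
contact_force: [1.5, 0.1, 0.3]
gripper_width: 25.3
```

Call:
step_arm --pt "0 0 0 0 0 0" --pt "0 0 0 0 0 0" --pt "0 0 0 0 0 0" --pt "0 0 0 0 0 0" --pt "0 0 0 0 0 0" --jaw -1

```text
clock: 2.47
position: [414.6, 371.1, 62.4]
ee_rot: [-0.674, 0.739, 0.0, 0.002]
contact_force: [0.3, 1.5, 0.7]
gripper_width: 9.1
```

```bash
python3 - <<'E'
from h import *
s,M=st()
p=s["position"]; g=p+M[:,2]*-18.7
# arc: heater y axis
yaw=np.radians(-5.3); ex=np.array([np.cos(yaw),np.sin(yaw),0]);ez=np.array([0,0,1.]);ey=np.cross(ez,ex)
hinge=lambda c:c
r0=np.array([-175,6.])
for th in np.radians([10,20,30,40,50,60,70,80,90,94]):
    # rotate front up
    x=r0[0]*np.cos(th)+r0[1]*np.sin(th); z=-r0[0]*np.sin(th)+r0[1]*np.cos(th)
    dg=(x-r0[0])*ex+(z-r0[1])*ez
    tilt=th*0.5
    # tool z from -ez rotates about ey by ?: want tool to point +x when lid up
    Rm=R.from_rotvec(-ey*tilt).as_matrix(); zt=Rm@M[:,2]
    pt=g+dg+zt*18.7
    print(np.degrees(th).round(),((pt-p)/400).round(3),(-ey*tilt/(np.pi/2)).round(3),zt.round(2))
E
```

```text
t 2.47 p [414.6 371.1  62.4] x [-0.092 -0.996 -0.003] z [ 0.002  0.003 -1.   ] psi -95.29 F [0.3 1.5 0.7] w 9.1 j [ 1.022  0.449 -0.374  0.    -0.744 -1.114]
10.0 [ 0.013 -0.001  0.076] [-0.005 -0.055  0.   ] [ 0.09 -0.01 -1.  ]
20.0 [ 0.039 -0.004  0.149] [-0.01  -0.111  0.   ] [ 0.17 -0.01 -0.98]
30.0 [ 0.078 -0.007  0.218] [-0.015 -0.166  0.   ] [ 0.26 -0.02 -0.97]
40.0 [ 0.127 -0.012  0.281] [-0.021 -0.221  0.   ] [ 0.34 -0.03 -0.94]
50.0 [ 0.187 -0.017  0.334] [-0.026 -0.277  0.   ] [ 0.42 -0.04 -0.91]
60.0 [ 0.254 -0.024  0.378] [-0.031 -0.332  0.   ] [ 0.5  -0.04 -0.87]
70.0 [ 0.327 -0.03   0.41 ] [-0.036 -0.387  0.   ] [ 0.57 -0.05 -0.82]
80.0 [ 0.405 -0.038  0.429] [-0.041 -0.443  0.   ] [ 0.64 -0.06 -0.76]
90.0 [ 0.483 -0.045  0.436] [-0.046 -0.498  0.   ] [ 0.71 -0.06 -0.71]
94.0 [ 0.515 -0.048  0.435] [-0.048 -0.52   0.   ] [ 0.73 -0.06 -0.68]
```

Call:
step_arm --pt "0.005 0 0.038 -0.002 -0.027 0" --pt "0.013 -0.001 0.076 -0.005 -0.055 0" --pt "0.025 -0.002 0.113 -0.008 -0.083 0" --pt "0.039 -0.004 0.149 -0.01 -0.111 0" --pt "0.058 -0.005 0.184 -0.013 -0.138 0" --pt "0.078 -0.007 0.218 -0.015 -0.166 0" --pt "0.102 -0.01 0.25 -0.018 -0.194 0" --pt "0.127 -0.012 0.281 -0.021 -0.221 0" --pt "0.127 -0.012 0.281 -0.021 -0.221 0" --pt "0.127 -0.012 0.281 -0.021 -0.221 0"

```text
clock: 3.3
position: [464.4, 366.8, 176.0]
ee_rot: [-0.664, 0.727, -0.128, 0.119]
contact_force: [-9.6, 0.6, 9.5]
gripper_width: 8.8
```

```bash
python3 - <<'E'
from h import *
st()
d=arm.get_image("side")
crop(d,160,80,320,200,5,"pics/f.png")
E
```

```text
t 3.3 p [464.4 366.8 176. ] x [-0.091 -0.996 -0.003] z [ 0.342 -0.028 -0.939] psi -95.19 F [-9.6  0.6  9.5] w 8.8 j [ 1.072  0.275 -0.529  0.518 -0.688 -1.554]
```

View pics/f.png

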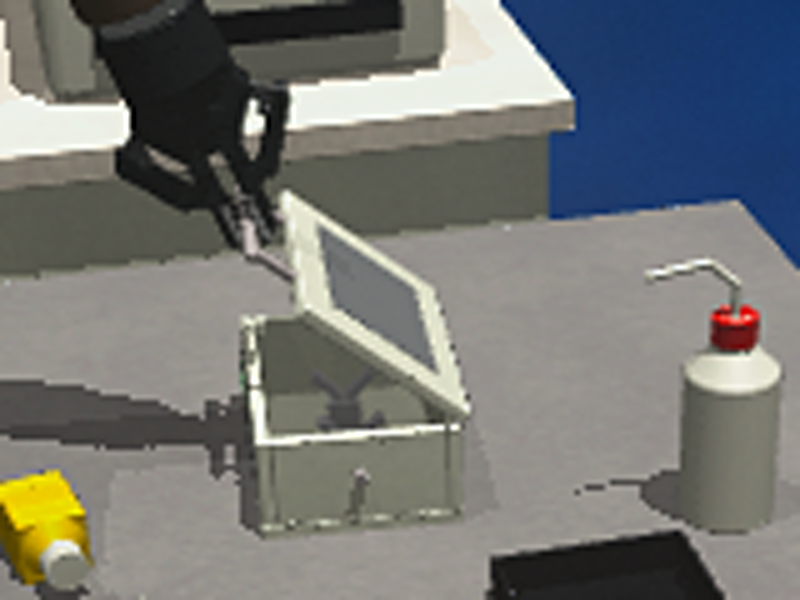

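Call:
step_arm --pt "0.03 -0.003 0.027 -0.003 -0.028 0" --pt "0.06 -0.005 0.053 -0.005 -0.056 0" --pt "0.093 -0.009 0.076 -0.007 -0.083 0" --pt "0.127 -0.012 0.097 -0.01 -0.111 0" --pt "0.163 -0.015 0.114 -0.012 -0.138 0" --pt "0.2 -0.018 0.129 -0.015 -0.166 0" --pt "0.239 -0.022 0.14 -0.017 -0.194 0" --pt "0.278 -0.026 0.148 -0.02 -0.222 0" --pt "0.317 -0.03 0.153 -0.022 -0.25 0" --pt "0.356 -0.033 0.155 -0.025 -0.277 0" --pt "0.372 -0.034 0.155 -0.026 -0.288 0" --pt "0.372 -0.034 0.155 -0.026 -0.288 0"

```text
clock: 4.35
position: [614.1, 353.6, 235.7]
ee_rot: [-0.621, 0.679, -0.288, 0.265]
contact_force: [3.3, 6.0, -1.9]
gripper_width: 8.7
```

```bash
python3 - <<'E'
from h import *
st()
d=arm.get_image("side")
crop(d,160,80,320,200,5,"pics/g.png")
E
```

```text
t 4.35 p [614.1 353.6 235.7] x [-0.088 -0.996 -0.002] z [ 0.717 -0.062 -0.695] psi -95.06 F [ 3.3  6.  -1.9] w 8.7 j [ 0.748  0.315 -0.649  1.572 -0.562 -2.229]
```

View pics/g.png

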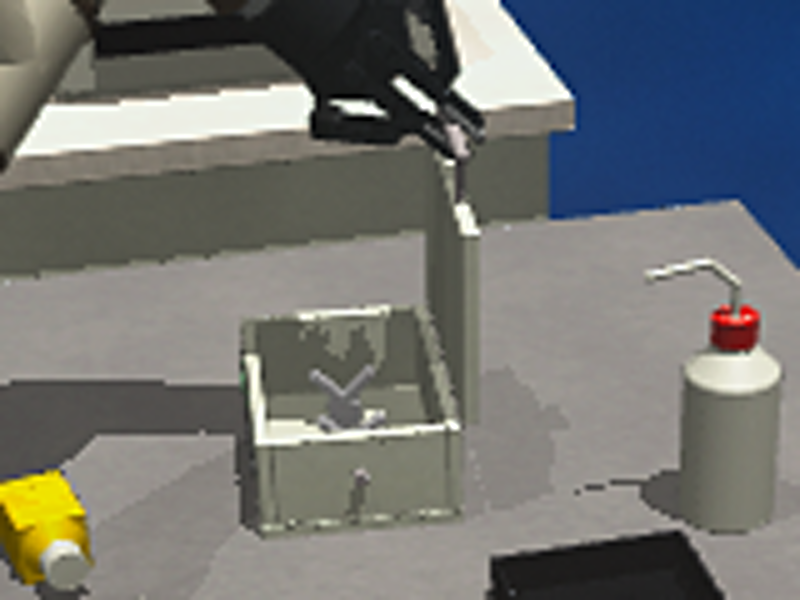

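Call:
step_arm --pt "0 0 0 0 0 0" --pt "0 0 0 0 0 0" --pt "0 0 0 0 0 0" --pt "-0.04 0.004 0.039 0 0 0" --pt "-0.09 0.008 0.087 0 0 0" --pt "-0.16 0.014 0.155 0 0 0" --pt "-0.22 0.014 0.2 0.01 0.1 0" --pt "-0.24 -0.05 0.2 0.023 0.255 0" --pt "-0.24 -0.1 0.2 0.03 0.34 0" --pt "-0.24 -0.2 0.2 0.039 0.425 0" --pt "-0.24 -0.3 0.2 0.046 0.509 0" --pt "-0.24 -0.3 0.2 0.046 0.509 0" --jaw -0.45

```text
clock: 5.4
position: [514.5, 230.0, 316.2]
ee_rot: [-0.666, 0.735, -0.096, 0.082]
contact_force: [1.1, -2.6, 1.8]
gripper_width: 23.6
```

```bash
python3 - <<'E'
from h import *
st()
d=arm.get_image("side")
cv2.imwrite("pics/g2.png",d["image"][:,:,::-1])
E
```

```text
t 5.4 p [514.5 230.  316.2] x [-0.098 -0.995  0.007] z [ 0.248 -0.031 -0.968] psi -95.65 F [ 1.1 -2.6  1.8] w 23.6 j [ 0.813  0.124 -0.242  0.232 -1.065 -1.009]
```

View pics/g2.png

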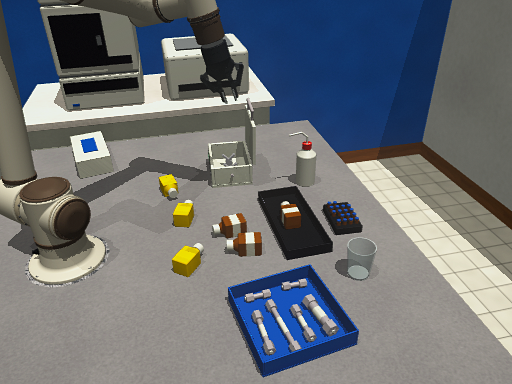

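```bash
python3 - <<'E'
from h import *
for n,bx in (("top",(340,170,440,260)),("side",(225,262,360,372))):
    d=arm.get_image(n)
    x0,y0,x1,y1=bx
    im=d["image"][y0:y1,x0:x1]; hsv=cv2.cvtColor(im,cv2.COLOR_RGB2HSV)
    m=((hsv[...,2]>150)&(hsv[...,0]>15)&(hsv[...,0]<75)&(hsv[...,1]>12)).astype(np.uint8)
    k,l,s,c=cv2.connectedComponentsWithStats(m)
    for i in range(1,k):
        if s[i,4]>12:
            P=c[i]+(x0,y0); 
            for z in (14,16.5): print(n,s[i],P.round(1),at(d,*P,z).round(1))
    crop(d,x0,y0,x1,y1,6,f"pics/col_{n}.png")
    print(n,proj(d,(504.5,-379,14)))
E
```

```text
top [47 18 12  7 59] [392.5 190.9] [ 598.  -374.2   14. ]
top [47 18 12  7 59] [392.5 190.9] [ 597.3 -373.3   16.5]
top [50 35 11  3 30] [394.8 206. ] [ 552.  -380.5   14. ]
top [50 35 11  3 30] [394.8 206. ] [ 551.4 -379.5   16.5]
top [47 50 17  4 46] [394.5 221.2] [ 505.6 -378.8   14. ]
top [47 50 17  4 46] [394.5 221.2] [ 505.1 -377.8   16.5]
top [51 66 12  3 34] [396.5 237. ] [ 459.1 -384.1   14. ]
top [51 66 12  3 34] [396.5 237. ] [ 458.7 -383.    16.5]
top [394.54042463 221.58560369]
side [ 4  0 11  8 29] [234.9 265.3] [ 439.6 -156.8   14. ]
side [ 4  0 11  8 29] [234.9 265.3] [ 439.1 -159.6   16.5]
side [16  0  8  7 14] [244.1 265. ] [ 463.1 -161.5   14. ]
side [16  0  8  7 14] [244.1 265. ] [ 462.6 -164.2   16.5]
side [ 32   0  51  12 146] [281.6 267.5] [ 555.4 -194.6   14. ]
side [ 32   0  51  12 146] [281.6 267.5] [ 554.6 -197.2   16.5]
side [ 16   4  31  16 101] [252.7 275.3] [ 476.4 -204.6   14. ]
side [ 16   4  31  16 101] [252.7 275.3] [ 475.8 -207.2   16.5]
side [124   4  11  12  83] [355.  271.6] [ 731.9 -254.8   14. ]
side [124   4  11  12  83] [355.  271.6] [ 730.5
[... 568 characters left out ...]
. ]
side [110  21   5   6  14] [336.9 285.6] [ 667.1 -292.6   16.5]
side [116  22   7   8  16] [344.4 287.5] [ 683.5 -300.8   14. ]
side [116  22   7   8  16] [344.4 287.5] [ 682.2 -303.1   16.5]
side [88 44 14 13 95] [318.9 311.7] [ 596.6 -358.8   14. ]
side [88 44 14 13 95] [318.9 311.7] [ 595.7 -360.9   16.5]
side [52 54 12 17 80] [282.2 324.3] [ 505.  -373.6   14. ]
side [52 54 12 17 80] [282.2 324.3] [ 504.4 -375.6   16.5]
side [73 54 10 11 51] [302.1 320.8] [ 551.1 -374.9   14. ]
side [73 54 10 11 51] [302.1 320.8] [ 550.3 -376.9   16.5]
side [34 62  9 13 61] [262.6 329.9] [ 458.9 -378.3   14. ]
side [34 62  9 13 61] [262.6 329.9] [ 458.4 -380.3   16.5]
side [282.62742313 326.18490348]
```

View pics/col_side.png

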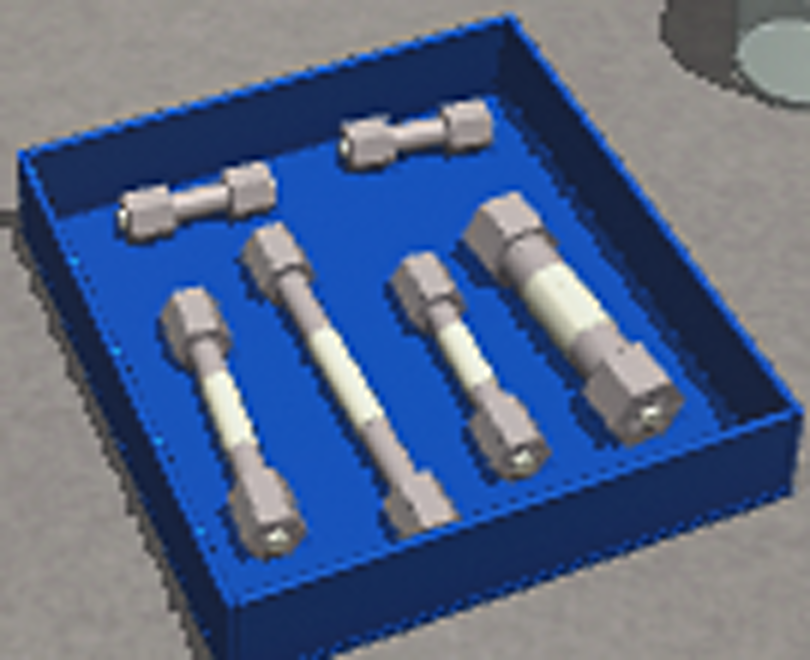

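Call:
step_arm --pt "0 0 0 0 0 0" --pt "0 0 0 0 0 0"

```text
clock: 5.72
position: [516.8, 231.4, 314.7]
ee_rot: [-0.665, 0.735, -0.099, 0.082]
contact_force: [-0.1, 0.3, 0.2]
gripper_width: 23.4
```

```bash
python3 - <<'E'
from h import *
st()
E
```

```text
t 5.72 p [516.8 231.4 314.7] x [-0.101 -0.995  0.011] z [ 0.253 -0.037 -0.967] psi -95.78 F [-0.1  0.3  0.2] w 23.4 j [ 0.815  0.129 -0.245  0.242 -1.059 -1.019]
```

```bash
cat >> h.py <<'E'
def down(psi):
    a=np.radians(psi); x=np.array([np.cos(a),np.sin(a),0]); z=np.array([0,0,-1.])
    return np.column_stack([x,np.cross(z,x),z])
def to(P,M,s=None):
    s=s or arm.read_state(); A=R.from_quat(s["ee_rot"])
    rv=(R.from_matrix(M)*A.inv()).as_rotvec()
    d=np.array(P)-s["position"]
    print("shift",(d/400).round(4),"turn",(rv/(np.pi/2)).round(4),"rows",np.ceil(max(np.linalg.norm(d)/41.7,np.degrees(np.linalg.norm(rv))/7.16)))
E
python3 - <<'E'
from h import *
to((505,-160,200),down(-88)); to((505,-378,120),down(-81.3))
E
```

```text
shift [-0.0296 -0.9784 -0.2867] turn [0.0127 0.1643 0.0851] rows 10.0
shift [-0.0296 -1.5234 -0.4867] turn [0.003  0.165  0.1591] rows 16.0
```

Call:
step_arm --pt "-0.03 -0.98 -0.28 0.003 0.165 0.159" --pt "-0.03 -0.98 -0.28 0.003 0.165 0.159" --pt "-0.03 -0.98 -0.28 0.003 0.165 0.159" --pt "-0.03 -0.98 -0.28 0.003 0.165 0.159" --pt "-0.03 -0.98 -0.28 0.003 0.165 0.159" --pt "-0.03 -0.98 -0.28 0.003 0.165 0.159" --pt "-0.03 -0.98 -0.28 0.003 0.165 0.159" --pt "-0.03 -0.98 -0.28 0.003 0.165 0.159" --pt "-0.03 -0.98 -0.28 0.003 0.165 0.159" --pt "-0.03 -0.98 -0.28 0.003 0.165 0.159" --pt "-0.03 -0.98 -0.28 0.003 0.165 0.159" --pt "-0.03 -0.98 -0.28 0.003 0.165 0.159" --jaw -0.35

```text
clock: 6.72
position: [503.5, -162.3, 201.2]
ee_rot: [0.757, -0.653, -0.002, 0.001]
contact_force: [0.9, 0.9, -0.1]
gripper_width: 27.6
```

```bash
python3 - <<'E'
from h import *
st();to((505,-378,90),down(-81.3))
E
```

```text
t 6.72 p [ 503.5 -162.3  201.2] x [ 0.147 -0.989 -0.002] z [-0.005  0.001 -1.   ] psi -81.55 F [ 0.9  0.9 -0.1] w 27.6 j [-0.006  0.25  -0.268 -0.001 -1.058  0.154]
shift [ 0.004 -0.539 -0.278] turn [-0.001 -0.004  0.003] rows 6.0
```

Call:
step_arm --pt "0.003 -0.539 -0.278 0 0 0" --pt "0.003 -0.539 -0.278 0 0 0" --pt "0.003 -0.539 -0.278 0 0 0" --pt "0.003 -0.539 -0.278 0 0 0" --pt "0.003 -0.539 -0.278 0 0 0" --pt "0.003 -0.539 -0.278 0 0 0" --pt "0.003 -0.539 -0.278 0 0 0" --pt "0.003 -0.539 -0.278 0 0 0" --pt "0.003 -0.539 -0.278 0 0 0"

```text
clock: 7.47
position: [507.2, -374.6, 92.4]
ee_rot: [0.759, -0.651, -0.001, -0.001]
contact_force: [-0.4, 0.9, 0.3]
gripper_width: 28.0
```

```bash
python3 - <<'E'
from h import *
st();to((505,-378,7),down(-81.3))
d=arm.get_image("side");crop(d,225,222,360,332,6,"pics/i.png")
d=arm.get_image("top");crop(d,340,170,440,260,6,"pics/j.png")
E
```

```text
t 7.47 p [ 507.2 -374.6   92.4] x [ 0.152 -0.988 -0.002] z [-0.001  0.002 -1.   ] psi -81.27 F [-0.4  0.9  0.3] w 28.0 j [-0.381  0.517 -0.15  -0.002 -0.905  0.534]
shift [-0.005 -0.009 -0.214] turn [-0.001 -0.001 -0.   ] rows 3.0
```

View pics/i.png

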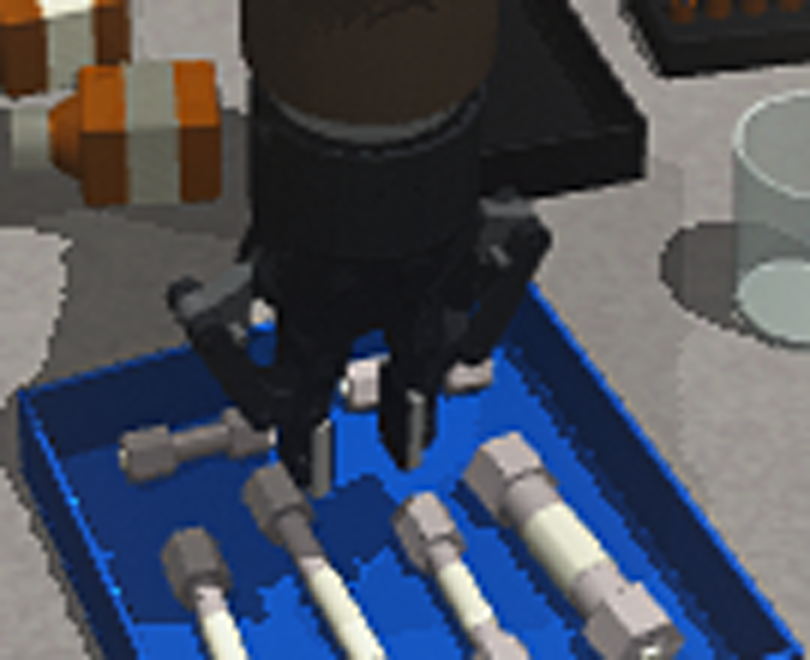

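View pics/j.png

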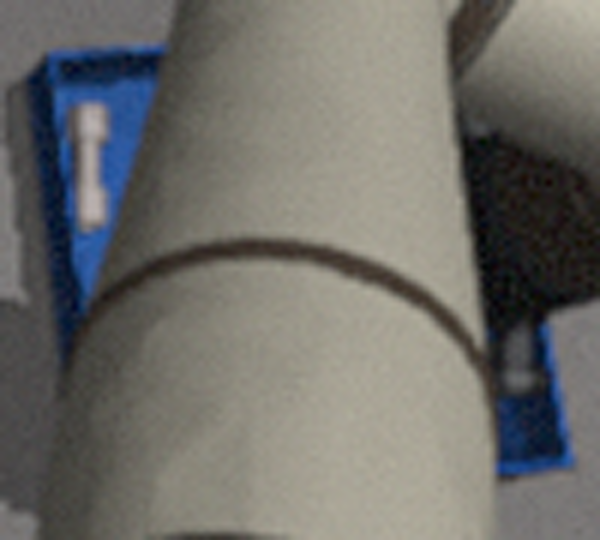

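Call:
step_arm --pt "-0.003 -0.008 -0.08 0 0 0" --pt "-0.004 -0.008 -0.14 0 0 0" --pt "-0.004 -0.008 -0.18 0 0 0" --pt "-0.004 -0.008 -0.205 0 0 0" --pt "-0.004 -0.008 -0.214 0 0 0" --pt "-0.004 -0.008 -0.214 0 0 0" --pt "-0.004 -0.008 -0.214 0 0 0"

```text
clock: 8.15
position: [506.3, -379.1, 8.3]
ee_rot: [0.759, -0.652, 0.0, -0.001]
contact_force: [-0.4, -0.5, 0.8]
gripper_width: 27.9
```

```bash
python3 - <<'E'
from h import *
st();to((505,-378,7),down(-81.3))
d=arm.get_image("side");crop(d,225,252,360,362,6,"pics/k.png")
E
```

```text
t 8.15 p [ 506.3 -379.1    8.3] x [ 0.151 -0.989 -0.001] z [ 0.002  0.001 -1.   ] psi -81.31 F [-0.4 -0.5  0.8] w 27.9 j [-0.388  0.623 -0.214 -0.003 -0.732  0.542]
shift [-0.003  0.003 -0.003] turn [-0.001  0.001  0.   ] rows 1.0
```

View pics/k.png

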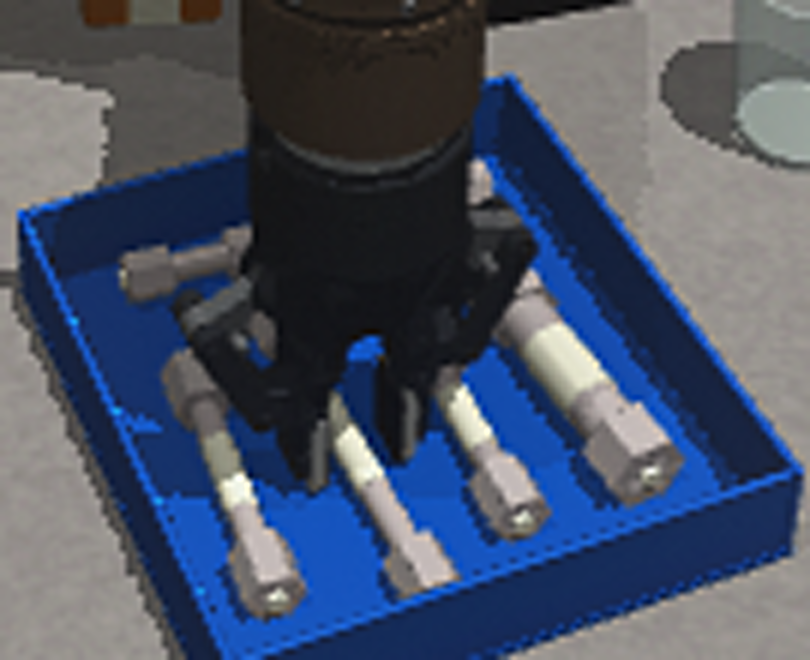

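Straddling the tube; close and lift.

Call:
step_arm --pt "0 0 0 0 0 0" --pt "0 0 0 0 0 0" --pt "0 0 0 0 0 0" --pt "0 0 0 0 0 0" --pt "0 0 0 0 0 0" --pt "0 0 0 0 0 0" --pt "0 0 0.03 0 0 0" --pt "0 0 0.1 0 0 0" --pt "0 0 0.2 0 0 0" --pt "0 0 0.3 0 0 0" --pt "0 0 0.4 0 0 0" --pt "0 0 0.4 0 0 0" --jaw -1

```text
clock: 9.2
position: [509.2, -382.1, 177.5]
ee_rot: [0.759, -0.651, 0.008, -0.002]
contact_force: [1.5, -0.3, -0.0]
gripper_width: 9.2
```

```bash
python3 - <<'E'
from h import *
st();to((505,0,240),down(-88)); to((517,360,240),down(-95.3))
d=arm.get_image("side");crop(d,205,172,365,302,5,"pics/l.png")
d=arm.get_image("top");crop(d,340,140,470,260,5,"pics/m.png")
E
```

```text
t 9.2 p [ 509.2 -382.1  177.5] x [ 0.151 -0.988  0.01 ] z [ 0.016 -0.008 -1.   ] psi -81.29 F [ 1.5 -0.3 -0. ] w 9.2 j [-0.389  0.436 -0.053  0.001 -1.065  0.541]
shift [-0.011  0.955  0.156] turn [ 0.005  0.01  -0.075] rows 10.0
shift [0.019 1.855 0.156] turn [ 0.006  0.009 -0.156] rows 18.0
```

View pics/l.png

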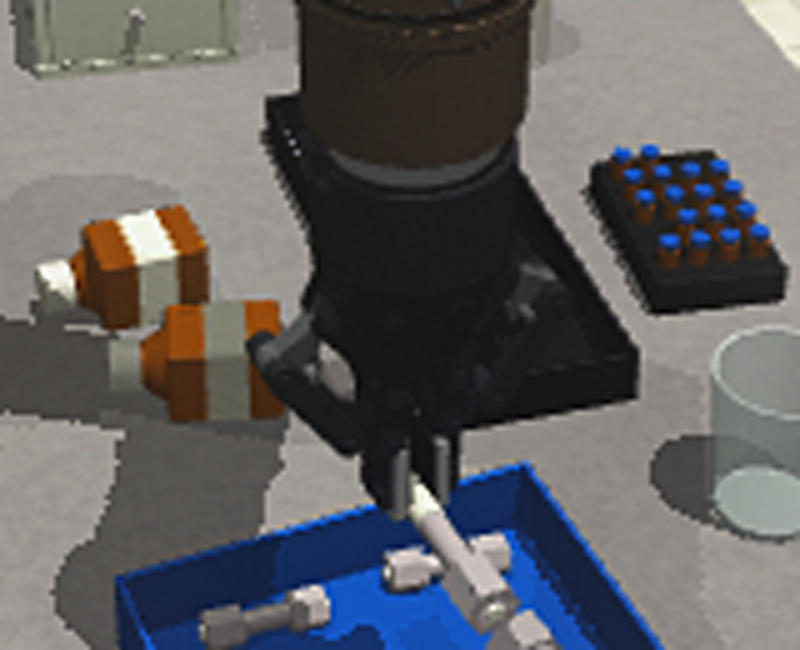

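Call:
step_arm --pt "-0.01 0.95 0.16 0.005 0.01 -0.075" --pt "-0.01 0.95 0.16 0.005 0.01 -0.075" --pt "-0.01 0.95 0.16 0.005 0.01 -0.075" --pt "-0.01 0.95 0.16 0.005 0.01 -0.075" --pt "-0.01 0.95 0.16 0.005 0.01 -0.075" --pt "-0.01 0.95 0.16 0.005 0.01 -0.075" --pt "-0.01 0.95 0.16 0.005 0.01 -0.075" --pt "-0.01 0.95 0.16 0.005 0.01 -0.075" --pt "-0.01 0.95 0.16 0.005 0.01 -0.075" --pt "-0.01 0.95 0.16 0.005 0.01 -0.075" --pt "-0.01 0.95 0.16 0.005 0.01 -0.075"

```text
clock: 10.22
position: [500.4, 3.4, 230.0]
ee_rot: [0.72, -0.694, -0.01, 0.002]
contact_force: [-0.1, -0.1, -1.6]
gripper_width: 9.5
```

```bash
python3 - <<'E'
from h import *
st(); to((517,360,160),down(-95.3))
E
```

```text
t 10.22 p [500.4   3.4 230. ] x [ 0.037 -0.999 -0.012] z [-0.017  0.011 -1.   ] psi -87.89 F [-0.1 -0.1 -1.6] w 9.5 j [ 0.322  0.182 -0.275 -0.017 -1.127 -0.277]
shift [ 0.041  0.892 -0.175] turn [-0.008 -0.01  -0.082] rows 9.0
```

Call:
step_arm --pt "0.035 0.895 -0.175 0 -0.003 -0.082" --pt "0.035 0.895 -0.175 0 -0.003 -0.082" --pt "0.035 0.895 -0.175 0 -0.003 -0.082" --pt "0.035 0.895 -0.175 0 -0.003 -0.082" --pt "0.035 0.895 -0.175 0 -0.003 -0.082" --pt "0.035 0.895 -0.175 0 -0.003 -0.082" --pt "0.035 0.895 -0.175 0 -0.003 -0.082" --pt "0.035 0.895 -0.175 0 -0.003 -0.082" --pt "0.035 0.895 -0.175 0 -0.003 -0.082" --pt "0.035 0.895 -0.175 0 -0.003 -0.082" --pt "0.035 0.895 -0.175 0 -0.003 -0.082"

```text
clock: 11.13
position: [514.5, 358.6, 157.5]
ee_rot: [-0.673, 0.74, 0.007, -0.002]
contact_force: [-0.3, -0.3, -1.8]
gripper_width: 9.5
```

Call:
step_arm --pt "0 0 0 0 0 0" --pt "0 0 0 0 0 0"

```text
clock: 11.3
position: [515.3, 357.0, 160.2]
ee_rot: [-0.672, 0.741, 0.007, 0.0]
contact_force: [0.2, 0.1, -1.3]
gripper_width: 9.6
```

```bash
python3 - <<'E'
from h import *
st(); to((517,360,160),down(-95.3))
d=arm.get_image("side");crop(d,160,80,320,200,5,"pics/n.png")
d=arm.get_image("top");crop(d,70,130,200,250,5,"pics/o.png")
E
```

```text
t 11.3 p [515.3 357.  160.2] x [-0.098 -0.995 -0.01 ] z [-0.01   0.011 -1.   ] psi -95.63 F [ 0.2  0.1 -1.3] w 9.6 j [ 0.856  0.444 -0.079 -0.017 -1.046 -0.946]
shift [ 0.004  0.008 -0.001] turn [-0.007 -0.006  0.004] rows 1.0
```

View pics/n.png

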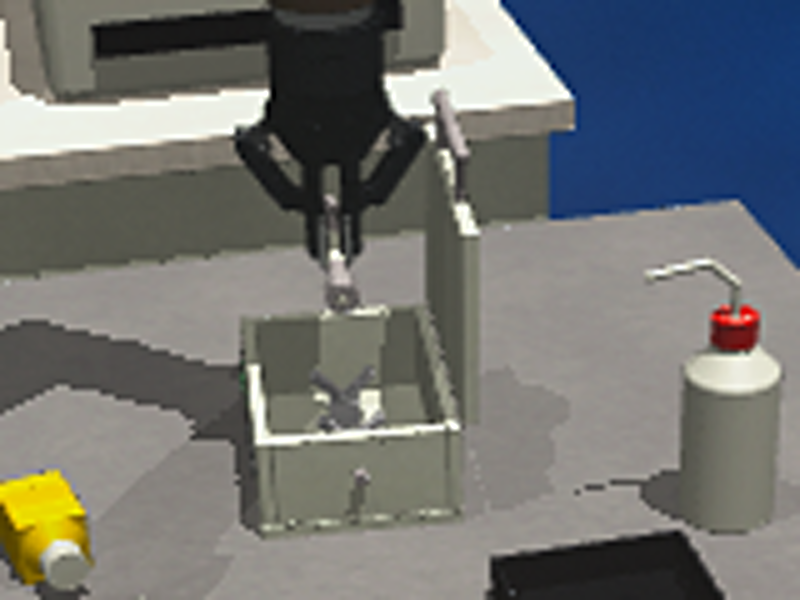

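View pics/o.png

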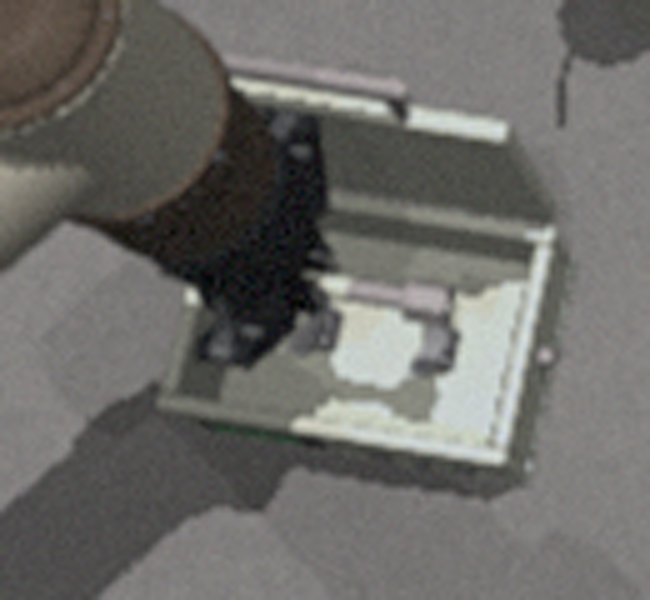

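```bash
python3 - <<'E'
from h import *
d=arm.get_image("top")
ex=np.array([np.cos(np.radians(-5.3)),np.sin(np.radians(-5.3)),0]);ey=np.array([-ex[1],ex[0],0]);c=np.array([517,360,0])
for sx in (-22,22):
  for y in (-42,-30): print("top",(proj(d,c+sx*ex+ey*y+[0,0,58.5])-[70,130])*5)
d=arm.get_image("side")
for sx,z in ((-22,58.5),(0,36.5),(22,58.5)):
    print("side",(proj(d,c+sx*ex+ey*-42+[0,0,z])-[160,80])*5,(proj(d,c+sx*ex+ey*42+[0,0,z])-[160,80])*5)
# box corners rims
for sx,sy in ((-70,-100),(70,-100),(70,100),(-70,100)): print("rim",(proj(d,c+sx*ex+sy*ey+[0,0,75])-[160,80])*5)
E
```

```text
top [429.234512   372.45459497]
top [408.75148587 368.92584231]
top [446.96550191 298.8877333 ]
top [426.67885415 295.42239522]
side [315.15155635 418.2100703 ] [306.57568264 364.04167304]
side [348.14713459 443.20638975] [338.18997315 388.41284053]
side [377.89530825 413.05828735] [366.55387006 359.26113415]
rim [248.58845398 443.15950984]
rim [456.08431198 425.9457294 ]
rim [421.76474388 300.00309565]
rim [235.52065206 314.39779339]
```

```bash
python3 - <<'E'
from h import *
s,M=st()
p=s["position"]; 
d=arm.get_image("side"); print("side tip",(proj(d,p+M[:,0]*75+[0,0,6.5])-[160,80])*5)
d=arm.get_image("top"); print("top tip",(proj(d,p+M[:,0]*75+[0,0,16.5])-[70,130])*5)
E
```

```text
t 11.5 p [515.5 357.8 161.4] x [-0.098 -0.995 -0.012] z [-0.008  0.013 -1.   ] psi -95.6 F [ 0.1  1.2 -1.7] w 9.6 j [ 0.857  0.443 -0.078 -0.017 -1.046 -0.946]
side tip [340.324 295.444]
top tip [447.083 298.858]
```

Call:
step_arm --pt "0.008 0.003 -0.08 -0.005 -0.006 0.003" --pt "0.008 0.003 -0.16 -0.005 -0.006 0.003" --pt "0.008 0.003 -0.22 -0.005 -0.006 0.003" --pt "0.008 0.003 -0.25 -0.005 -0.006 0.003" --pt "0.008 0.003 -0.27 -0.005 -0.006 0.003" --pt "0.008 0.003 -0.28 -0.005 -0.006 0.003" --pt "0.008 0.003 -0.28 -0.005 -0.006 0.003" --pt "0.008 0.003 -0.28 -0.005 -0.006 0.003"

```text
clock: 12.27
position: [519.2, 360.8, 50.3]
ee_rot: [-0.674, 0.739, 0.001, 0.003]
contact_force: [-0.3, -0.4, -1.9]
gripper_width: 9.1
```

```bash
python3 - <<'E'
from h import *
st(); to((518.5,359,40.5),down(-95.3))
d=arm.get_image("side");crop(d,160,80,320,200,5,"pics/p.png")
E
```

```text
t 12.27 p [519.2 360.8  50.3] x [-0.091 -0.996 -0.007] z [ 0.003  0.006 -1.   ] psi -95.22 F [-0.3 -0.4 -1.9] w 9.1 j [ 0.862  0.566 -0.189 -0.003 -0.809 -0.951]
shift [-0.002 -0.005 -0.025] turn [-0.004  0.002 -0.001] rows 1.0
```

View pics/p.png

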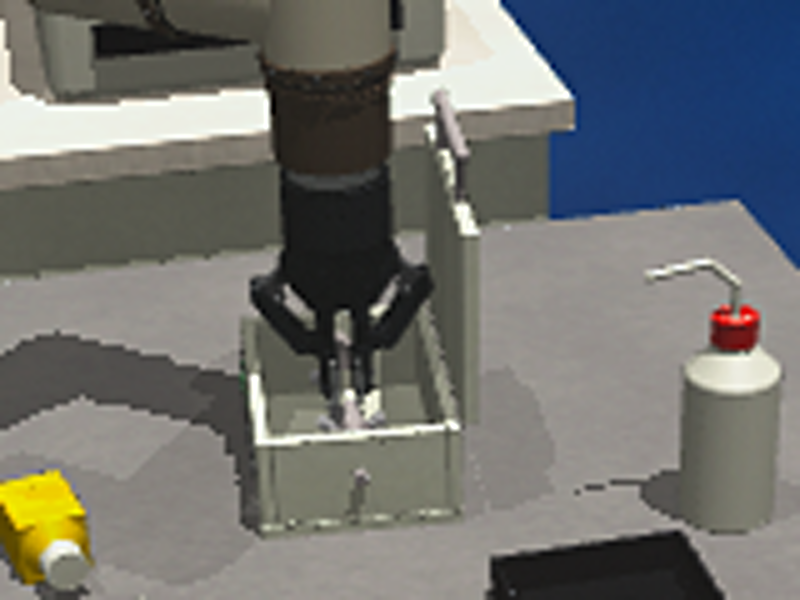

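Call:
step_arm --pt "0 -0.003 -0.012 0 0 0" --pt "0 -0.003 -0.02 0 0 0" --pt "0 -0.003 -0.025 0 0 0" --pt "0 -0.003 -0.025 0 0 0" --pt "0 -0.003 -0.025 0 0 0"

```text
clock: 12.73
position: [518.8, 358.9, 39.4]
ee_rot: [-0.674, 0.739, 0.001, 0.002]
contact_force: [0.5, -1.2, 0.7]
gripper_width: 9.2
```

```bash
python3 - <<'E'
from h import *
st()
E
```

```text
t 12.73 p [518.8 358.9  39.4] x [-0.091 -0.996 -0.005] z [ 0.002  0.005 -1.   ] psi -95.21 F [ 0.5 -1.2  0.7] w 9.2 j [ 0.86   0.579 -0.2   -0.003 -0.788 -0.95 ]
```

Call:
step_arm --pt "0 0 0 0 0 0" --pt "0 0 0 0 0 0" --pt "0 0 0 0 0 0" --pt "0 0 0 0 0 0" --pt "0 0 0.03 0 0 0" --pt "0 0 0.1 0 0 0" --pt "0 0 0.2 0 0 0" --pt "0 0 0.3 0 0 0" --pt "-0.05 0 0.4 0 0 0" --pt "-0.1 0 0.5 0 0 0" --pt "-0.2 0 0.6 0 0 0" --pt "-0.2 0 0.6 0 0 0" --jaw -0.35

```text
clock: 13.73
position: [437.7, 359.5, 285.3]
ee_rot: [-0.674, 0.738, 0.002, 0.006]
contact_force: [-0.6, 0.2, 0.4]
gripper_width: 27.5
```

```bash
python3 - <<'E'
from h import *
st()
d=arm.get_image("side");crop(d,160,80,320,200,5,"pics/q.png")
d=arm.get_image("top");crop(d,70,130,200,250,5,"pics/r.png")
E
```

```text
t 13.73 p [437.7 359.5 285.3] x [-0.09  -0.996 -0.012] z [ 0.007  0.011 -1.   ] psi -95.18 F [-0.6  0.2  0.4] w 27.5 j [ 0.973  0.245 -0.057 -0.001 -1.256 -1.063]
```

View pics/q.png

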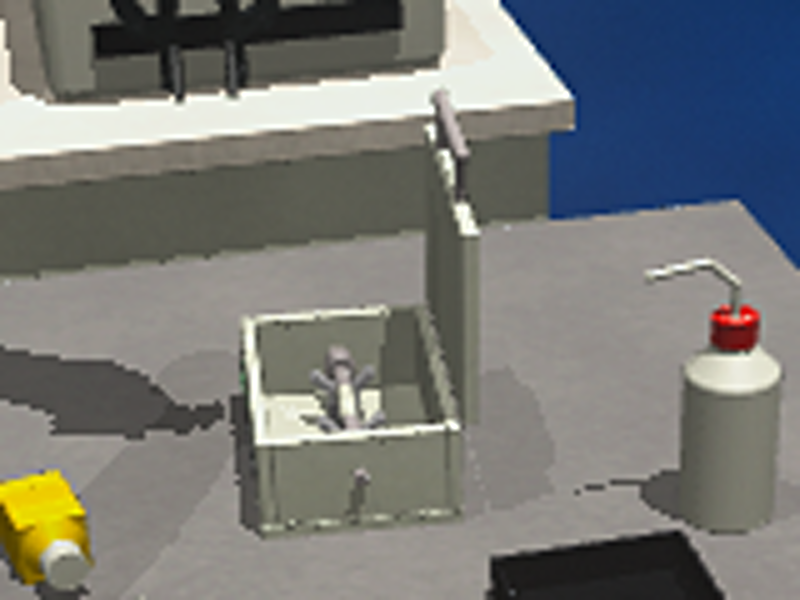

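View pics/r.png

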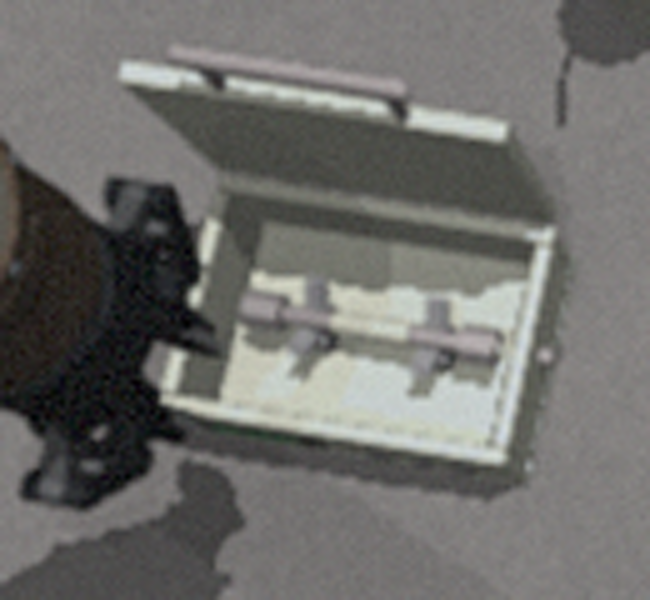

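```bash
python3 - <<'E'
from h import *
M=R.from_quat([-0.621,0.679,-0.288,0.265]).as_matrix()
P=np.array([614.1,353.6,235.7]); to(P-M[:,2]*90,M); print((M[:,2]*90/400).round(3))
E
```

```text
shift [ 0.2794 -0.0019  0.0333] turn [-0.0515 -0.5056 -0.0034] rows 7.0
[ 0.161 -0.014 -0.156]
```

Call:
step_arm --pt "0.1 0 0.05 -0.008 -0.075 0" --pt "0.15 0 0.05 -0.015 -0.15 -0.001" --pt "0.2 0 0.05 -0.022 -0.22 -0.002" --pt "0.25 0 0.04 -0.03 -0.3 -0.003" --pt "0.28 -0.002 0.033 -0.0515 -0.506 -0.003" --pt "0.28 -0.002 0.033 -0.0515 -0.506 -0.003" --pt "0.28 -0.002 0.033 -0.0515 -0.506 -0.003" --pt "0.28 -0.002 0.033 -0.0515 -0.506 -0.003" --pt "0.28 -0.002 0.033 -0.0515 -0.506 -0.003" --pt "0.28 -0.002 0.033 -0.0515 -0.506 -0.003" --pt "0.28 -0.002 0.033 -0.0515 -0.506 -0.003" --pt "0.28 -0.002 0.033 -0.0515 -0.506 -0.003" --jaw -0.43

```text
clock: 14.83
position: [551.2, 358.6, 293.1]
ee_rot: [-0.619, 0.682, -0.288, 0.261]
contact_force: [-0.5, 0.7, 0.3]
gripper_width: 24.4
```

```bash
python3 - <<'E'
from h import *
st()
M=R.from_quat([-0.621,0.679,-0.288,0.265]).as_matrix()
P=np.array([614.1,353.6,235.7]); to(P-M[:,2]*90,M); to(P,M)
d=arm.get_image("side");crop(d,160,60,320,180,5,"pics/s.png")
E
```

```text
t 14.83 p [551.2 358.6 293.1] x [-0.096 -0.995  0.   ] z [ 0.713 -0.069 -0.697] psi -95.53 F [-0.5  0.7  0.3] w 24.4 j [ 0.933  0.199 -0.645  1.275 -0.698 -2.052]
shift [-0.004  0.002  0.013] turn [ 0.001 -0.003  0.005] rows 1.0
shift [ 0.157 -0.012 -0.143] turn [ 0.001 -0.003  0.005] rows 3.0
```

View pics/s.png

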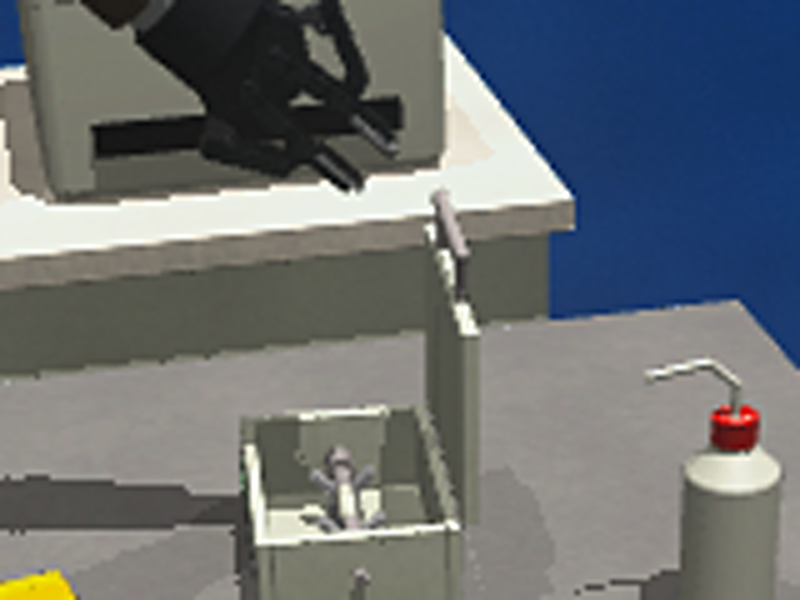

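Call:
step_arm --pt "-0.004 0.002 0.013 0 -0.003 0.004" --pt "0.05 -0.003 -0.04 0 -0.003 0.004" --pt "0.09 -0.006 -0.079 0 -0.003 0.004" --pt "0.13 -0.009 -0.117 0 -0.003 0.004" --pt "0.157 -0.012 -0.143 0 -0.003 0.004" --pt "0.157 -0.012 -0.143 0 -0.003 0.004" --pt "0.157 -0.012 -0.143 0 -0.003 0.004"

```text
clock: 15.47
position: [613.9, 352.9, 234.9]
ee_rot: [-0.621, 0.679, -0.29, 0.263]
contact_force: [0.4, -0.0, 0.1]
gripper_width: 24.4
```

```bash
python3 - <<'E'
from h import *
st()
M=R.from_quat([-0.621,0.679,-0.288,0.265]).as_matrix()
P=np.array([614.1,353.6,235.7]); to(P,M)
d=arm.get_image("side");crop(d,160,60,320,180,5,"pics/t.png")
E
```

```text
t 15.47 p [613.9 352.9 234.9] x [-0.09  -0.996  0.002] z [ 0.717 -0.066 -0.694] psi -95.17 F [ 0.4 -0.   0.1] w 24.4 j [ 0.75   0.316 -0.65   1.571 -0.567 -2.228]
shift [0.001 0.002 0.002] turn [ 0.003 -0.001  0.001] rows 1.0
```

View pics/t.png

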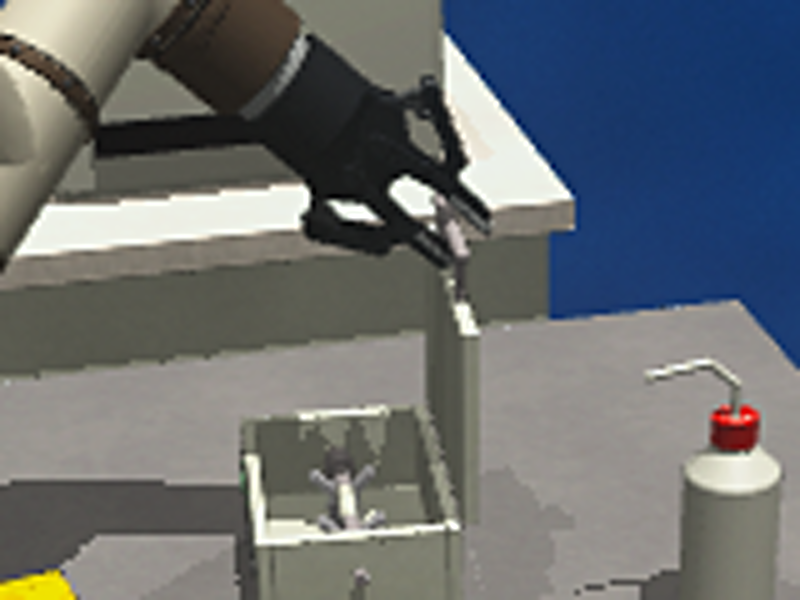

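Call:
step_arm --pt "0 0 0 0 0 0" --pt "0 0 0 0 0 0" --pt "0 0 0 0 0 0" --pt "0 0 0 0 0 0" --pt "0 0 0 0 0 0" --jaw -1

```text
clock: 15.93
position: [613.1, 354.0, 236.5]
ee_rot: [-0.621, 0.678, -0.289, 0.265]
contact_force: [-1.3, -0.6, 4.5]
gripper_width: 9.1
```

Call:
step_arm --pt "-0.016 0.001 0 0.001 0.011 0" --pt "-0.055 0.004 -0.002 0.004 0.038 0" --pt "-0.094 0.008 -0.007 0.006 0.066 0" --pt "-0.133 0.012 -0.015 0.009 0.094 0" --pt "-0.172 0.016 -0.026 0.011 0.122 0" --pt "-0.209 0.019 -0.041 0.014 0.15 0" --pt "-0.245 0.022 -0.058 0.016 0.177 0" --pt "-0.279 0.025 -0.079 0.019 0.205 0" --pt "-0.312 0.029 -0.102 0.021 0.232 0" --pt "-0.342 0.031 -0.128 0.023 0.26 0" --pt "-0.372 0.034 -0.155 0.026 0.288 0" --pt "-0.372 0.034 -0.155 0.026 0.288 0"

```text
clock: 16.93
position: [462.7, 367.2, 173.0]
ee_rot: [-0.665, 0.727, -0.128, 0.116]
contact_force: [-13.3, -1.0, 7.4]
gripper_width: 8.7
```

```bash
python3 - <<'E'
from h import *
st()
to((414.6,371.1,62.4),down(-95.3))
to((464.4,366.8,176),R.from_quat([-0.664,0.727,-0.128,0.119]).as_matrix())
d=arm.get_image("side");crop(d,160,60,320,180,5,"pics/u.png")
E
```

```text
t 16.93 p [462.7 367.2 173. ] x [-0.089 -0.996  0.001] z [ 0.339 -0.031 -0.94 ] psi -95.08 F [-13.3  -1.    7.4] w 8.7 j [ 1.075  0.278 -0.531  0.516 -0.687 -1.553]
shift [-0.12   0.01  -0.277] turn [ 0.02   0.22  -0.003] rows 3.0
shift [ 0.004 -0.001  0.007] turn [ 0.002 -0.003 -0.001] rows 1.0
```

View pics/u.png

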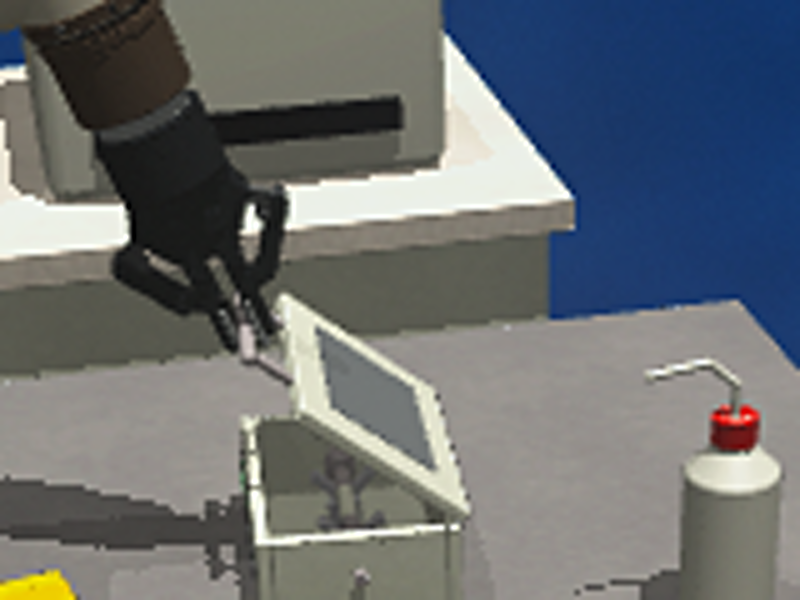

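Call:
step_arm --pt "-0.024 0.002 -0.031 0.003 0.027 0" --pt "-0.048 0.005 -0.063 0.006 0.055 0" --pt "-0.068 0.007 -0.097 0.008 0.083 0" --pt "-0.086 0.008 -0.132 0.011 0.11 0" --pt "-0.099 0.01 -0.168 0.013 0.138 0" --pt "-0.11 0.011 -0.205 0.016 0.166 0" --pt "-0.117 0.012 -0.243 0.019 0.194 0" --pt "-0.119 0.012 -0.265 0.021 0.21 0" --pt "-0.119 0.012 -0.28 0.021 0.22 0" --pt "-0.119 0.012 -0.28 0.021 0.22 0"

```text
clock: 17.82
position: [414.6, 371.4, 60.7]
ee_rot: [-0.675, 0.738, 0.0, -0.001]
contact_force: [-10.4, 1.2, 6.7]
gripper_width: 8.9
```

```bash
python3 - <<'E'
from h import *
st()
to((414.6,371.1,62.4),down(-95.3))
d=arm.get_image("side");crop(d,160,60,320,180,5,"pics/v.png")
E
```

```text
t 17.82 p [414.6 371.4  60.7] x [-0.089 -0.996  0.001] z [-0.002 -0.001 -1.   ] psi -95.13 F [-10.4   1.2   6.7] w 8.9 j [ 1.021  0.454 -0.37  -0.002 -0.749 -1.109]
shift [ 0.    -0.001  0.004] turn [ 0.001 -0.001 -0.002] rows 1.0
```

View pics/v.png

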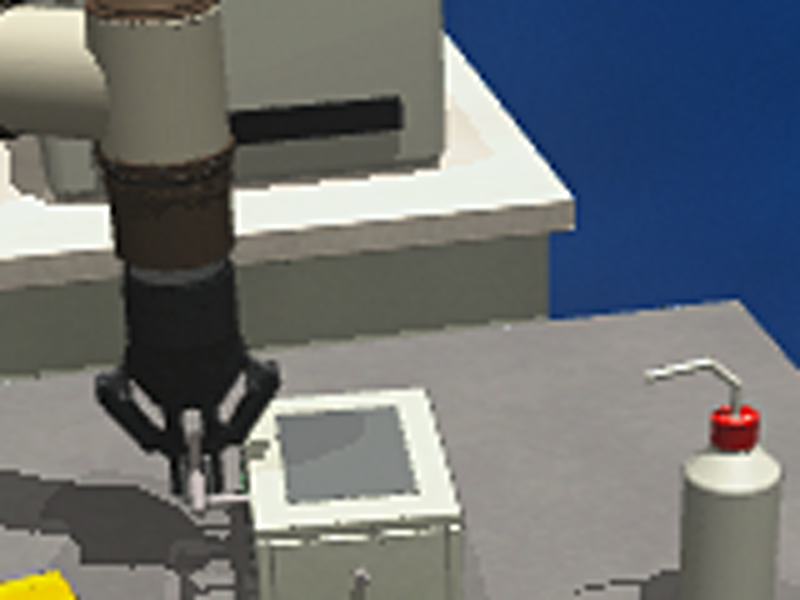

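Call:
step_arm --pt "0 0 0 0 0 0" --pt "0 0 0 0 0 0" --pt "0 0 0 0 0 0" --pt "0 0 0 0 0 0" --pt "0 0 0.03 0 0 0" --pt "0 0 0.1 0 0 0" --pt "0 0 0.2 0 0 0" --pt "0 0 0.3 0 0 0" --pt "0 -0.1 0.4 0 0 0" --pt "0 -0.2 0.45 0 0 0" --pt "0 -0.3 0.45 0 0 0" --pt "0 -0.3 0.45 0 0 0" --jaw -0.43

```text
clock: 18.87
position: [416.5, 248.4, 243.2]
ee_rot: [-0.674, 0.738, -0.0, 0.003]
contact_force: [-0.1, 0.1, -0.7]
gripper_width: 24.3
```

```bash
python3 - <<'E'
from h import *
st()
d=arm.get_image("side");crop(d,160,100,320,220,5,"pics/w.png")
d=arm.get_image("top");cv2.imwrite("pics/w2.png",d["image"][:,:,::-1])
E
```

```text
t 18.87 p [416.5 248.4 243.2] x [-0.09  -0.996 -0.004] z [ 0.005  0.003 -1.   ] psi -95.19 F [-0.1  0.1 -0.7] w 24.3 j [ 0.875  0.132 -0.309  0.002 -1.124 -0.966]
```

View pics/w.png

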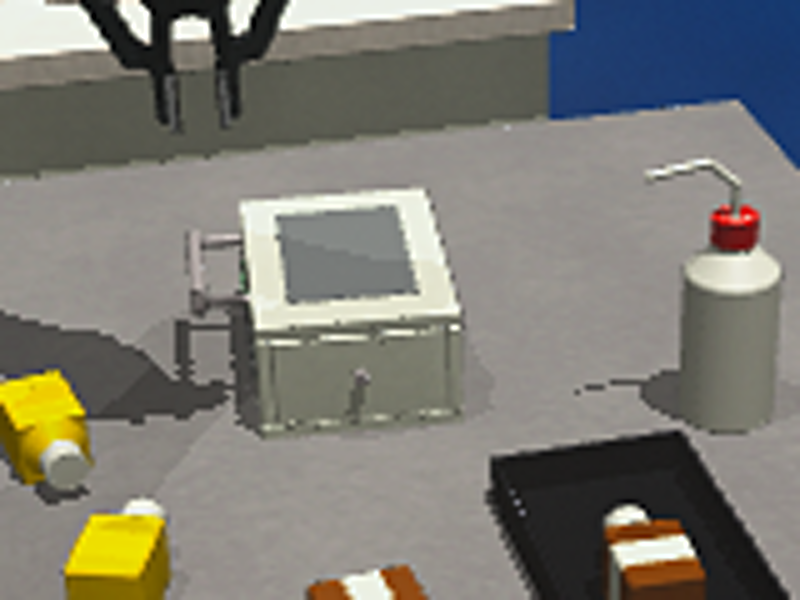

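View pics/w2.png

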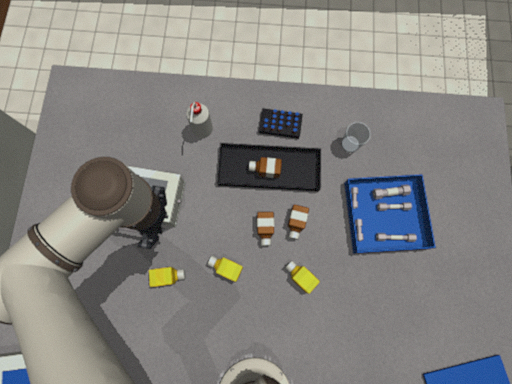

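```bash
cat >> h.py <<'E'
def tilt(zdir_az,elev,sgn=1):
    # tool z pointing to azimuth (deg) at elevation below horizontal elev (deg, 90=down); jaw horizontal
    a=np.radians(zdir_az);e=np.radians(elev)
    h=np.array([np.cos(a),np.sin(a),0]); z=np.cos(e)*h-np.sin(e)*np.array([0,0,1.])
    y=sgn*np.array([h[1],-h[0],0]); x=np.cross(y,z)
    return np.column_stack([x,y,z])
def grasp_to(G,M,hold=18.7,s=None): to(np.array(G)-0+M[:,2]*hold,M,s)
E
python3 - <<'E'
from h import *
for e in (90,60,45):
    M=tilt(5,e); print(M[:,0]); grasp_to((452,2.4,150),M)
E
```

```text
[9.96194698e-01 8.71557427e-02 6.12323400e-17]
shift [ 0.0882 -0.6179 -0.2766] turn [-3.4000e-03  4.0000e-04  1.1138e+00] rows 15.0
[0.86272992 0.07547909 0.5       ]
shift [ 0.1115 -0.6158 -0.2703] turn [-0.2718 -0.267   1.0844] rows 15.0
[0.70441603 0.06162842 0.70710678]
shift [ 0.1211 -0.615  -0.2629] turn [-0.4046 -0.3994  1.0483] rows 15.0
```

Call:
step_arm --pt "0.088 -0.618 -0.1 0 0 0.95" --pt "0.088 -0.618 -0.1 0 0 0.95" --pt "0.088 -0.618 -0.1 0 0 0.95" --pt "0.088 -0.618 -0.1 0 0 0.95" --pt "0.088 -0.618 -0.1 0 0 0.95" --pt "0.088 -0.618 -0.1 0 0 0.95" --pt "0.088 -0.618 -0.1 0 0 0.95" --pt "0.088 -0.618 -0.1 0 0 0.95" --pt "0.088 -0.618 -0.1 0 0 0.95" --pt "0.088 -0.618 -0.1 0 0 0.95" --pt "0.088 -0.618 -0.1 0 0 0.95" --pt "0.088 -0.618 -0.1 0 0 0.95" --jaw 0.7

```text
clock: 19.97
position: [452.4, 4.9, 200.0]
ee_rot: [0.992, -0.125, -0.001, -0.001]
contact_force: [0.4, -0.1, 0.7]
gripper_width: 72.8
```

```bash
python3 - <<'E'
from h import *
st()
for e in (90,60,45):
    M=tilt(5,e);  grasp_to((452,2.4,180),M)
E
```

```text
t 19.97 p [452.4   4.9 200. ] x [ 0.969 -0.248 -0.002] z [-0.002  0.002 -1.   ] psi -14.35 F [ 0.4 -0.1  0.7] w 72.8 j [ 0.37   0.118 -0.44  -0.003 -1.013  0.952]
shift [-0.001 -0.006 -0.097] turn [-0.001 -0.001  0.215] rows 3.0
shift [ 0.022 -0.004 -0.09 ] turn [-0.029 -0.335  0.21 ] rows 5.0
shift [ 0.032 -0.004 -0.083] turn [-0.042 -0.502  0.203] rows 7.0
```

Test 45° tilt.

Call:
step_arm --pt "0.032 -0.004 -0.083 -0.042 -0.5 0.203" --pt "0.032 -0.004 -0.083 -0.042 -0.5 0.203" --pt "0.032 -0.004 -0.083 -0.042 -0.5 0.203" --pt "0.032 -0.004 -0.083 -0.042 -0.5 0.203" --pt "0.032 -0.004 -0.083 -0.042 -0.5 0.203" --pt "0.032 -0.004 -0.083 -0.042 -0.5 0.203" --pt "0.032 -0.004 -0.083 -0.042 -0.5 0.203" --pt "0.032 -0.004 -0.083 -0.042 -0.5 0.203" --pt "0.032 -0.004 -0.083 -0.042 -0.5 0.203" --pt "0.032 -0.004 -0.083 -0.042 -0.5 0.203" --pt "0.032 -0.004 -0.083 -0.042 -0.5 0.203" --pt "0.032 -0.004 -0.083 -0.042 -0.5 0.203"

```text
clock: 20.97
position: [484.9, 58.4, 220.9]
ee_rot: [0.945, -0.003, 0.323, 0.05]
contact_force: [1.3, -0.0, 1.0]
gripper_width: 72.3
```

```bash
python3 - <<'E'
from h import *
st()
for e in (90,60,45):
    M=tilt(5,e);  grasp_to((452,2.4,180),M)
d=arm.get_image("side");cv2.imwrite("pics/x.png",d["image"][:,:,::-1])
E
```

```text
t 20.97 p [484.9  58.4 220.9] x [0.791 0.026 0.611] z [ 0.61  -0.097 -0.786] psi 1.89 F [ 1.3 -0.   1. ] w 72.3 j [ 0.085 -0.085 -1.066  1.962 -0.161 -0.438]
shift [-0.082 -0.14  -0.149] turn [0.046 0.421 0.058] rows 6.0
shift [-0.059 -0.138 -0.143] turn [0.057 0.088 0.076] rows 2.0
shift [-0.049 -0.137 -0.135] turn [ 0.061 -0.078  0.084] rows 2.0
```

View pics/x.png

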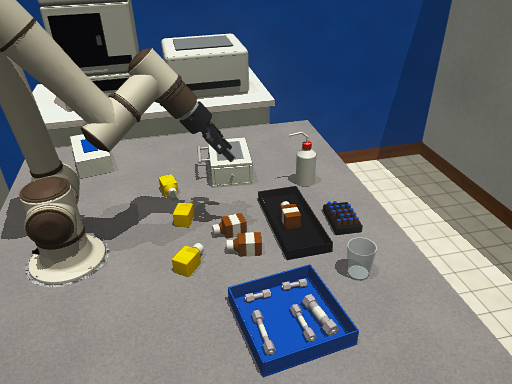

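```bash
python3 - <<'E'
from h import *
to((465,3.5,160),down(5))
E
```

```text
shift [-0.045  -0.1439 -0.1504] turn [0.0475 0.4218 0.0506] rows 6.0
```

Call:
step_arm --pt "-0.01 -0.03 0 0.01 0.09 0.01" --pt "-0.02 -0.07 0 0.02 0.18 0.02" --pt "-0.03 -0.1 0 0.032 0.28 0.034" --pt "-0.04 -0.14 -0.05 0.0475 0.42 0.05" --pt "-0.045 -0.144 -0.15 0.0475 0.42 0.05" --pt "-0.045 -0.144 -0.15 0.0475 0.42 0.05" --pt "-0.045 -0.144 -0.15 0.0475 0.42 0.05" --pt "-0.045 -0.144 -0.15 0.0475 0.42 0.05" --pt "-0.045 -0.144 -0.15 0.0475 0.42 0.05" --pt "-0.045 -0.144 -0.15 0.0475 0.42 0.05" --jaw 0.55

```text
clock: 21.85
position: [464.0, 0.3, 159.7]
ee_rot: [0.997, 0.026, 0.069, 0.019]
contact_force: [1.0, -1.9, -0.5]
gripper_width: 66.3
```

```bash
python3 - <<'E'
from h import *
st();to((465,3.5,100),down(5))
d=arm.get_image("side");crop(d,160,160,320,280,5,"pics/y.png")
for p in ((465,3.5,48),(491,-91,48),(634.6,1,52)): print((proj(d,p)-[160,160])*5)
E
```

```text
t 21.85 p [464.    0.3 159.7] x [0.989 0.054 0.137] z [ 0.139 -0.035 -0.99 ] psi 3.13 F [ 1.  -1.9 -0.5] w 66.3 j [ 0.409  0.116 -0.62   0.132 -0.726  1.12 ]
shift [ 0.003  0.008 -0.149] turn [0.021 0.089 0.023] rows 2.0
[362.693 292.966]
[441.804 384.399]
[646.186 247.555]
```

View pics/y.png

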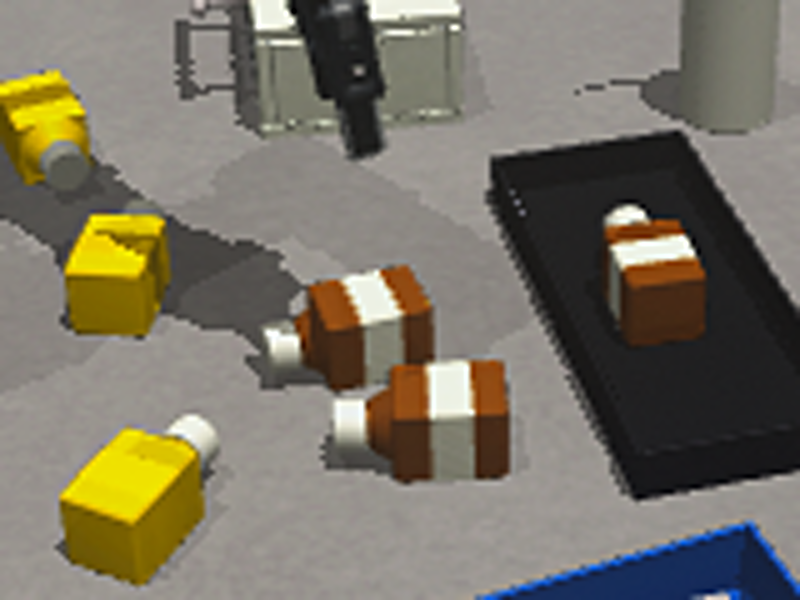

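Call:
step_arm --pt "0.006 0.007 -0.1 0.021 0.089 0.023" --pt "0.006 0.007 -0.15 0.021 0.089 0.023" --pt "0.006 0.007 -0.15 0.021 0.089 0.023" --pt "0.006 0.007 -0.15 0.021 0.089 0.023"

```text
clock: 22.23
position: [468.5, 0.8, 100.5]
ee_rot: [0.999, 0.042, 0.003, 0.003]
contact_force: [0.7, 0.2, -0.3]
gripper_width: 66.4
```

```bash
python3 - <<'E'
from h import *
st();to((467,3.,8),down(5))
E
```

```text
t 22.23 p [468.5   0.8 100.5] x [0.997 0.083 0.006] z [ 0.007 -0.005 -1.   ] psi 4.78 F [ 0.7  0.2 -0.3] w 66.4 j [ 0.355  0.268 -0.552  0.01  -0.746  1.292]
shift [-0.004  0.006 -0.231] turn [0.003 0.004 0.003] rows 3.0
```

Call:
step_arm --pt "-0.003 0.005 -0.08 0.003 0.004 0.003" --pt "-0.003 0.005 -0.15 0.003 0.004 0.003" --pt "-0.003 0.005 -0.2 0.003 0.004 0.003" --pt "-0.003 0.005 -0.231 0.003 0.004 0.003" --pt "-0.003 0.005 -0.231 0.003 0.004 0.003" --pt "-0.003 0.005 -0.231 0.003 0.004 0.003"

```text
clock: 22.73
position: [467.9, 3.3, 10.6]
ee_rot: [0.999, 0.045, 0.002, -0.001]
contact_force: [0.5, 0.2, 0.0]
gripper_width: 66.2
```

Call:
step_arm --pt "0 0 0 0 0 0" --pt "0 0 0 0 0 0" --pt "0 0 0 0 0 0" --pt "0 0 0 0 0 0" --pt "0 0 0 0 0 0" --pt "0 0 0.05 0 0 0" --pt "0 0 0.1 0 0 0" --pt "0 0 0.16 0 0 0" --pt "0 0 0.2 0 0 0" --pt "0 0 0.2 0 0 0" --jaw -1

```text
clock: 23.57
position: [470.3, 3.7, 93.5]
ee_rot: [0.999, 0.045, 0.006, -0.002]
contact_force: [0.1, 0.8, -1.5]
gripper_width: 47.8
```

```bash
python3 - <<'E'
from h import *
st()
d=arm.get_image("side");crop(d,160,160,320,280,5,"pics/z.png")
E
```

```text
t 23.57 p [470.3   3.7  93.5] x [0.996 0.089 0.012] z [ 0.012  0.004 -1.   ] psi 5.1 F [ 0.1  0.8 -1.5] w 47.8 j [ 0.355  0.278 -0.556  0.    -0.723  1.305]
```

View pics/z.png

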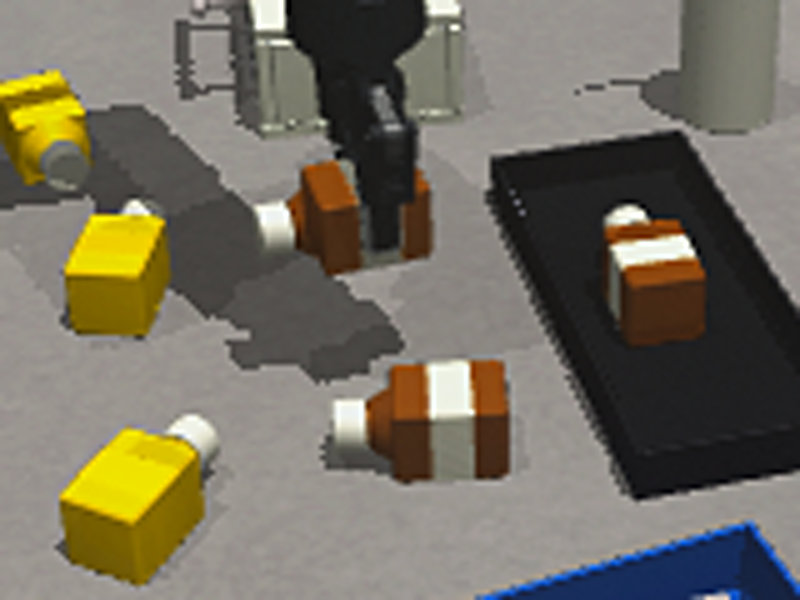

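Call:
step_arm --pt "0 0 0 0 0 -0.08" --pt "0 0 0 0 0 -0.16" --pt "0 0 0 0 0 -0.24" --pt "0 0 0 0 0 -0.32" --pt "0 0 0 0 0 -0.4" --pt "0 0 0 0 0 -0.48" --pt "0 0 0 0 0 -0.56" --pt "0 0 0 0 0 -0.64" --pt "0 0 0 0 0 -0.72" --pt "0 0 0 0 0 -0.79" --pt "0 0 0 0 0 -0.86" --pt "0 0 0 0 0 -0.93"

```text
clock: 24.62
position: [466.7, 2.8, 88.2]
ee_rot: [0.772, -0.636, 0.001, 0.002]
contact_force: [-0.9, -0.5, -2.8]
gripper_width: 47.2
```

Call:
step_arm --pt "0 0 0 0 0 -0.08" --pt "0 0 0 0 0 -0.16" --pt "0 0 0 0 0 -0.24" --pt "0 0 0 0 0 -0.32" --pt "0 0 0 0 0 -0.4" --pt "0 0 0 0 0 -0.48" --pt "0 0 0 0 0 -0.56" --pt "0 0 0 0 0 -0.64" --pt "0 0 0 0 0 -0.72" --pt "0 0 0 0 0 -0.79" --pt "0 0 0 0 0 -0.86" --pt "0 0 0 0 0 -0.93"

```text
clock: 25.62
position: [466.7, 2.7, 88.2]
ee_rot: [-0.151, 0.989, -0.001, -0.003]
contact_force: [-0.5, 0.3, -2.1]
gripper_width: 47.3
```

```bash
python3 - <<'E'
from h import *
st();to((468,5.,12),down(-175))
E
```

```text
t 25.62 p [466.7   2.7  88.2] x [-0.955 -0.298  0.006] z [-0.006 -0.003 -1.   ] psi -162.69 F [-0.5  0.3 -2.1] w 47.3 j [ 0.356  0.289 -0.559  0.001 -0.729 -1.625]
shift [ 0.003  0.006 -0.191] turn [ 0.002 -0.004 -0.137] rows 2.0
```

Call:
step_arm --pt "0 0.005 -0.03 0 0 -0.07" --pt "0 0.005 -0.09 0 0 -0.13" --pt "0 0.005 -0.14 0 0 -0.137" --pt "0 0.005 -0.17 0 0 -0.137" --pt "0 0.005 -0.185 0 0 -0.137" --pt "0 0.005 -0.193 0 0 -0.137" --pt "0 0.005 -0.193 0 0 -0.137"

```text
clock: 26.2
position: [467.2, 4.9, 12.1]
ee_rot: [-0.047, 0.999, -0.001, -0.003]
contact_force: [0.0, 0.2, -1.3]
gripper_width: 47.1
```

```bash
python3 - <<'E'
from h import *
st()
E
```

```text
t 26.2 p [467.2   4.9  12.1] x [-0.996 -0.093  0.005] z [-0.005 -0.002 -1.   ] psi -174.66 F [ 0.   0.2 -1.3] w 47.1 j [ 0.36   0.422 -0.63   0.001 -0.525 -1.838]
```

Call:
step_arm --pt "0 0 -0.005 0 0 0" --pt "0 0 -0.005 0 0 0"

```text
clock: 26.37
position: [468.1, 5.1, 11.6]
ee_rot: [-0.047, 0.999, -0.001, -0.002]
contact_force: [-2.9, -0.0, 9.0]
gripper_width: 47.0
```

Call:
step_arm --pt "0 0 0 0 0 0" --pt "0 0 0 0 0 0" --pt "0 0 0 0 0 0" --pt "0 0 0 0 0 0" --pt "0 0 0.04 0 0 0" --pt "0 0 0.1 0 0 0" --pt "0 0 0.2 0 0 0" --pt "0 0 0.3 0 0 0" --pt "0.05 0 0.4 0 0 0" --pt "0.1 0 0.45 0 0 0" --pt "0.1 0 0.45 0 0 0" --jaw 0.55

```text
clock: 27.28
position: [514.5, 5.9, 196.7]
ee_rot: [-0.047, 0.999, -0.0, 0.006]
contact_force: [0.6, 0.3, -0.2]
gripper_width: 66.3
```

```bash
python3 - <<'E'
from h import *
st()
d=arm.get_image("side");crop(d,160,160,320,280,5,"pics/aa.png")
d=arm.get_image("top");crop(d,210,135,330,255,5,"pics/ab.png")
E
```

```text
t 27.28 p [514.5   5.9 196.7] x [-0.995 -0.094 -0.012] z [ 0.012  0.    -1.   ] psi -174.59 F [ 0.6  0.3 -0.2] w 66.3 j [ 0.329  0.221 -0.322  0.004 -1.017 -1.808]
```

View pics/aa.png

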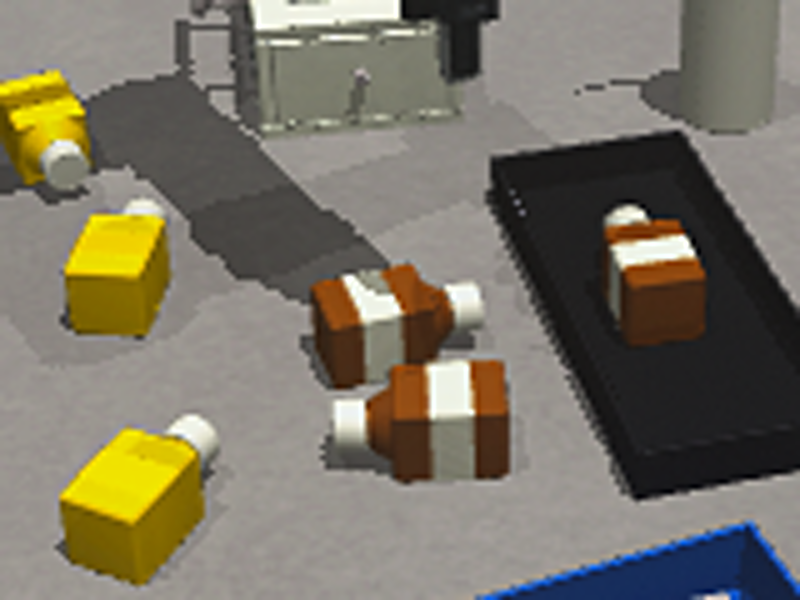

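View pics/ab.png

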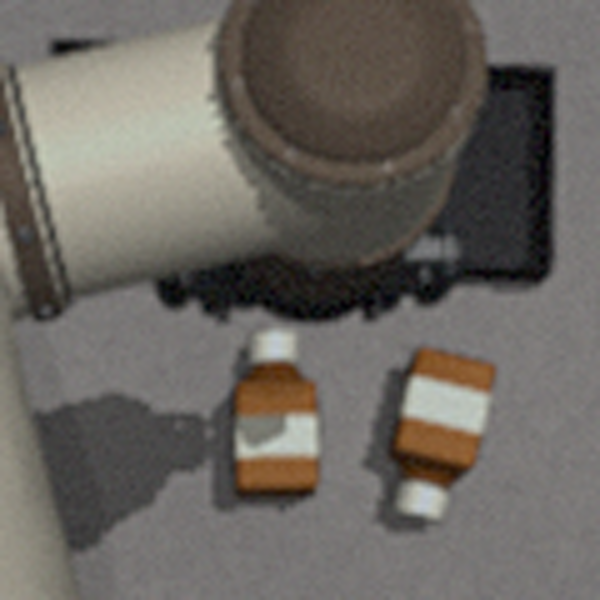

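```bash
python3 - <<'E'
from h import *
M=tilt(185,45); G=np.array((480,6,26.)); grasp_to(G-M[:,2]*110,M); print((M[:,2]*110/400).round(3))
E
```

```text
shift [ 0.0899  0.016  -0.2506] turn [-0.0445  0.4968 -0.0033] rows 7.0
[-0.194 -0.017 -0.194]
```

Call:
step_arm --pt "0.09 0.016 0 -0.0445 0.497 -0.003" --pt "0.09 0.016 0 -0.0445 0.497 -0.003" --pt "0.09 0.016 0 -0.0445 0.497 -0.003" --pt "0.09 0.016 -0.05 -0.0445 0.497 -0.003" --pt "0.09 0.016 -0.1 -0.0445 0.497 -0.003" --pt "0.09 0.016 -0.15 -0.0445 0.497 -0.003" --pt "0.09 0.016 -0.2 -0.0445 0.497 -0.003" --pt "0.09 0.016 -0.25 -0.0445 0.497 -0.003" --pt "0.09 0.016 -0.25 -0.0445 0.497 -0.003" --pt "0.09 0.016 -0.25 -0.0445 0.497 -0.003" --jaw 0.6

```text
clock: 28.22
position: [542.2, 11.1, 88.5]
ee_rot: [-0.041, 0.921, -0.018, -0.386]
contact_force: [-0.3, -0.4, 0.3]
gripper_width: 68.4
```

```bash
python3 - <<'E'
from h import *
st()
M=tilt(185,45); G=np.array((480,6,26.)); grasp_to(G-M[:,2]*110,M);grasp_to(G,M)
d=arm.get_image("side");crop(d,160,160,320,280,5,"pics/ac.png")
E
```

```text
t 28.22 p [542.2  11.1  88.5] x [-0.698 -0.061  0.713] z [-0.71  -0.064 -0.701] psi -174.97 F [-0.3 -0.4  0.3] w 68.4 j [ 0.252  0.796  0.181 -0.117 -1.742 -1.706]
shift [0.005 0.001 0.005] turn [ 0.001 -0.005 -0.001] rows 1.0
shift [-0.189 -0.016 -0.189] turn [ 0.001 -0.005 -0.001] rows 3.0
```

View pics/ac.png

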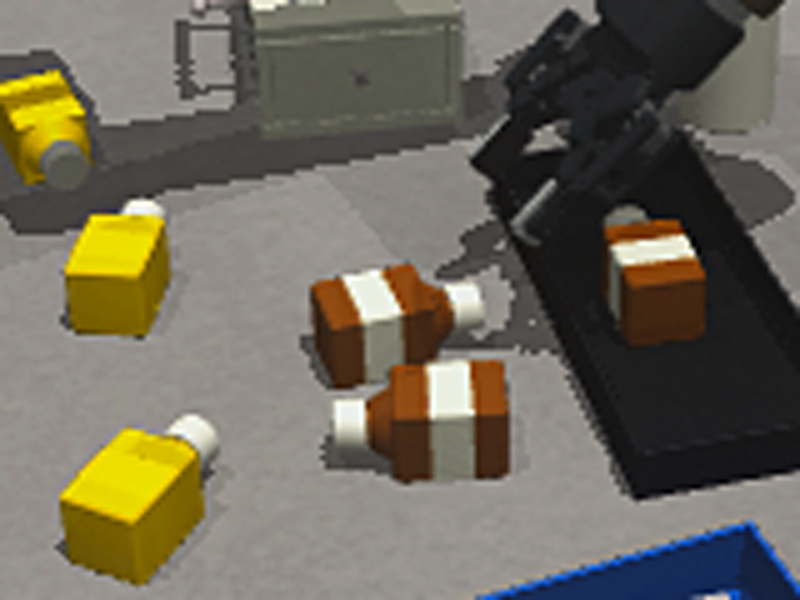

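Call:
step_arm --pt "-0.03 -0.002 -0.03 0 -0.004 0" --pt "-0.09 -0.008 -0.09 0 -0.004 0" --pt "-0.14 -0.012 -0.14 0 -0.004 0" --pt "-0.175 -0.015 -0.175 0 -0.004 0" --pt "-0.188 -0.016 -0.188 0 -0.004 0" --pt "-0.188 -0.016 -0.188 0 -0.004 0" --pt "-0.188 -0.016 -0.188 0 -0.004 0"

```text
clock: 28.85
position: [470.3, 5.2, 16.8]
ee_rot: [-0.041, 0.925, -0.017, -0.378]
contact_force: [1.0, -0.2, 0.3]
gripper_width: 68.4
```

```bash
python3 - <<'E'
from h import *
st()
d=arm.get_image("side");crop(d,160,160,320,280,5,"pics/ad.png")
E
```

```text
t 28.85 p [470.3   5.2  16.8] x [-0.71  -0.064  0.701] z [-0.698 -0.063 -0.713] psi -174.89 F [ 1.  -0.2  0.3] w 68.4 j [ 0.271  0.783 -0.073 -0.127 -1.484 -1.69 ]
```

View pics/ad.png

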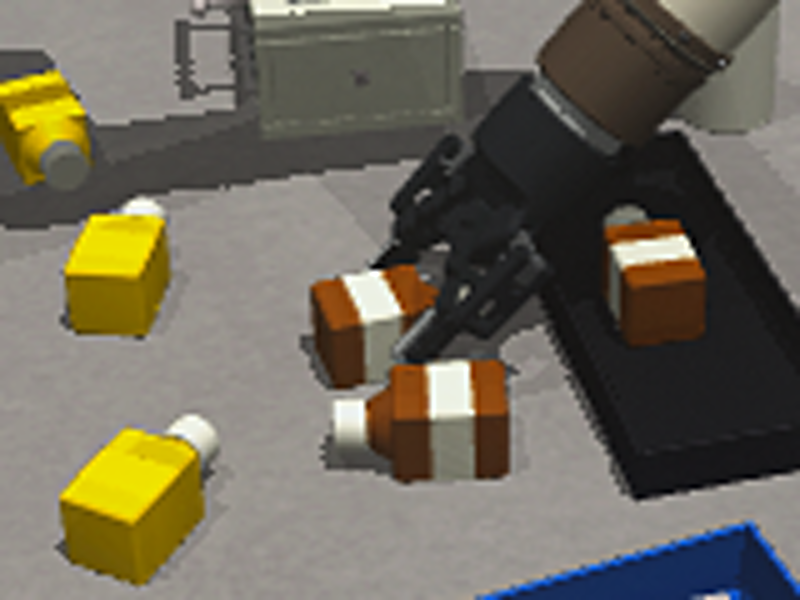

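Call:
step_arm --pt "-0.006 0 -0.008 0 0 0" --pt "-0.006 0 -0.008 0 0 0"

```text
clock: 29.07
position: [467.0, 5.3, 12.3]
ee_rot: [-0.041, 0.924, -0.017, -0.379]
contact_force: [-0.8, -0.4, 0.1]
gripper_width: 68.2
```

Call:
step_arm --pt "0 0 0 0 0 0" --pt "0 0 0 0 0 0" --pt "0 0 0 0 0 0" --pt "0 0 0 0 0 0" --pt "0 0 0 0 0 0" --pt "0 0 0.05 0 0 0" --pt "0 0 0.12 0 0 0" --pt "0 0 0.2 0 0 0" --pt "0 0 0.28 0 0 0" --pt "0 0 0.32 0 0 0" --pt "0 0 0.32 0 0 0" --jaw -1

```text
clock: 29.98
position: [468.1, 5.3, 142.8]
ee_rot: [-0.041, 0.925, -0.017, -0.376]
contact_force: [0.9, -0.1, -2.4]
gripper_width: 47.6
```

```bash
python3 - <<'E'
from h import *
s,M=st()
d=arm.get_image("side");crop(d,160,120,320,240,5,"pics/ae.png")
print("half-spin unit", M[:,2])
E
```

```text
t 29.98 p [468.1   5.3 142.8] x [-0.713 -0.064  0.698] z [-0.695 -0.062 -0.716] psi -174.87 F [ 0.9 -0.1 -2.4] w 47.6 j [ 0.272  0.619 -0.01  -0.129 -1.705 -1.719]
half-spin unit [-0.695 -0.062 -0.716]
```

View pics/ae.png

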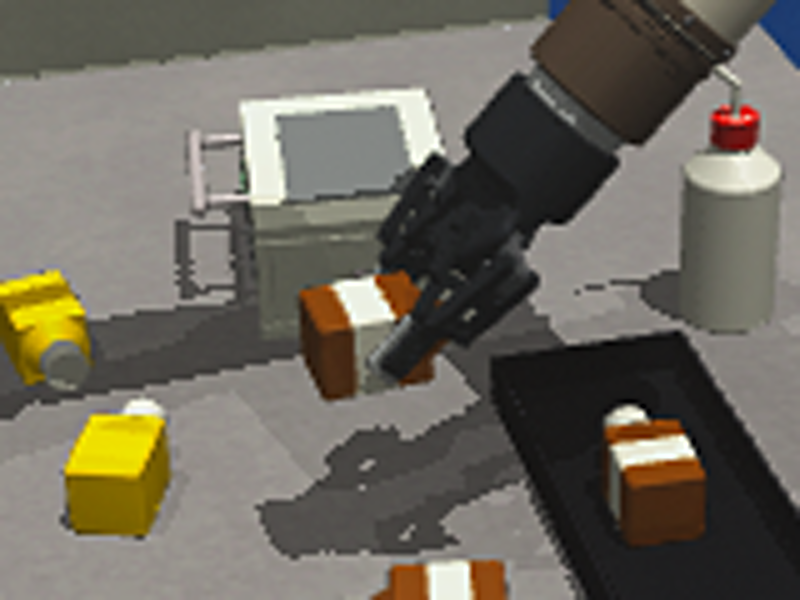

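```bash
python3 - <<'E'
from h import *
s,M0=st()
M=tilt(185,44.3,-1); rel=R.from_matrix(M@M0.T).as_rotvec(); print(np.degrees(np.linalg.norm(rel)),rel/np.linalg.norm(rel))
d=arm.get_image("top")
for q in ((200,118),(197,103)): print(at(d,*q,140))
E
```

```text
t 30.03 p [467.    5.4 140.7] x [-0.711 -0.063  0.701] z [-0.698 -0.061 -0.714] psi -174.9 F [ 0.1  0.3 -2.8] w 47.7 j [ 0.272  0.622 -0.013 -0.13  -1.703 -1.719]
179.92831267524267 [0.705 0.062 0.706]
[730.38  209.418 140.   ]
[775.245 222.994 140.   ]
```

Call:
step_arm --pt "0.02 0 0.05 0.056 0.005 0.056" --pt "0.04 0 0.1 0.112 0.01 0.112" --pt "0.06 -0.01 0.12 0.168 0.015 0.168" --pt "0.08 -0.03 0.12 0.224 0.02 0.224" --pt "0.1 -0.05 0.12 0.28 0.025 0.28" --pt "0.12 -0.07 0.12 0.336 0.03 0.336" --pt "0.14 -0.09 0.12 0.392 0.034 0.392" --pt "0.16 -0.1 0.12 0.448 0.039 0.448" --pt "0.18 -0.12 0.12 0.504 0.044 0.504" --pt "0.2 -0.14 0.12 0.56 0.049 0.56" --pt "0.2 -0.15 0.12 0.615 0.054 0.615" --pt "0.2 -0.15 0.12 0.67 0.059 0.67"

```text
clock: 31.08
position: [545.7, -55.6, 184.7]
ee_rot: [0.656, -0.649, -0.252, 0.291]
contact_force: [0.0, -0.9, -2.4]
gripper_width: 47.4
```

```bash
python3 - <<'E'
from h import *
s,M0=st()
M=tilt(185,44.3,-1); grasp_to((632,-92,120),M)
E
```

```text
t 31.08 p [545.7 -55.6 184.7] x [ 0.03  -0.998  0.047] z [-0.709 -0.055 -0.703] psi -88.28 F [ 0.  -0.9 -2.4] w 47.4 j [ 0.16   0.707  0.248 -0.063 -1.9   -0.145]
shift [ 0.182 -0.094 -0.194] turn [0.742 0.064 0.736] rows 14.0
```

Call:
step_arm --pt "0.02 -0.01 0 0.056 0.005 0.056" --pt "0.04 -0.02 0 0.112 0.01 0.112" --pt "0.06 -0.04 0 0.168 0.015 0.168" --pt "0.08 -0.06 0 0.224 0.02 0.224" --pt "0.1 -0.07 0 0.28 0.025 0.28" --pt "0.12 -0.08 0 0.336 0.03 0.336" --pt "0.14 -0.09 0 0.392 0.034 0.392" --pt "0.16 -0.09 0 0.448 0.039 0.448" --pt "0.182 -0.094 0 0.504 0.044 0.504" --pt "0.182 -0.094 0 0.56 0.049 0.56" --pt "0.182 -0.094 -0.05 0.615 0.054 0.615" --pt "0.182 -0.094 -0.1 0.67 0.059 0.67"

```text
clock: 32.08
position: [619.1, -92.4, 145.2]
ee_rot: [0.922, -0.03, -0.384, 0.045]
contact_force: [-0.0, 1.5, -2.4]
gripper_width: 47.3
```

```bash
python3 - <<'E'
from h import *
s,M0=st()
M=tilt(185,44.3,-1); grasp_to((632,-92,100),M)
d=arm.get_image("side");crop(d,200,100,360,220,5,"pics/af.png")
E
```

```text
t 32.08 p [619.1 -92.4 145.2] x [ 0.703 -0.091 -0.705] z [-0.711 -0.06  -0.701] psi -7.34 F [-0.   1.5 -2.4] w 47.3 j [ 0.103  0.872  0.463 -0.015 -1.956  1.402]
shift [-0.001 -0.002 -0.146] turn [0.068 0.008 0.069] rows 2.0
```

View pics/af.png

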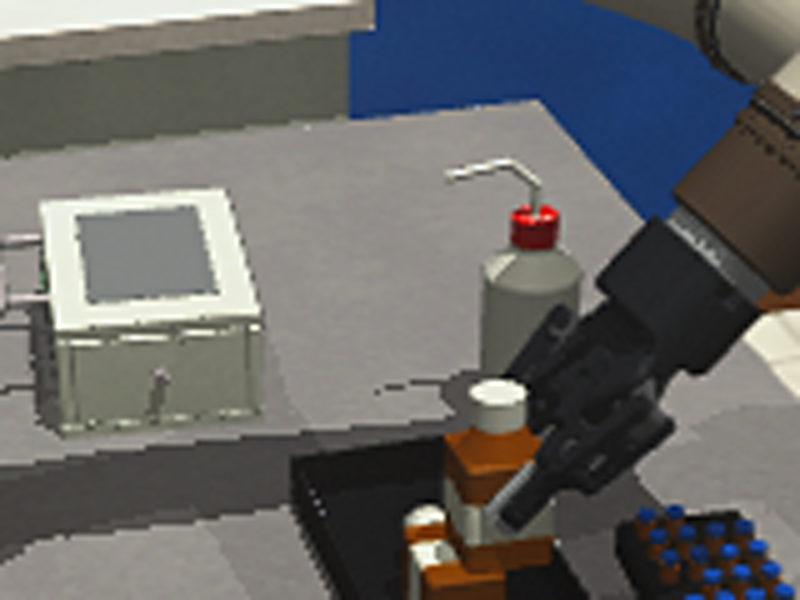

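Call:
step_arm --pt "0 -0.002 -0.06 0.06 0.007 0.06" --pt "0 -0.002 -0.12 0.068 0.008 0.069" --pt "0 -0.002 -0.18 0.068 0.008 0.069" --pt "0 -0.002 -0.22 0.068 0.008 0.069" --pt "0 -0.002 -0.245 0.068 0.008 0.069" --pt "0 -0.002 -0.245 0.068 0.008 0.069" --pt "0 -0.002 -0.245 0.068 0.008 0.069"

```text
clock: 32.72
position: [619.1, -93.5, 49.7]
ee_rot: [0.921, 0.037, -0.388, 0.019]
contact_force: [0.7, 0.5, -1.5]
gripper_width: 47.4
```

```bash
python3 - <<'E'
from h import *
s,M0=st()
M=tilt(185,44.3,-1); grasp_to((632,-92,48),M)
d=arm.get_image("side");crop(d,200,130,360,250,5,"pics/ag.png")
E
```

```text
t 32.72 p [619.1 -93.5  49.7] x [ 0.696  0.054 -0.716] z [-0.713 -0.063 -0.698] psi 4.46 F [ 0.7  0.5 -1.5] w 47.4 j [ 0.103  0.962  0.4   -0.011 -1.807  1.551]
shift [-0.001  0.001 -0.037] turn [ 0.003 -0.     0.003] rows 1.0
```

View pics/ag.png

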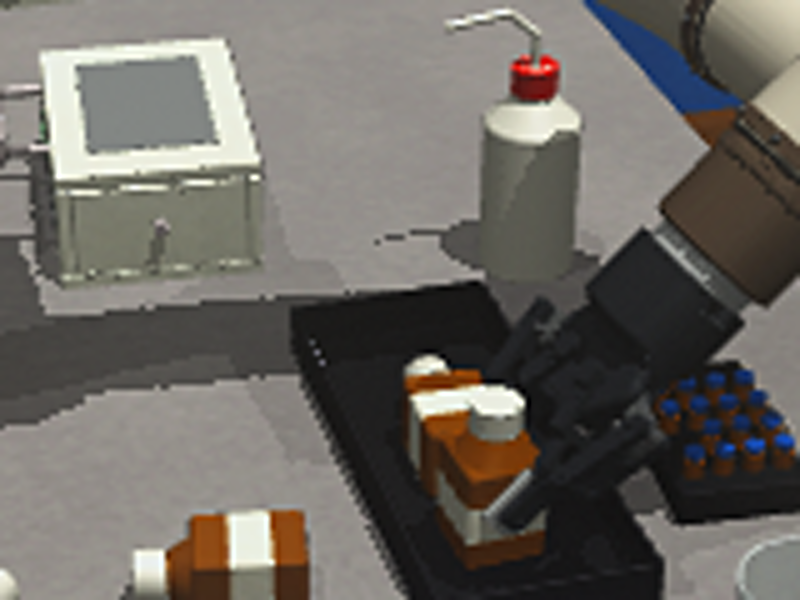

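Call:
step_arm --pt "0 0 -0.015 0.002 0 0.002" --pt "0 0 -0.027 0.002 0 0.002" --pt "0 0 -0.034 0.002 0 0.002" --pt "0 0 -0.034 0.002 0 0.002" --pt "0 0 -0.034 0.002 0 0.002"

```text
clock: 33.18
position: [619.1, -93.3, 36.4]
ee_rot: [0.921, 0.04, -0.388, 0.017]
contact_force: [-0.5, 0.4, -1.7]
gripper_width: 47.4
```

Call:
step_arm --pt "0 0 -0.004 0 0 0" --pt "0 0 -0.004 0 0 0"

```text
clock: 33.35
position: [619.2, -93.3, 34.8]
ee_rot: [0.921, 0.04, -0.387, 0.017]
contact_force: [-0.3, 0.1, -1.8]
gripper_width: 47.4
```

Call:
step_arm --pt "0 0 -0.004 0 0 0" --pt "0 0 -0.004 0 0 0"

```text
clock: 33.52
position: [619.3, -93.4, 33.6]
ee_rot: [0.921, 0.04, -0.387, 0.018]
contact_force: [0.3, 0.5, -0.0]
gripper_width: 47.4
```

Call:
step_arm --pt "0 0 -0.004 0 0 0" --pt "0 0 -0.004 0 0 0"

```text
clock: 33.68
position: [619.3, -93.4, 33.6]
ee_rot: [0.921, 0.04, -0.388, 0.018]
contact_force: [-0.6, 1.2, 4.7]
gripper_width: 47.2
```

Call:
step_arm --pt "0 0 0 0 0 0" --pt "0 0 0 0 0 0" --pt "0 0 0 0 0 0" --pt "0 0 0 0 0 0" --pt "0.02 0.002 0.02 0 0 0" --pt "0.06 0.005 0.06 0 0 0" --pt "0.12 0.01 0.12 0 0 0" --pt "0.18 0.015 0.18 0 0 0" --pt "0.22 0.018 0.25 0 0 0" --pt "0.22 0.05 0.32 0 0 0" --pt "0.22 0.05 0.4 0 0 0" --pt "0.22 0.05 0.4 0 0 0" --jaw 0.55

```text
clock: 34.68
position: [708.9, -73.3, 198.5]
ee_rot: [0.923, 0.04, -0.382, 0.019]
contact_force: [-0.1, -0.5, 3.1]
gripper_width: 65.8
```

```bash
python3 - <<'E'
from h import *
s,M0=st()
d=arm.get_image("side");crop(d,200,130,360,250,5,"pics/ah.png")
to((636,1,220),down(90)); to((636,1,220),down(-90))
E
```

```text
t 34.68 p [708.9 -73.3 198.5] x [ 0.705  0.059 -0.707] z [-0.704 -0.065 -0.707] psi 4.79 F [-0.1 -0.5  3.1] w 65.8 j [ 0.116  1.036  0.951 -0.022 -2.27   1.534]
shift [-0.181  0.186  0.06 ] turn [ 0.405 -0.369  0.892] rows 14.0
shift [-0.181  0.186  0.06 ] turn [-0.377 -0.414 -0.994] rows 15.0
```

View pics/ah.png

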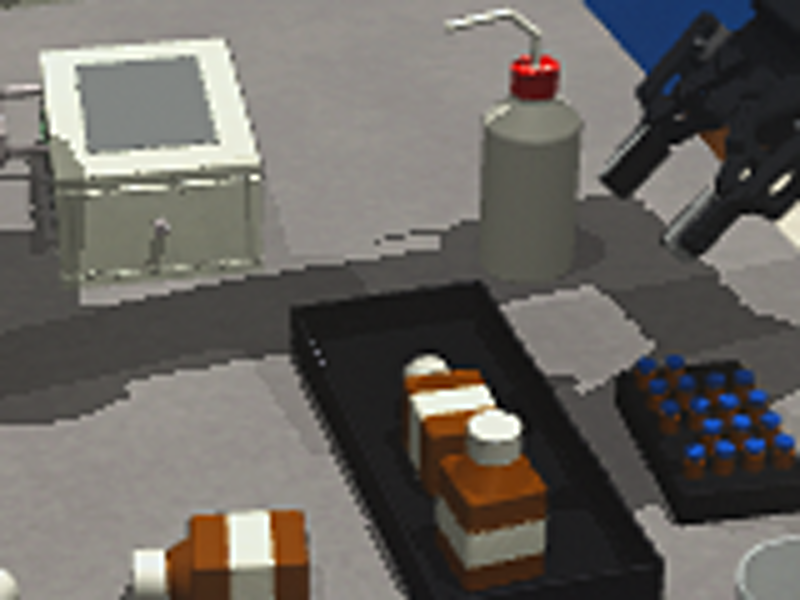

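Call:
step_arm --pt "-0.05 0.05 0.06 -0.03 -0.033 -0.079" --pt "-0.1 0.1 0.06 -0.06 -0.066 -0.158" --pt "-0.15 0.15 0.06 -0.09 -0.099 -0.237" --pt "-0.181 0.186 0.06 -0.12 -0.132 -0.316" --pt "-0.181 0.186 0.06 -0.15 -0.165 -0.395" --pt "-0.181 0.186 0.06 -0.18 -0.198 -0.474" --pt "-0.181 0.186 0.06 -0.21 -0.231 -0.553" --pt "-0.181 0.186 0.06 -0.24 -0.264 -0.632" --pt "-0.181 0.186 0.06 -0.27 -0.297 -0.711" --pt "-0.181 0.186 0.06 -0.3 -0.33 -0.79" --pt "-0.181 0.186 0.06 -0.33 -0.36 -0.86" --pt "-0.181 0.186 0.06 -0.36 -0.39 -0.93"

```text
clock: 35.73
position: [634.3, 0.3, 215.2]
ee_rot: [0.788, -0.612, -0.073, 0.002]
contact_force: [0.6, -0.4, -0.2]
gripper_width: 65.7
```

```bash
python3 - <<'E'
from h import *
s,M0=st()
to((636,1,120),down(-90))
E
```

```text
t 35.73 p [634.3   0.3 215.2] x [ 0.241 -0.964 -0.112] z [-0.118  0.086 -0.989] psi -75.99 F [ 0.6 -0.4 -0.2] w 65.7 j [ 0.202  0.473  0.143 -0.111 -1.341  0.079]
shift [ 0.004  0.002 -0.238] turn [-0.064 -0.068 -0.159] rows 3.0
```

Call:
step_arm --pt "0.004 0.002 -0.06 -0.064 -0.068 -0.159" --pt "0.004 0.002 -0.12 -0.064 -0.068 -0.159" --pt "0.004 0.002 -0.2 -0.064 -0.068 -0.159" --pt "0.004 0.002 -0.238 -0.064 -0.068 -0.159" --pt "0.004 0.002 -0.238 -0.064 -0.068 -0.159" --pt "0.004 0.002 -0.238 -0.064 -0.068 -0.159"

```text
clock: 36.23
position: [635.8, 1.6, 119.5]
ee_rot: [0.709, -0.705, -0.002, 0.002]
contact_force: [0.2, 0.6, 0.7]
gripper_width: 66.0
```

```bash
python3 - <<'E'
from h import *
s,M0=st()
to((636,1,14),down(-90))
d=arm.get_image("side");crop(d,200,130,360,250,5,"pics/ai.png")
E
```

```text
t 36.23 p [635.8   1.6 119.5] x [ 0.006 -1.    -0.   ] z [-0.005  0.    -1.   ] psi -89.63 F [0.2 0.6 0.7] w 66.0 j [ 0.256  0.498 -0.106 -0.002 -0.972 -0.248]
shift [ 0.001 -0.001 -0.264] turn [-0.    -0.003 -0.004] rows 3.0
```

View pics/ai.png

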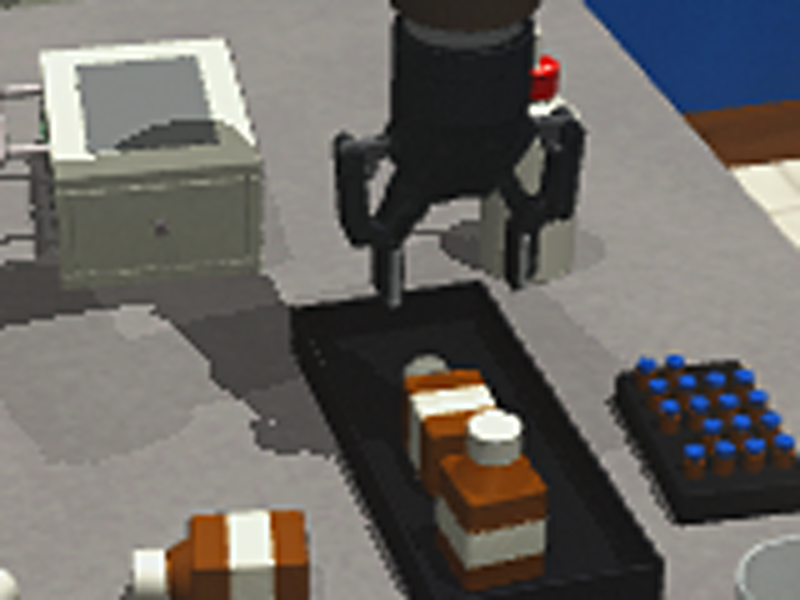

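Call:
step_arm --pt "0.001 0 -0.08 0 0 0" --pt "0.001 0 -0.16 0 0 0" --pt "0.001 0 -0.22 0 0 0" --pt "0.001 0 -0.25 0 0 0" --pt "0.001 0 -0.264 0 0 0" --pt "0.001 0 -0.264 0 0 0" --pt "0.001 0 -0.264 0 0 0"

```text
clock: 36.87
position: [638.3, 2.0, 16.5]
ee_rot: [0.709, -0.705, -0.0, -0.001]
contact_force: [0.7, 0.4, 0.2]
gripper_width: 66.1
```

Call:
step_arm --pt "0 0 0 0 0 0" --pt "0 0 0 0 0 0" --pt "0 0 0 0 0 0" --pt "0 0 0 0 0 0" --pt "0 0 0 0 0 0" --pt "0 0 0.05 0 0 0" --pt "0 0 0.14 0 0 0" --pt "0 0 0.24 0 0 0" --pt "0 0 0.32 0 0 0" --pt "-0.05 0 0.36 0 0 0" --pt "-0.05 0 0.36 0 0 0" --jaw -1

```text
clock: 37.78
position: [616.4, 2.1, 163.8]
ee_rot: [0.709, -0.705, 0.0, -0.003]
contact_force: [-0.9, -0.6, -2.4]
gripper_width: 47.0
```

```bash
python3 - <<'E'
from h import *
s,M0=st()
to((468,15,120),down(-175))
d=arm.get_image("side");crop(d,200,100,360,220,5,"pics/aj.png")
E
```

```text
t 37.78 p [616.4   2.1 163.8] x [ 0.006 -1.    -0.003] z [ 0.004  0.003 -1.   ] psi -89.64 F [-0.9 -0.6 -2.4] w 47.0 j [ 0.265  0.421 -0.112 -0.002 -1.033 -0.257]
shift [-0.371  0.032 -0.11 ] turn [ 0.     0.004 -0.948] rows 12.0
```

View pics/aj.png

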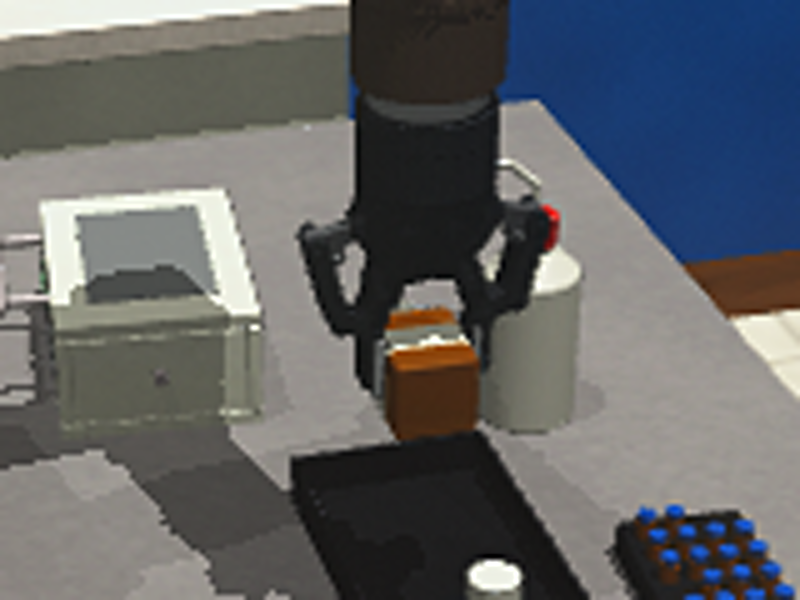

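Call:
step_arm --pt "-0.04 0.004 0 0 0 -0.08" --pt "-0.08 0.008 0 0 0 -0.16" --pt "-0.12 0.012 0 0 0 -0.24" --pt "-0.16 0.016 0 0 0 -0.32" --pt "-0.2 0.02 0 0 0 -0.4" --pt "-0.24 0.024 0 0 0 -0.48" --pt "-0.28 0.028 0 0 0 -0.56" --pt "-0.32 0.032 0 0 0 -0.64" --pt "-0.36 0.032 -0.03 0 0 -0.72" --pt "-0.371 0.032 -0.06 0 0 -0.8" --pt "-0.371 0.032 -0.09 0 0 -0.88" --pt "-0.371 0.032 -0.11 0 0 -0.95"

```text
clock: 38.83
position: [466.5, 14.3, 112.6]
ee_rot: [-0.039, 0.999, 0.001, -0.001]
contact_force: [0.1, 0.8, -1.6]
gripper_width: 47.3
```

```bash
python3 - <<'E'
from h import *
s,M0=st()
to((468,15,13),down(-175))
d=arm.get_image("side");crop(d,160,140,320,260,5,"pics/ak.png")
E
```

```text
t 38.83 p [466.5  14.3 112.6] x [-0.997 -0.078  0.003] z [-0.003  0.002 -1.   ] psi -175.51 F [ 0.1  0.8 -1.6] w 47.3 j [ 0.378  0.251 -0.53  -0.004 -0.792 -1.868]
shift [ 0.004  0.002 -0.249] turn [-0.001 -0.002  0.006] rows 3.0
```

View pics/ak.png

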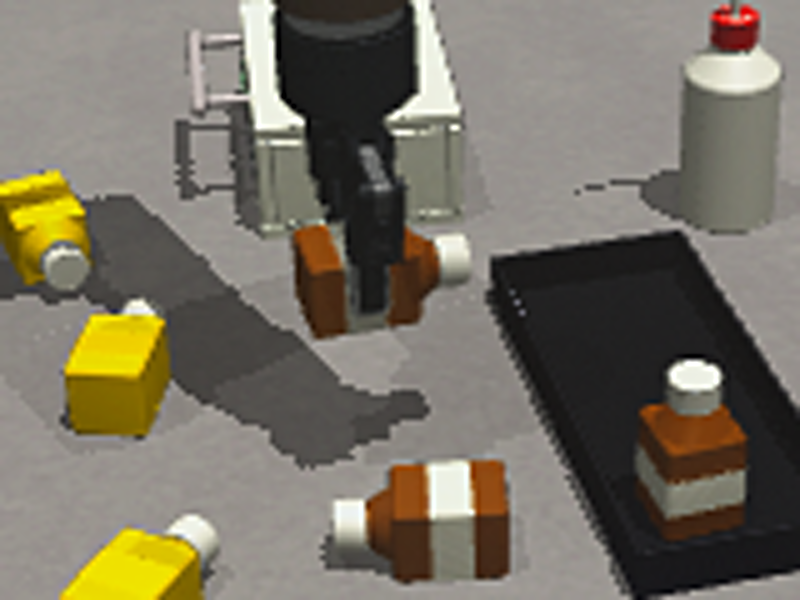

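Call:
step_arm --pt "0.004 0.002 -0.08 0 0 0" --pt "0.004 0.002 -0.15 0 0 0" --pt "0.004 0.002 -0.2 0 0 0" --pt "0.004 0.002 -0.235 0 0 0" --pt "0.004 0.002 -0.248 0 0 0" --pt "0.004 0.002 -0.248 0 0 0" --pt "0.004 0.002 -0.248 0 0 0"

```text
clock: 39.47
position: [470.1, 15.5, 15.4]
ee_rot: [-0.043, 0.999, 0.001, 0.0]
contact_force: [1.2, 0.1, -1.9]
gripper_width: 47.2
```

Call:
step_arm --pt "0 0 -0.004 0 0 0" --pt "0 0 -0.004 0 0 0"

```text
clock: 39.63
position: [470.2, 15.5, 14.2]
ee_rot: [-0.043, 0.999, 0.001, 0.001]
contact_force: [0.3, -0.5, -1.3]
gripper_width: 47.5
```

Call:
step_arm --pt "0 0 -0.004 0 0 0" --pt "0 0 -0.004 0 0 0"

```text
clock: 39.8
position: [470.4, 15.6, 13.1]
ee_rot: [-0.043, 0.999, 0.001, 0.001]
contact_force: [-1.4, -0.5, 2.7]
gripper_width: 47.4
```

Call:
step_arm --pt "0 0 0 0 0 0" --pt "0 0 0 0 0 0" --pt "0 0 0 0 0 0" --pt "0 0 0 0 0 0" --pt "0 0 0.04 0 0 0" --pt "0 0 0.1 0 0 0" --pt "0 0 0.2 0 0 0" --pt "0 0 0.3 0 0 0" --pt "0.05 0 0.4 0 0 0" --pt "0.1 0 0.45 0 0 0" --pt "0.1 0 0.45 0 0 0" --jaw 0.6

```text
clock: 40.72
position: [516.4, 16.4, 198.8]
ee_rot: [-0.043, 0.999, 0.002, 0.008]
contact_force: [1.1, 0.3, 0.3]
gripper_width: 68.7
```

```bash
python3 - <<'E'
from h import *
st()
M=tilt(185,45); G=np.array((482.5,17,26.)); grasp_to(G-M[:,2]*110,M)
d=arm.get_image("top");crop(d,210,135,330,255,5,"pics/al.png")
d=arm.get_image("side");crop(d,160,140,320,260,5,"pics/am.png")
E
```

```text
t 40.72 p [516.4  16.4 198.8] x [-0.996 -0.086 -0.016] z [ 0.016  0.005 -1.   ] psi -175.08 F [1.1 0.3 0.3] w 68.7 j [ 0.347  0.221 -0.316  0.001 -1.018 -1.832]
shift [ 0.076  0.016 -0.271] turn [-0.046  0.508  0.002] rows 7.0
```

View pics/al.png

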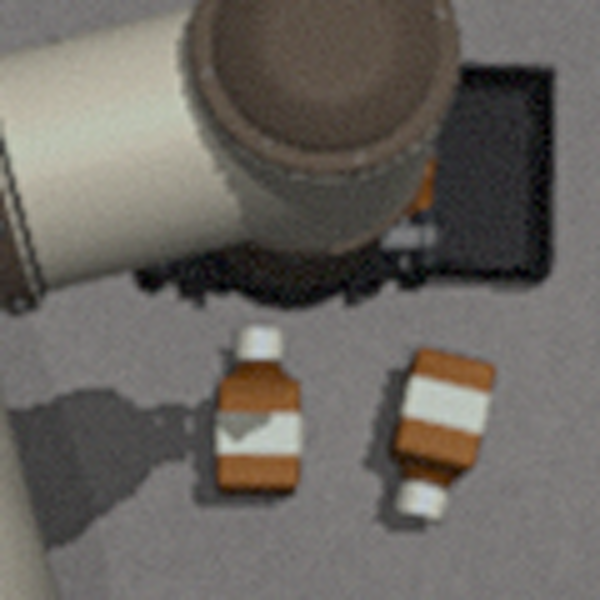

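View pics/am.png

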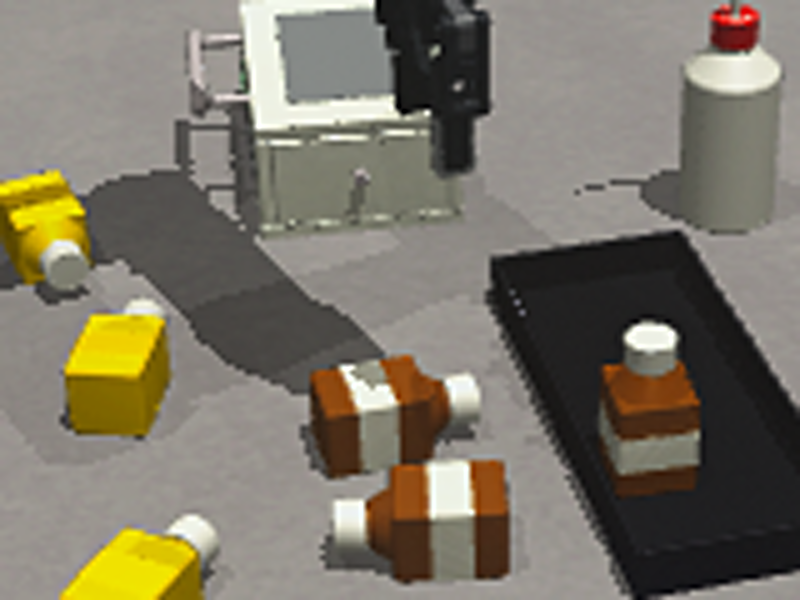

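Call:
step_arm --pt "0.076 0.016 0 -0.046 0.508 0.002" --pt "0.076 0.016 0 -0.046 0.508 0.002" --pt "0.076 0.016 0 -0.046 0.508 0.002" --pt "0.076 0.016 -0.05 -0.046 0.508 0.002" --pt "0.076 0.016 -0.1 -0.046 0.508 0.002" --pt "0.076 0.016 -0.15 -0.046 0.508 0.002" --pt "0.076 0.016 -0.2 -0.046 0.508 0.002" --pt "0.076 0.016 -0.25 -0.046 0.508 0.002" --pt "0.076 0.016 -0.27 -0.046 0.508 0.002" --pt "0.076 0.016 -0.27 -0.046 0.508 0.002"

```text
clock: 41.65
position: [537.9, 21.5, 81.2]
ee_rot: [-0.04, 0.919, -0.018, -0.393]
contact_force: [-0.5, -0.4, 0.3]
gripper_width: 68.5
```

```bash
python3 - <<'E'
from h import *
st()
M=tilt(185,45); G=np.array((481.5,17,26.)); grasp_to(G-M[:,2]*110,M);grasp_to(G,M)
E
```

```text
t 41.65 p [537.9  21.5  81.2] x [-0.688 -0.058  0.723] z [-0.72  -0.064 -0.691] psi -175.14 F [-0.5 -0.4  0.3] w 68.5 j [ 0.266  0.806  0.177 -0.129 -1.741 -1.719]
shift [0.02  0.003 0.023] turn [ 0.003 -0.015  0.   ] rows 1.0
shift [-0.174 -0.014 -0.171] turn [ 0.003 -0.015  0.   ] rows 3.0
```

Call:
step_arm --pt "-0.01 0 -0.005 0.003 -0.015 0" --pt "-0.06 -0.005 -0.06 0.003 -0.015 0" --pt "-0.11 -0.009 -0.11 0.003 -0.015 0" --pt "-0.15 -0.012 -0.15 0.003 -0.015 0" --pt "-0.177 -0.014 -0.177 0.003 -0.015 0" --pt "-0.177 -0.014 -0.177 0.003 -0.015 0" --pt "-0.177 -0.014 -0.177 0.003 -0.015 0"

```text
clock: 42.23
position: [469.9, 16.2, 15.1]
ee_rot: [-0.041, 0.925, -0.016, -0.377]
contact_force: [0.7, 0.2, 0.0]
gripper_width: 68.5
```

```bash
python3 - <<'E'
from h import *
st()
M=tilt(185,45); G=np.array((481.5,17,26.));grasp_to(G,M)
d=arm.get_image("side");crop(d,160,160,320,280,5,"pics/an.png")
E
```

```text
t 42.23 p [469.9  16.2  15.1] x [-0.712 -0.064  0.699] z [-0.697 -0.061 -0.715] psi -174.86 F [0.7 0.2 0. ] w 68.5 j [ 0.286  0.784 -0.07  -0.139 -1.482 -1.7  ]
shift [-0.004 -0.001 -0.006] turn [-0.001  0.007 -0.001] rows 1.0
```

View pics/an.png

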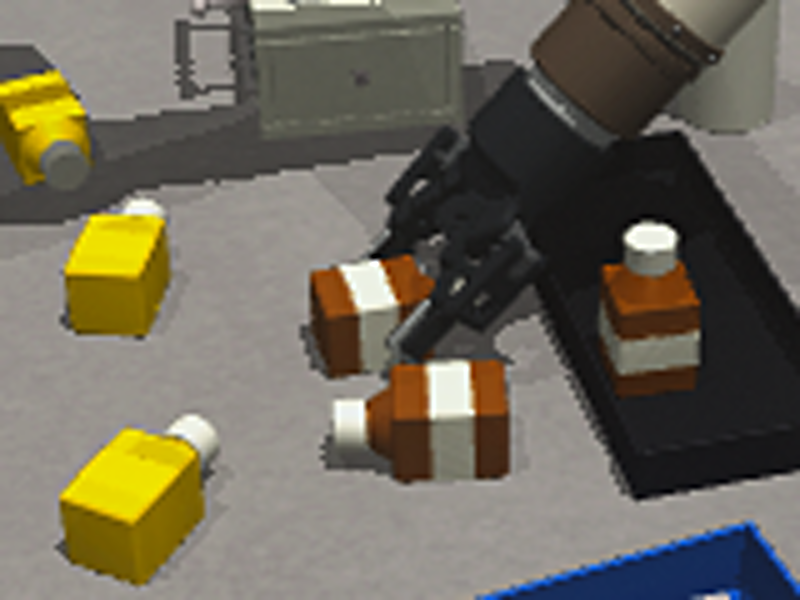

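Call:
step_arm --pt "-0.004 0 -0.006 0 0 0" --pt "-0.004 0 -0.006 0 0 0"

```text
clock: 42.45
position: [468.9, 16.5, 11.8]
ee_rot: [-0.041, 0.925, -0.016, -0.377]
contact_force: [-0.5, -0.3, -0.9]
gripper_width: 68.1
```

Call:
step_arm --pt "0 0 0 0 0 0" --pt "0 0 0 0 0 0" --pt "0 0 0 0 0 0" --pt "0 0 0 0 0 0" --pt "0 0 0 0 0 0" --pt "0 0 0.05 0 0 0" --pt "0 0 0.12 0 0 0" --pt "0 0 0.2 0 0 0" --pt "0 0 0.28 0 0 0" --pt "0 0 0.32 0 0 0" --pt "0 0 0.32 0 0 0" --jaw -1

```text
clock: 43.37
position: [469.6, 16.6, 141.9]
ee_rot: [-0.041, 0.926, -0.015, -0.374]
contact_force: [0.3, -0.0, -1.7]
gripper_width: 47.7
```

```bash
python3 - <<'E'
from h import *
s,M0=st()
d=arm.get_image("side");crop(d,160,120,320,240,5,"pics/ao.png")
print(at(d,160+650/5,160+236/5,99))
d=arm.get_image("top");crop(d,210,135,330,255,5,"pics/ap.png")
E
```

```text
t 43.37 p [469.6  16.6 141.9] x [-0.716 -0.065  0.695] z [-0.692 -0.059 -0.719] psi -174.84 F [ 0.3 -0.  -1.7] w 47.7 j [ 0.287  0.62  -0.003 -0.141 -1.704 -1.732]
[618.878 -53.794  99.   ]
```

View pics/ao.png

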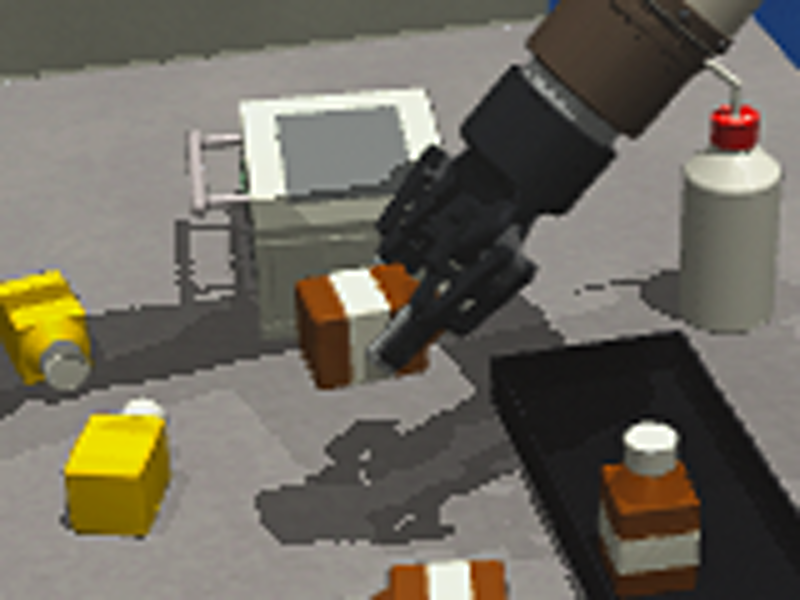

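View pics/ap.png

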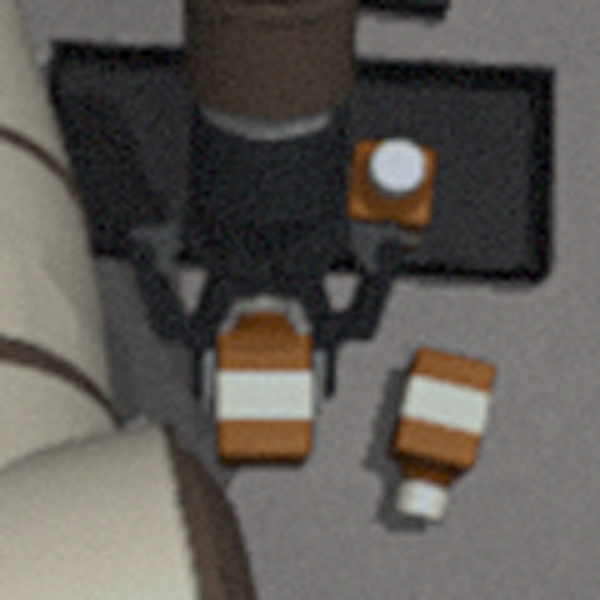

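Call:
step_arm --pt "0.02 0 0.05 0.056 0.005 0.056" --pt "0.04 0 0.1 0.112 0.01 0.112" --pt "0.06 0 0.12 0.168 0.015 0.168" --pt "0.08 0 0.12 0.224 0.02 0.224" --pt "0.1 0 0.12 0.28 0.025 0.28" --pt "0.12 0 0.12 0.336 0.03 0.336" --pt "0.14 0 0.12 0.392 0.034 0.392" --pt "0.16 0 0.12 0.448 0.039 0.448" --pt "0.18 0 0.12 0.504 0.044 0.504" --pt "0.2 0 0.12 0.56 0.049 0.56" --pt "0.2 0 0.12 0.615 0.054 0.615" --pt "0.2 0 0.12 0.67 0.059 0.67"

```text
clock: 44.47
position: [547.4, 16.4, 183.8]
ee_rot: [0.655, -0.649, -0.254, 0.291]
contact_force: [0.8, -0.8, -1.9]
gripper_width: 47.8
```

Call:
step_arm --pt "0.02 0 0 0.056 0.005 0.056" --pt "0.04 0 0 0.112 0.01 0.112" --pt "0.06 0 0 0.168 0.015 0.168" --pt "0.08 0 0 0.224 0.02 0.224" --pt "0.1 0 0 0.28 0.025 0.28" --pt "0.12 0 0 0.336 0.03 0.336" --pt "0.14 0 0 0.392 0.034 0.392" --pt "0.16 0 0 0.448 0.039 0.448" --pt "0.18 0 0 0.504 0.044 0.504" --pt "0.18 0 0 0.56 0.049 0.56" --pt "0.18 0 0 0.615 0.054 0.615" --pt "0.18 0 0 0.67 0.059 0.67"

```text
clock: 45.47
position: [619.3, 16.4, 183.4]
ee_rot: [0.92, -0.03, -0.389, 0.046]
contact_force: [-0.6, -0.0, -2.3]
gripper_width: 47.5
```

```bash
python3 - <<'E'
from h import *
s,M0=st()
M=tilt(185,44.3,-1); grasp_to((632,22,60),M)
d=arm.get_image("side");crop(d,200,100,360,220,5,"pics/aq.png")
E
```

```text
t 45.47 p [619.3  16.4 183.4] x [ 0.696 -0.091 -0.712] z [-0.718 -0.062 -0.694] psi -7.46 F [-0.6 -0.  -2.3] w 47.5 j [ 0.233  0.844  0.537 -0.12  -2.059  1.261]
shift [-0.002  0.011 -0.341] turn [0.069 0.002 0.068] rows 4.0
```

View pics/aq.png

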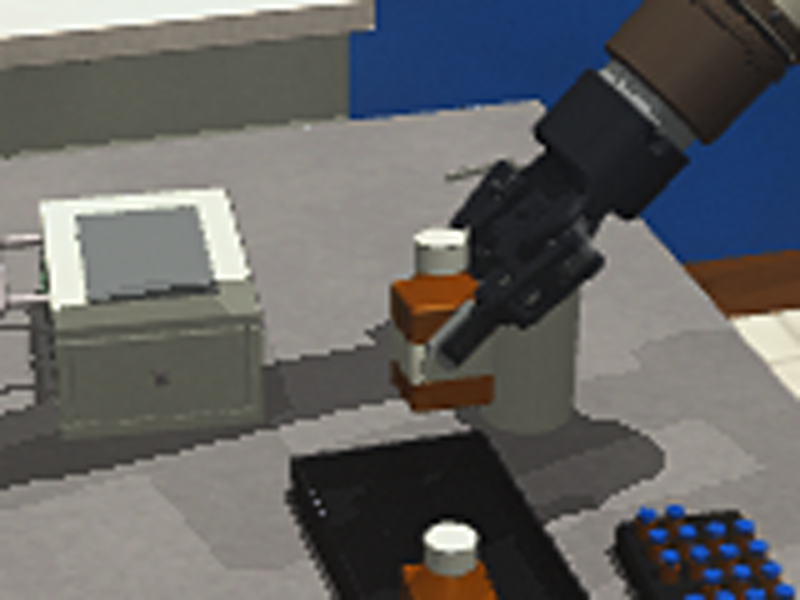

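Call:
step_arm --pt "-0.002 0.012 -0.06 0.056 0.002 0.055" --pt "-0.002 0.012 -0.14 0.069 0.002 0.068" --pt "-0.002 0.012 -0.22 0.069 0.002 0.068" --pt "-0.002 0.012 -0.28 0.069 0.002 0.068" --pt "-0.002 0.012 -0.32 0.069 0.002 0.068" --pt "-0.002 0.012 -0.336 0.069 0.002 0.068" --pt "-0.002 0.012 -0.336 0.069 0.002 0.068" --pt "-0.002 0.012 -0.336 0.069 0.002 0.068"

```text
clock: 46.18
position: [619.6, 20.9, 53.1]
ee_rot: [0.922, 0.037, -0.385, 0.019]
contact_force: [-0.3, 0.3, -1.4]
gripper_width: 47.2
```

```bash
python3 - <<'E'
from h import *
s,M0=st()
M=tilt(185,44.3,-1); to((619,20,37),M)
d=arm.get_image("side");crop(d,200,130,360,250,5,"pics/ar.png")
E
```

```text
t 46.18 p [619.6  20.9  53.1] x [ 0.7    0.055 -0.712] z [-0.709 -0.063 -0.703] psi 4.46 F [-0.3  0.3 -1.4] w 47.2 j [ 0.24   0.951  0.427 -0.111 -1.831  1.428]
shift [-0.002 -0.002 -0.04 ] turn [0.003 0.004 0.003] rows 1.0
```

View pics/ar.png

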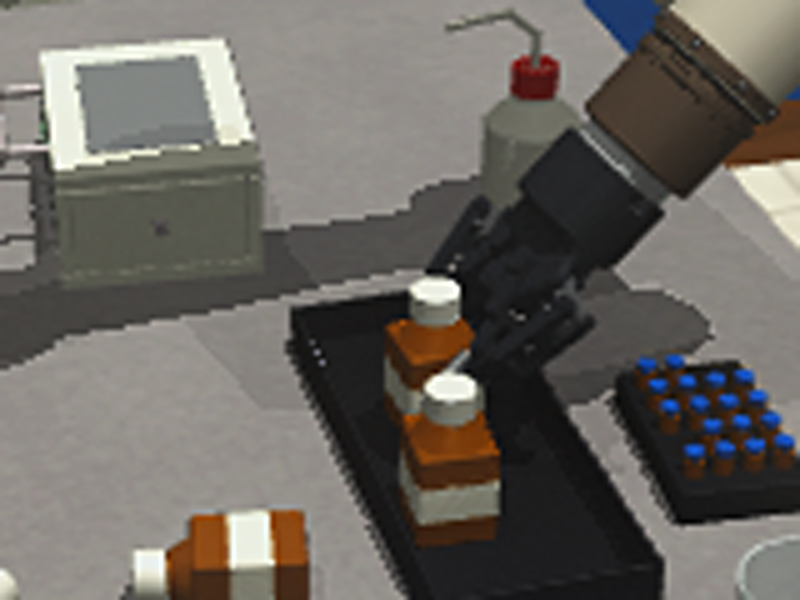

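Call:
step_arm --pt "0 0 -0.015 0.003 0.002 0.003" --pt "0 0 -0.03 0.003 0.002 0.003" --pt "0 0 -0.04 0.003 0.002 0.003" --pt "0 0 -0.04 0.003 0.002 0.003" --pt "0 0 -0.04 0.003 0.002 0.003"

```text
clock: 46.65
position: [618.9, 21.0, 36.5]
ee_rot: [0.921, 0.041, -0.387, 0.017]
contact_force: [0.2, 1.1, -1.4]
gripper_width: 47.1
```

Call:
step_arm --pt "0 0 -0.005 0 0 0" --pt "0 0 -0.005 0 0 0"

```text
clock: 46.82
position: [619.4, 21.0, 35.5]
ee_rot: [0.921, 0.041, -0.386, 0.017]
contact_force: [1.2, 1.1, 0.7]
gripper_width: 47.5
```

Call:
step_arm --pt "0 0 -0.002 0 0 0" --pt "0 0 -0.002 0 0 0"

```text
clock: 46.98
position: [619.5, 21.0, 35.5]
ee_rot: [0.921, 0.041, -0.387, 0.017]
contact_force: [0.9, -0.1, 4.7]
gripper_width: 47.3
```

Call:
step_arm --pt "0 0 0 0 0 0" --pt "0 0 0 0 0 0" --pt "0 0 0 0 0 0" --pt "0 0 0 0 0 0" --pt "0.02 0.002 0.02 0 0 0" --pt "0.06 0.005 0.06 0 0 0" --pt "0.12 0.01 0.12 0 0 0" --pt "0.18 0.015 0.18 0 0 0" --pt "0.22 0.018 0.25 0 0 0" --pt "0.22 0.018 0.32 0 0 0" --pt "0.22 0.018 0.4 0 0 0" --pt "0.22 0.018 0.4 0 0 0" --jaw 0.38

```text
clock: 47.98
position: [708.9, 27.7, 200.7]
ee_rot: [0.923, 0.041, -0.381, 0.017]
contact_force: [1.3, -1.4, 3.7]
gripper_width: 58.8
```

```bash
python3 - <<'E'
from h import *
s,M0=st()
d=arm.get_image("side");crop(d,200,130,360,250,5,"pics/as.png")
d=arm.get_image("top");crop(d,210,135,330,255,5,"pics/at.png")
E
```

```text
t 47.98 p [708.9  27.7 200.7] x [ 0.706  0.062 -0.706] z [-0.703 -0.063 -0.709] psi 5.0 F [ 1.3 -1.4  3.7] w 58.8 j [ 0.224  1.032  0.989 -0.127 -2.302  1.388]
```

View pics/as.png

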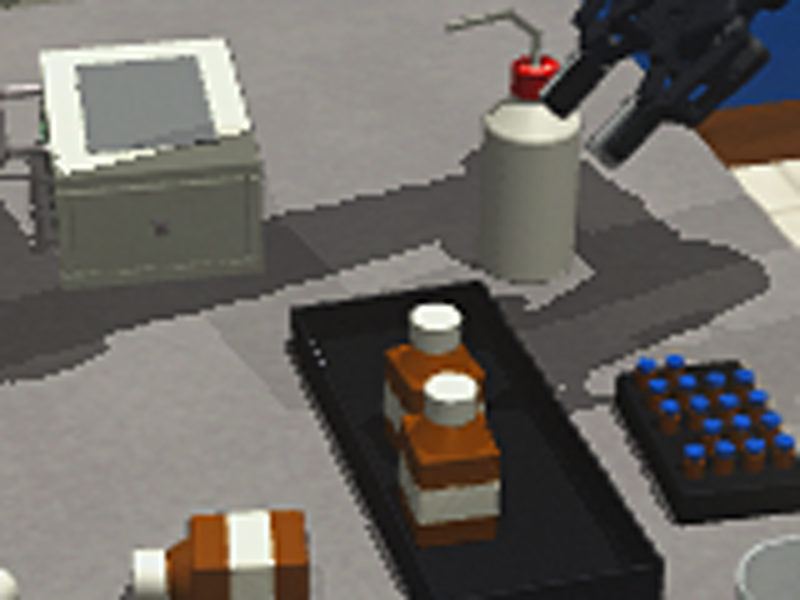

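View pics/at.png

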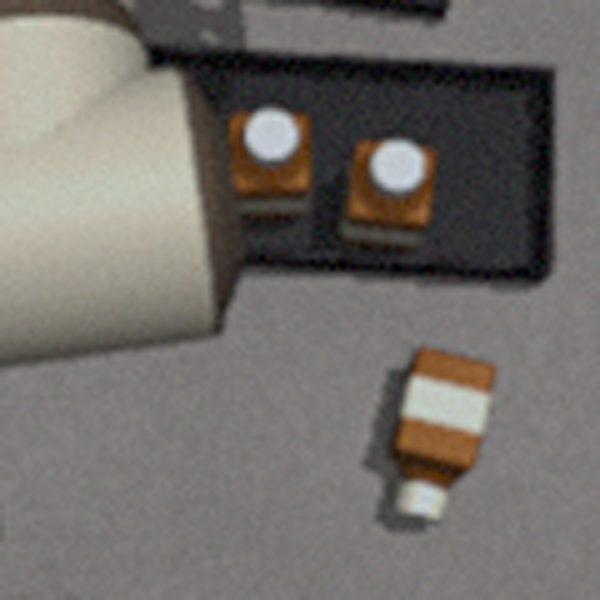

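```bash
python3 - <<'E'
from h import *
to((493,-92,160),down(-10.3))
E
```

```text
shift [-0.5367 -0.3008 -0.0894] turn [-0.0238 -0.5041 -0.1617] rows 7.0
```

Call:
step_arm --pt "-0.08 -0.045 0 -0.003 -0.07 -0.023" --pt "-0.16 -0.09 0 -0.007 -0.14 -0.046" --pt "-0.24 -0.135 0 -0.01 -0.21 -0.07" --pt "-0.32 -0.18 0 -0.014 -0.29 -0.093" --pt "-0.4 -0.225 0 -0.018 -0.36 -0.116" --pt "-0.48 -0.27 0 -0.021 -0.43 -0.14" --pt "-0.537 -0.301 0 -0.024 -0.504 -0.162" --pt "-0.537 -0.301 -0.05 -0.024 -0.504 -0.162" --pt "-0.537 -0.301 -0.09 -0.024 -0.504 -0.162" --pt "-0.537 -0.301 -0.09 -0.024 -0.504 -0.162" --jaw 0.55

```text
clock: 48.92
position: [487.2, -92.8, 155.5]
ee_rot: [0.996, -0.091, -0.006, 0.0]
contact_force: [0.2, -0.3, -0.9]
gripper_width: 66.0
```

```bash
python3 - <<'E'
from h import *
st();to((493,-92,9),down(-10.3))
d=arm.get_image("side");crop(d,200,150,360,270,5,"pics/au.png")
print((proj(d,(491,-92,48))-[200,150])*5)
E
```

```text
t 48.92 p [487.2 -92.8 155.5] x [ 0.983 -0.181 -0.011] z [-0.011  0.001 -1.   ] psi -10.43 F [ 0.2 -0.3 -0.9] w 66.0 j [ 0.139  0.246 -0.404 -0.003 -0.933  1.252]
shift [ 0.015  0.002 -0.366] turn [-0.    -0.007  0.002] rows 4.0
[242.199 435.505]
```

View pics/au.png

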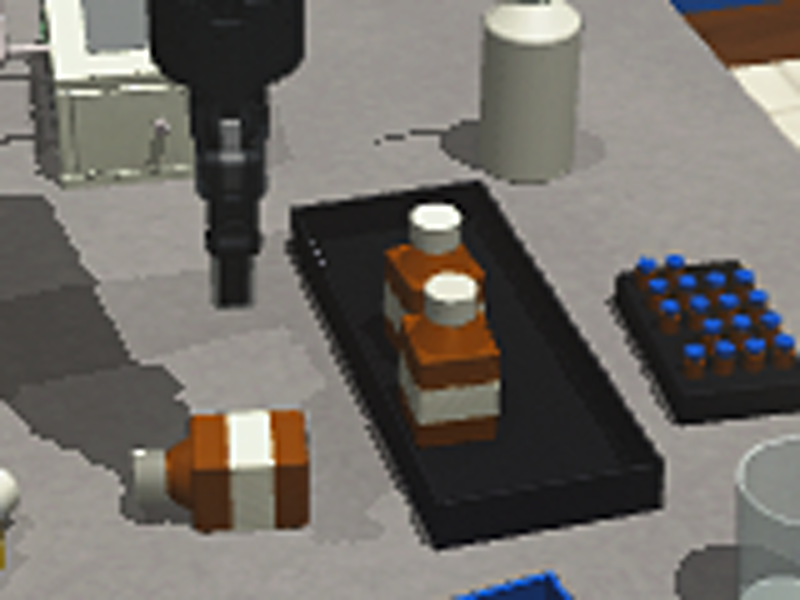

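Call:
step_arm --pt "0.012 0.002 -0.08 0 -0.005 0.001" --pt "0.012 0.002 -0.16 0 -0.005 0.001" --pt "0.012 0.002 -0.2 0 -0.005 0.001" --pt "0.012 0.002 -0.2 0 -0.005 0.001" --pt "0.012 0.002 -0.2 0 -0.005 0.001"

```text
clock: 49.38
position: [498.2, -91.2, 77.4]
ee_rot: [0.996, -0.089, 0.001, 0.0]
contact_force: [0.4, 0.7, 0.0]
gripper_width: 66.2
```

```bash
python3 - <<'E'
from h import *
st();to((493,-92,9),down(-10.3))
E
```

```text
t 49.38 p [498.2 -91.2  77.4] x [ 0.984 -0.177  0.001] z [ 0.001 -0.001 -1.   ] psi -10.2 F [0.4 0.7 0. ] w 66.2 j [ 0.14   0.36  -0.481  0.001 -0.729  1.252]
shift [-0.013 -0.002 -0.171] turn [ 0.     0.001 -0.001] rows 2.0
```

Call:
step_arm --pt "-0.01 -0.002 -0.06 0 0 0" --pt "-0.01 -0.002 -0.12 0 0 0" --pt "-0.01 -0.002 -0.155 0 0 0" --pt "-0.01 -0.002 -0.17 0 0 0" --pt "-0.01 -0.002 -0.17 0 0 0" --pt "-0.01 -0.002 -0.17 0 0 0"

```text
clock: 49.88
position: [494.8, -92.0, 11.1]
ee_rot: [0.996, -0.089, 0.003, -0.0]
contact_force: [0.3, 0.2, -0.2]
gripper_width: 66.5
```

Call:
step_arm --pt "0 0 0 0 0 0" --pt "0 0 0 0 0 0" --pt "0 0 0 0 0 0" --pt "0 0 0 0 0 0" --pt "0 0 0 0 0 0" --pt "0 0 0.05 0 0 0" --pt "0 0 0.12 0 0 0" --pt "-0.02 0.02 0.18 0 0 0" --pt "-0.06 0.06 0.23 0 0 0" --pt "-0.06 0.06 0.23 0 0 0" --jaw -1

```text
clock: 50.72
position: [468.7, -66.9, 105.5]
ee_rot: [0.996, -0.089, 0.004, -0.001]
contact_force: [0.5, 0.7, -2.4]
gripper_width: 47.1
```

```bash
python3 - <<'E'
from h import *
st()
d=arm.get_image("side");crop(d,180,150,340,270,5,"pics/av.png")
E
```

```text
t 50.72 p [468.7 -66.9 105.5] x [ 0.984 -0.177  0.008] z [ 0.008  0.002 -1.   ] psi -10.2 F [ 0.5  0.7 -2.4] w 47.1 j [ 0.202  0.267 -0.532  0.    -0.763  1.19 ]
```

View pics/av.png

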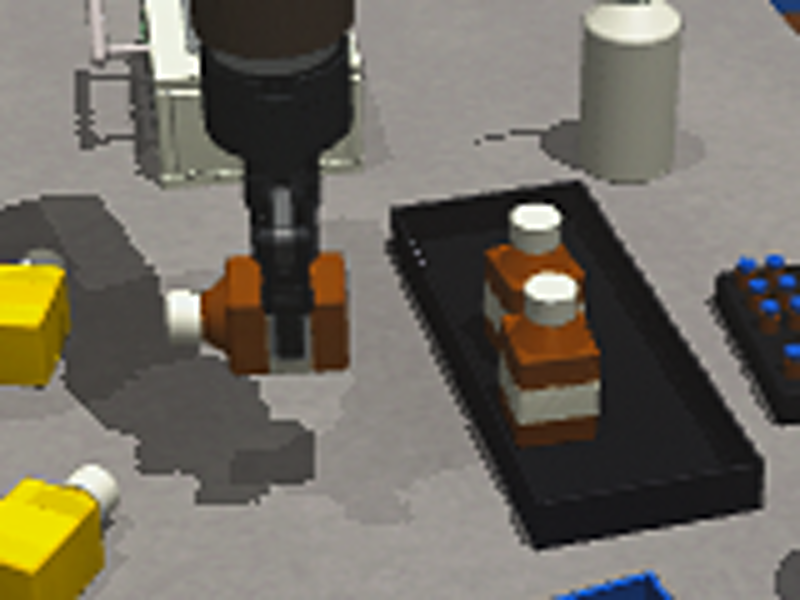

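Now turn about −165° while shifting to y≈0.

Call:
step_arm --pt "0 0.03 0 0 0 -0.08" --pt "0 0.06 0 0 0 -0.16" --pt "0 0.09 0 0 0 -0.24" --pt "0 0.12 0 0 0 -0.32" --pt "0 0.15 0 0 0 -0.4" --pt "0 0.18 0 0 0 -0.48" --pt "0 0.2 0 0 0 -0.56" --pt "0 0.2 0 0 0 -0.64" --pt "0 0.2 0 0 0 -0.72" --pt "0 0.2 0 0 0 -0.79" --pt "0 0.2 0 0 0 -0.86" --pt "0 0.2 0 0 0 -0.93"

```text
clock: 51.77
position: [468.6, 11.4, 100.7]
ee_rot: [-0.68, 0.733, -0.001, -0.002]
contact_force: [1.1, -0.0, -1.6]
gripper_width: 47.5
```

Call:
step_arm --pt "0 0 0 0 0 -0.08" --pt "0 0 0 0 0 -0.16" --pt "0 0 0 0 0 -0.24" --pt "0 0 0 0 0 -0.32" --pt "0 0 0 0 0 -0.4" --pt "0 0 0 0 0 -0.48" --pt "0 0 0 0 0 -0.56" --pt "0 0 0 0 0 -0.64" --pt "0 0 0 0 0 -0.72" --pt "0 0 0 0 0 -0.79" --pt "0 0 0 0 0 -0.86" --pt "0 0 0 0 0 -0.91"

```text
clock: 52.77
position: [468.6, 11.4, 100.8]
ee_rot: [-0.033, 0.999, -0.001, -0.003]
contact_force: [-0.2, -0.2, -2.9]
gripper_width: 47.4
```

```bash
python3 - <<'E'
from h import *
st(); to((468,12,13),down(-175))
E
```

```text
t 52.77 p [468.6  11.4 100.8] x [-0.998 -0.067  0.005] z [-0.005 -0.002 -1.   ] psi -176.18 F [-0.2 -0.2 -2.9] w 47.4 j [ 0.372  0.273 -0.539 -0.001 -0.764 -1.875]
shift [-0.002  0.002 -0.219] turn [ 0.001 -0.003  0.013] rows 3.0
```

Call:
step_arm --pt "0 0 -0.08 0 0 0.013" --pt "0 0 -0.14 0 0 0.013" --pt "0 0 -0.19 0 0 0.013" --pt "0 0 -0.212 0 0 0.013" --pt "0 0 -0.22 0 0 0.013" --pt "0 0 -0.22 0 0 0.013" --pt "0 0 -0.22 0 0 0.013"

```text
clock: 53.35
position: [469.8, 12.0, 14.4]
ee_rot: [-0.046, 0.999, -0.0, -0.001]
contact_force: [1.0, 0.3, -1.5]
gripper_width: 47.5
```

Call:
step_arm --pt "0 0 -0.004 0 0 0" --pt "0 0 -0.004 0 0 0"

```text
clock: 53.52
position: [469.8, 12.1, 13.2]
ee_rot: [-0.046, 0.999, -0.0, -0.0]
contact_force: [-0.8, -0.3, -1.8]
gripper_width: 47.5
```

Call:
step_arm --pt "0 0 -0.004 0 0 0" --pt "0 0 -0.004 0 0 0"

```text
clock: 53.68
position: [469.9, 12.1, 11.7]
ee_rot: [-0.047, 0.999, -0.0, -0.001]
contact_force: [0.1, 1.0, 2.0]
gripper_width: 47.4
```

Call:
step_arm --pt "0 0 -0.003 0 0 0" --pt "0 0 -0.003 0 0 0"

```text
clock: 53.85
position: [470.0, 12.2, 11.6]
ee_rot: [-0.047, 0.999, -0.0, -0.001]
contact_force: [-3.9, 1.0, 14.4]
gripper_width: 47.4
```

Call:
step_arm --pt "0 0 0 0 0 0" --pt "0 0 0 0 0 0" --pt "0 0 0 0 0 0" --pt "0 0 0 0 0 0" --pt "0 0 0.04 0 0 0" --pt "0 0 0.1 0 0 0" --pt "0 0 0.2 0 0 0" --pt "0 0 0.3 0 0 0" --pt "0.05 0 0.4 0 0 0" --pt "0.1 0 0.45 0 0 0" --pt "0.1 0 0.45 0 0 0" --jaw 0.6

```text
clock: 54.77
position: [515.6, 12.7, 195.8]
ee_rot: [-0.047, 0.999, 0.0, 0.006]
contact_force: [0.5, 0.3, 0.1]
gripper_width: 68.2
```

```bash
python3 - <<'E'
from h import *
st()
M=tilt(185,45); G=np.array((481.5,13.,26.)); grasp_to(G-M[:,2]*110,M)
d=arm.get_image("top");crop(d,210,135,330,255,5,"pics/aw.png")
d=arm.get_image("side");crop(d,160,140,320,260,5,"pics/ax.png")
E
```

```text
t 54.77 p [515.6  12.7 195.8] x [-0.996 -0.094 -0.012] z [ 0.012  0.001 -1.   ] psi -174.62 F [0.5 0.3 0.1] w 68.2 j [ 0.341  0.224 -0.32   0.003 -1.015 -1.82 ]
shift [ 0.075  0.015 -0.263] turn [-0.046  0.505 -0.004] rows 7.0
```

View pics/aw.png

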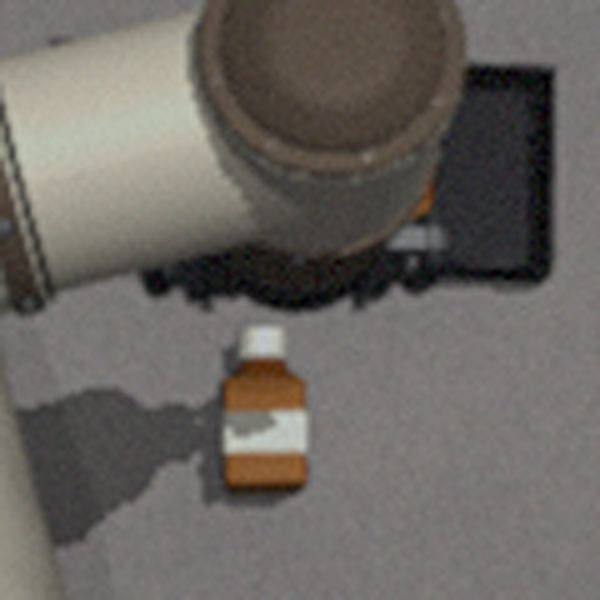

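View pics/ax.png

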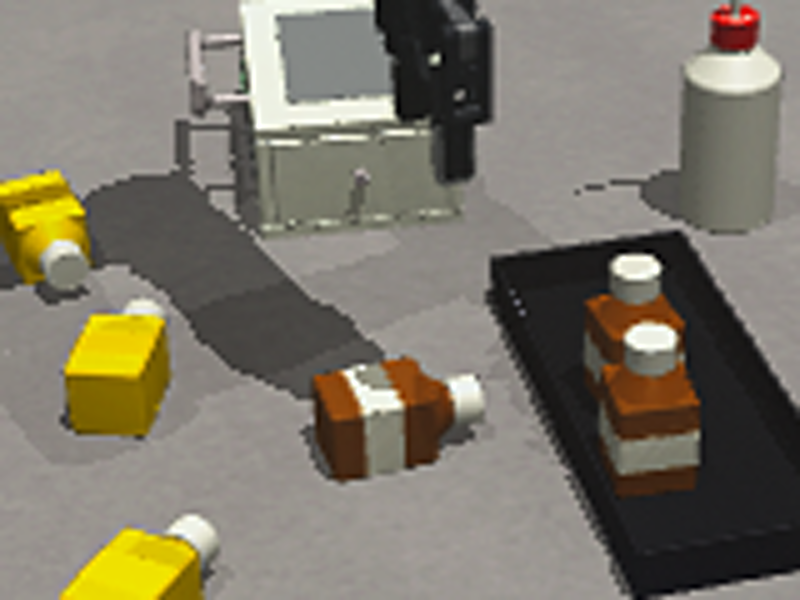

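Call:
step_arm --pt "0.076 0.015 0 -0.046 0.505 -0.004" --pt "0.076 0.015 0 -0.046 0.505 -0.004" --pt "0.076 0.015 0 -0.046 0.505 -0.004" --pt "0.076 0.015 -0.05 -0.046 0.505 -0.004" --pt "0.076 0.015 -0.1 -0.046 0.505 -0.004" --pt "0.076 0.015 -0.15 -0.046 0.505 -0.004" --pt "0.076 0.015 -0.2 -0.046 0.505 -0.004" --pt "0.076 0.015 -0.25 -0.046 0.505 -0.004" --pt "0.076 0.015 -0.255 -0.046 0.505 -0.004" --pt "0.076 0.015 -0.255 -0.046 0.505 -0.004"

```text
clock: 55.7
position: [537.6, 17.5, 85.3]
ee_rot: [-0.04, 0.919, -0.018, -0.392]
contact_force: [-0.2, 0.1, 1.1]
gripper_width: 68.2
```

```bash
python3 - <<'E'
from h import *
st()
M=tilt(185,45); G=np.array((482,13.,25.)); grasp_to(G-M[:,2]*110,M);grasp_to(G,M)
E
```

```text
t 55.7 p [537.6  17.5  85.3] x [-0.689 -0.058  0.722] z [-0.719 -0.065 -0.692] psi -175.17 F [-0.2  0.1  1.1] w 68.2 j [ 0.261  0.8    0.175 -0.125 -1.744 -1.716]
shift [0.022 0.003 0.011] turn [ 0.003 -0.013  0.   ] rows 1.0
shift [-0.172 -0.014 -0.184] turn [ 0.003 -0.013  0.   ] rows 3.0
```

Call:
step_arm --pt "0 0 -0.01 0.003 -0.013 0" --pt "-0.05 -0.004 -0.06 0.003 -0.013 0" --pt "-0.1 -0.008 -0.11 0.003 -0.013 0" --pt "-0.15 -0.012 -0.16 0.003 -0.013 0" --pt "-0.177 -0.014 -0.188 0.003 -0.013 0" --pt "-0.177 -0.014 -0.188 0.003 -0.013 0" --pt "-0.177 -0.014 -0.188 0.003 -0.013 0"

```text
clock: 56.28
position: [469.3, 12.2, 14.1]
ee_rot: [-0.041, 0.925, -0.016, -0.378]
contact_force: [0.8, 0.4, -0.4]
gripper_width: 68.3
```

```bash
python3 - <<'E'
from h import *
st()
M=tilt(185,45); G=np.array((482,13.,25.));grasp_to(G,M)
E
```

```text
t 56.28 p [469.3  12.2  14.1] x [-0.71  -0.064  0.701] z [-0.698 -0.061 -0.713] psi -174.88 F [ 0.8  0.4 -0.4] w 68.3 j [ 0.281  0.786 -0.072 -0.136 -1.481 -1.696]
shift [-0.001 -0.001 -0.006] turn [-0.001  0.005 -0.001] rows 1.0
```

Call:
step_arm --pt "-0.002 0 -0.005 0 0 0" --pt "-0.002 0 -0.005 0 0 0"

```text
clock: 56.45
position: [469.5, 12.6, 11.4]
ee_rot: [-0.041, 0.925, -0.016, -0.378]
contact_force: [-0.3, -0.2, -0.8]
gripper_width: 68.7
```

Call:
step_arm --pt "0 0 0 0 0 0" --pt "0 0 0 0 0 0" --pt "0 0 0 0 0 0" --pt "0 0 0 0 0 0" --pt "0 0 0 0 0 0" --pt "0 0 0.05 0 0 0" --pt "0 0 0.12 0 0 0" --pt "0 0 0.2 0 0 0" --pt "0 0 0.28 0 0 0" --pt "0 0 0.32 0 0 0" --pt "0 0 0.32 0 0 0" --jaw -1

```text
clock: 57.37
position: [469.6, 12.6, 141.0]
ee_rot: [-0.041, 0.926, -0.015, -0.376]
contact_force: [1.1, 0.0, -0.8]
gripper_width: 47.5
```

```bash
python3 - <<'E'
from h import *
st()
d=arm.get_image("side");crop(d,160,120,320,240,5,"pics/ay.png")
d=arm.get_image("top");crop(d,210,135,330,255,5,"pics/az.png")
E
```

```text
t 57.37 p [469.6  12.6 141. ] x [-0.715 -0.064  0.697] z [-0.694 -0.059 -0.717] psi -174.86 F [ 1.1  0.  -0.8] w 47.5 j [ 0.281  0.622 -0.004 -0.137 -1.704 -1.727]
```

View pics/ay.png

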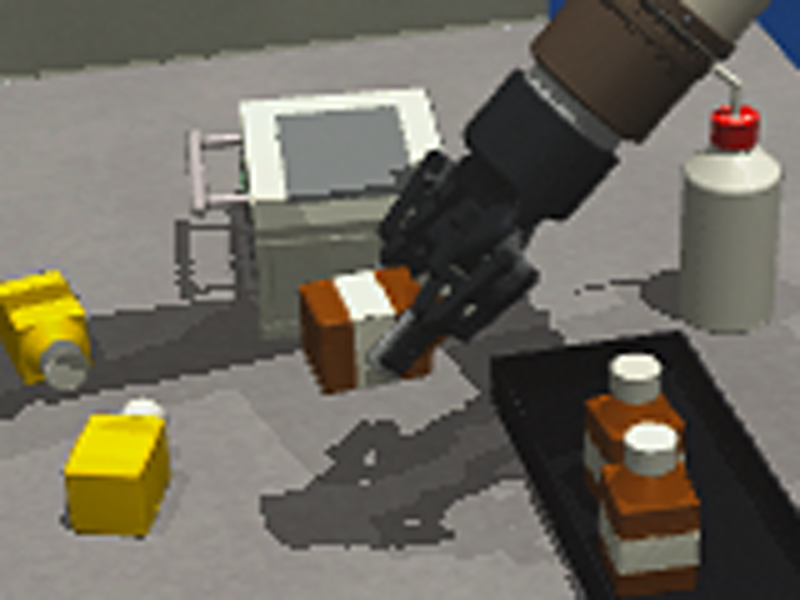

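View pics/az.png

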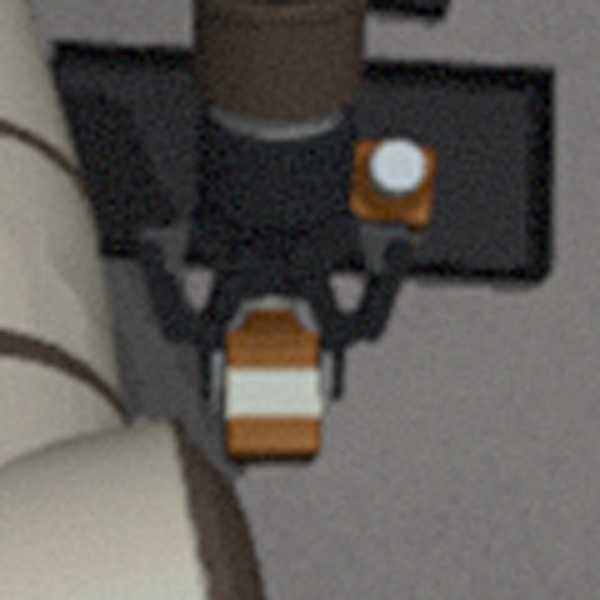

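Call:
step_arm --pt "0.02 0 0.05 0.056 0.005 0.056" --pt "0.04 0 0.1 0.112 0.01 0.112" --pt "0.06 0 0.12 0.168 0.015 0.168" --pt "0.08 0 0.12 0.224 0.02 0.224" --pt "0.1 0 0.12 0.28 0.025 0.28" --pt "0.12 0 0.12 0.336 0.03 0.336" --pt "0.14 0 0.12 0.392 0.034 0.392" --pt "0.16 0 0.12 0.448 0.039 0.448" --pt "0.18 0 0.12 0.504 0.044 0.504" --pt "0.2 0 0.12 0.56 0.049 0.56" --pt "0.2 0 0.12 0.615 0.054 0.615" --pt "0.2 0 0.12 0.67 0.059 0.67"

```text
clock: 58.47
position: [547.4, 12.4, 183.0]
ee_rot: [0.656, -0.649, -0.254, 0.291]
contact_force: [-0.7, -0.1, -2.6]
gripper_width: 47.5
```

Call:
step_arm --pt "0.02 0 0 0.056 0.005 0.056" --pt "0.04 0 0 0.112 0.01 0.112" --pt "0.06 0 0 0.168 0.015 0.168" --pt "0.08 0 0 0.224 0.02 0.224" --pt "0.1 0 0 0.28 0.025 0.28" --pt "0.12 0 0 0.336 0.03 0.336" --pt "0.14 0 0 0.392 0.034 0.392" --pt "0.16 0 0 0.448 0.039 0.448" --pt "0.18 0 0 0.504 0.044 0.504" --pt "0.18 0 0 0.56 0.049 0.56" --pt "0.18 0 0 0.615 0.054 0.615" --pt "0.18 0 0 0.67 0.059 0.67"

```text
clock: 59.47
position: [619.3, 12.5, 182.5]
ee_rot: [0.92, -0.03, -0.387, 0.047]
contact_force: [-0.4, -0.6, -2.2]
gripper_width: 47.7
```

```bash
python3 - <<'E'
from h import *
s,M0=st()
M=tilt(185,44.3,-1); grasp_to((632,80,160),M)
for n in("side","top"):
    d=arm.get_image(n);cv2.imwrite(f"pics/ba_{n}.png",d["image"][:,:,::-1])
E
```

```text
t 59.47 p [619.3  12.5 182.5] x [ 0.698 -0.091 -0.71 ] z [-0.716 -0.062 -0.695] psi -7.44 F [-0.4 -0.6 -2.2] w 47.7 j [ 0.229  0.843  0.532 -0.115 -2.053  1.266]
shift [-0.002  0.166 -0.089] turn [0.069 0.004 0.068] rows 2.0
```

View pics/ba_side.png

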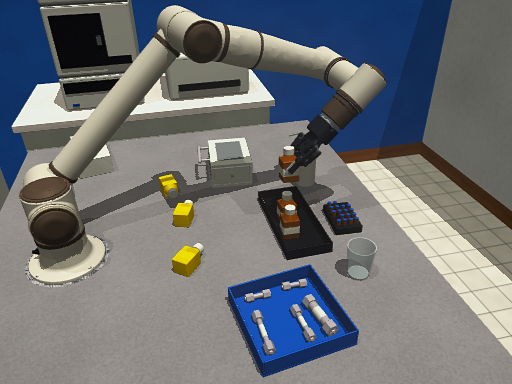

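View pics/ba_top.png

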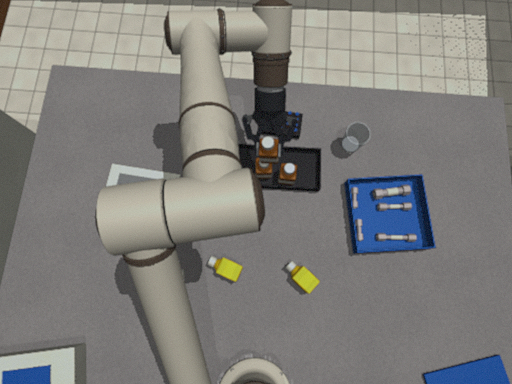

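```bash
python3 - <<'E'
from h import *
d=arm.get_image("side")
for u,v,y in ((345,85,150),(325,78,170),(300,68,170),(365,80,12),(262,62,170),(338,50,170)):
    o,r=ray(d,u,v); t=(y-o[1])/r[1]; print(u,v,(o+t*r).round())
d=arm.get_image("side");
E
```

```text
345 85 [842. 150. 359.]
325 78 [786. 170. 378.]
300 68 [709. 170. 414.]
365 80 [832.  12. 416.]
262 62 [598. 170. 440.]
338 50 [819. 170. 455.]
```

Call:
step_arm --pt "0 0.06 0 0.05 0.003 0.05" --pt "0 0.12 0 0.069 0.004 0.068" --pt "0 0.18 0 0.069 0.004 0.068" --pt "-0.002 0.21 0 0.069 0.004 0.068" --pt "-0.002 0.21 -0.06 0.069 0.004 0.068" --pt "-0.002 0.21 -0.12 0.069 0.004 0.068" --pt "-0.002 0.21 -0.18 0.069 0.004 0.068" --pt "-0.002 0.21 -0.18 0.069 0.004 0.068"

```text
clock: 60.33
position: [616.3, 96.0, 108.6]
ee_rot: [0.92, 0.036, -0.391, 0.019]
contact_force: [-0.3, 0.4, -4.0]
gripper_width: 47.0
```

```bash
python3 - <<'E'
from h import *
s,M0=st()
M=tilt(185,44.3,-1); to((619,95,37),M)
for n in("side","top"):
    d=arm.get_image(n);cv2.imwrite(f"pics/bb_{n}.png",d["image"][:,:,::-1])
crop(d,180,90,340,210,5,"pics/bb_c.png")
E
```

```text
t 60.33 p [616.3  96.  108.6] x [ 0.692  0.052 -0.72 ] z [-0.717 -0.063 -0.694] psi 4.27 F [-0.3  0.4 -4. ] w 47.0 j [ 0.326  0.91   0.509 -0.184 -1.952  1.325]
shift [ 0.007 -0.003 -0.179] turn [ 0.004 -0.004  0.004] rows 2.0
```

View pics/bb_side.png

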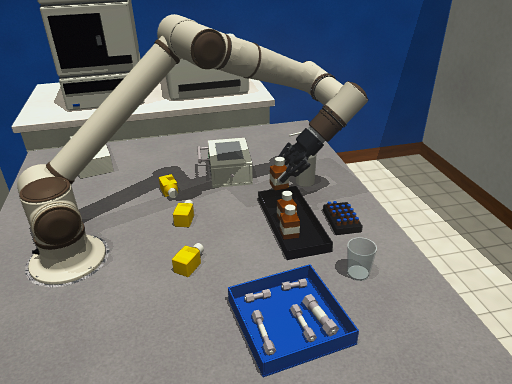

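View pics/bb_c.png

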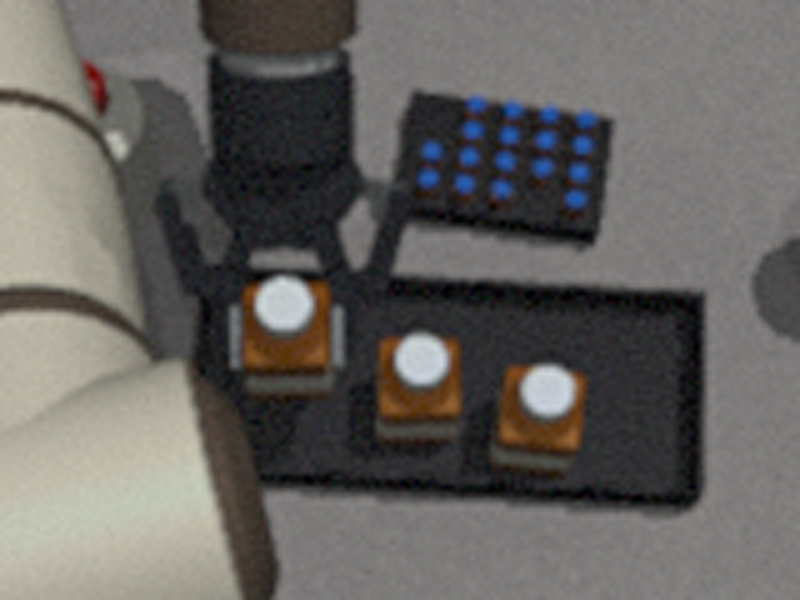

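Call:
step_arm --pt "0.005 -0.002 -0.06 0.004 0 0.004" --pt "0.005 -0.002 -0.11 0.004 0 0.004" --pt "0.005 -0.002 -0.15 0.004 0 0.004" --pt "0.005 -0.002 -0.17 0.004 0 0.004" --pt "0.005 -0.002 -0.17 0.004 0 0.004" --pt "0.005 -0.002 -0.17 0.004 0 0.004"

```text
clock: 60.93
position: [621.6, 95.3, 47.1]
ee_rot: [0.922, 0.042, -0.385, 0.017]
contact_force: [0.9, 0.1, -1.8]
gripper_width: 47.0
```

Call:
step_arm --pt "0 0 -0.005 0 0 0" --pt "0 0 -0.005 0 0 0"

```text
clock: 61.1
position: [621.8, 95.6, 45.5]
ee_rot: [0.922, 0.042, -0.384, 0.016]
contact_force: [-0.1, 0.1, -1.9]
gripper_width: 47.2
```

Call:
step_arm --pt "0 0 -0.01 0 0 0" --pt "0 0 -0.02 0 0 0" --pt "0 0 -0.02 0 0 0" --pt "0 0 -0.02 0 0 0"

```text
clock: 61.43
position: [620.9, 95.4, 36.0]
ee_rot: [0.921, 0.042, -0.386, 0.017]
contact_force: [0.6, -0.3, -2.0]
gripper_width: 47.6
```

Call:
step_arm --pt "0 0 -0.004 0 0 0" --pt "0 0 -0.004 0 0 0"

```text
clock: 61.6
position: [621.1, 95.5, 34.5]
ee_rot: [0.922, 0.042, -0.386, 0.017]
contact_force: [-0.1, -0.5, -2.1]
gripper_width: 47.5
```

Call:
step_arm --pt "0 0 -0.004 0 0 0" --pt "0 0 -0.004 0 0 0"

```text
clock: 61.77
position: [621.3, 95.5, 33.7]
ee_rot: [0.922, 0.042, -0.385, 0.017]
contact_force: [-0.5, -0.2, 0.4]
gripper_width: 47.6
```

Contact. Seat a hair more, release with a small opening, back off.

Call:
step_arm --pt "0 0 -0.003 0 0 0" --pt "0 0 -0.003 0 0 0"

```text
clock: 61.93
position: [621.3, 95.5, 33.6]
ee_rot: [0.922, 0.042, -0.385, 0.017]
contact_force: [1.1, 0.6, 5.0]
gripper_width: 47.6
```

Call:
step_arm --pt "0 0 0 0 0 0" --pt "0 0 0 0 0 0" --pt "0 0 0 0 0 0" --pt "0 0 0 0 0 0" --pt "0.02 0.002 0.02 0 0 0" --pt "0.06 0.005 0.06 0 0 0" --pt "0.12 0.01 0.12 0 0 0" --pt "0.16 0.01 0.18 0 0 0" --pt "0.18 -0.03 0.25 0 0 0" --pt "0.18 -0.08 0.33 0 0 0" --pt "0.18 -0.16 0.4 0 0 0" --pt "0.18 -0.2 0.4 0 0 0" --jaw 0.36

```text
clock: 62.93
position: [694.8, 12.3, 198.7]
ee_rot: [0.924, 0.041, -0.38, 0.017]
contact_force: [0.5, -1.3, 2.4]
gripper_width: 58.2
```

```bash
python3 - <<'E'
from h import *
s,M0=st()
to((450,-50,280),down(5))
for n in("side","top"):
    d=arm.get_image(n);cv2.imwrite(f"pics/bc_{n}.png",d["image"][:,:,::-1])
E
```

```text
t 62.93 p [694.8  12.3 198.7] x [ 0.707  0.062 -0.704] z [-0.701 -0.063 -0.71 ] psi 5.03 F [ 0.5 -1.3  2.4] w 58.2 j [ 0.211  0.99   0.887 -0.109 -2.243  1.415]
shift [-0.612 -0.156  0.203] turn [ 0.044 -0.495 -0.001] rows 7.0
```

View pics/bc_side.png

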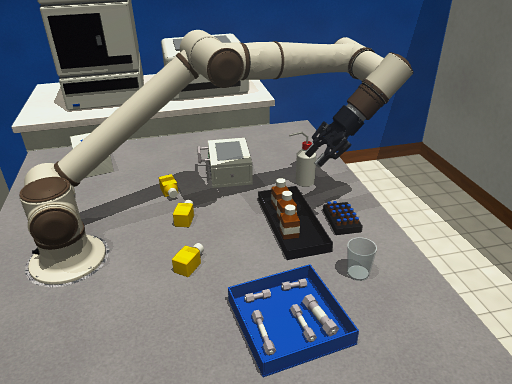

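All three are standing. Retreat to a clear pose and run the final checks.

Call:
step_arm --pt "-0.06 -0.016 0.06 0 0 0" --pt "-0.14 -0.03 0.15 0.006 -0.07 0" --pt "-0.22 -0.05 0.2 0.012 -0.14 0" --pt "-0.3 -0.07 0.2 0.018 -0.21 0" --pt "-0.38 -0.09 0.2 0.025 -0.28 0" --pt "-0.46 -0.11 0.2 0.032 -0.35 0" --pt "-0.54 -0.13 0.2 0.038 -0.42 0" --pt "-0.61 -0.3 0.2 0.044 -0.495 0" --pt "-0.61 -0.4 0.2 0.044 -0.495 0" --pt "-0.61 -0.5 0.2 0.044 -0.495 0" --pt "-0.61 -0.5 0.2 0.044 -0.495 0" --pt "-0.61 -0.5 0.2 0.044 -0.495 0"

```text
clock: 64.03
position: [447.8, -187.4, 271.6]
ee_rot: [0.999, 0.043, -0.006, 0.0]
contact_force: [0.7, -0.8, -0.4]
gripper_width: 58.1
```

```bash
python3 - <<'E'
from h import *
s,M0=st()
d=arm.get_image("side");crop(d,180,100,340,220,5,"pics/bd.png"); crop(d,215,215,375,335,5,"pics/bd3.png")
d=arm.get_image("top");cv2.imwrite("pics/bd2.png",d["image"][:,:,::-1])
E
```

```text
t 64.03 p [ 447.8 -187.4  271.6] x [ 0.996  0.086 -0.012] z [-0.012 -0.001 -1.   ] psi 4.94 F [ 0.7 -0.8 -0.4] w 58.1 j [-0.06   0.121 -0.248  0.002 -1.213  1.716]
```

View pics/bd.png

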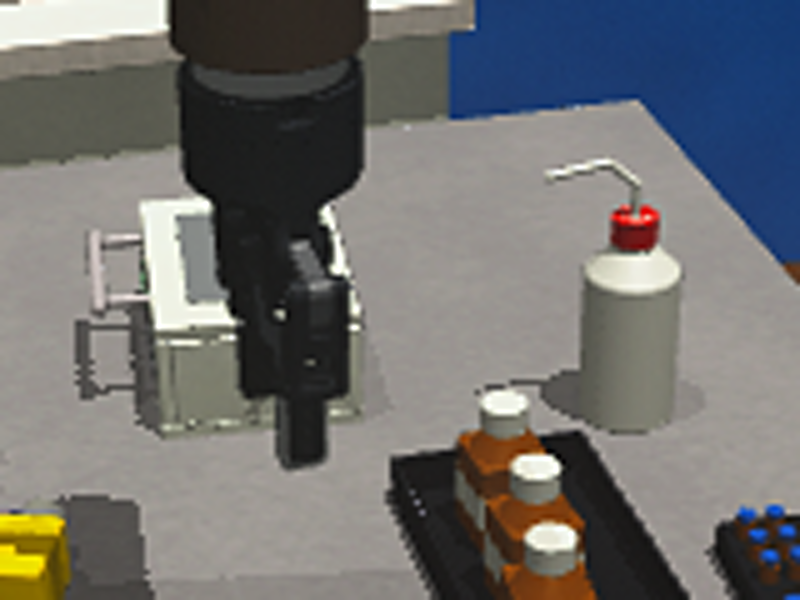

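View pics/bd2.png

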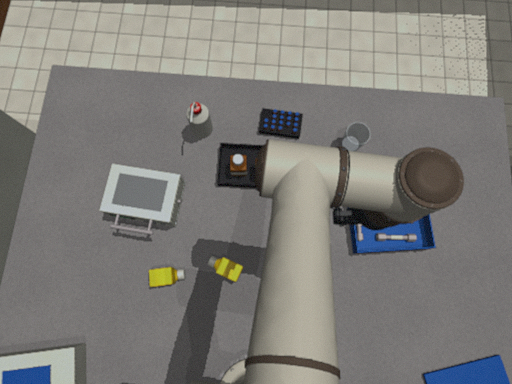

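View pics/bd3.png

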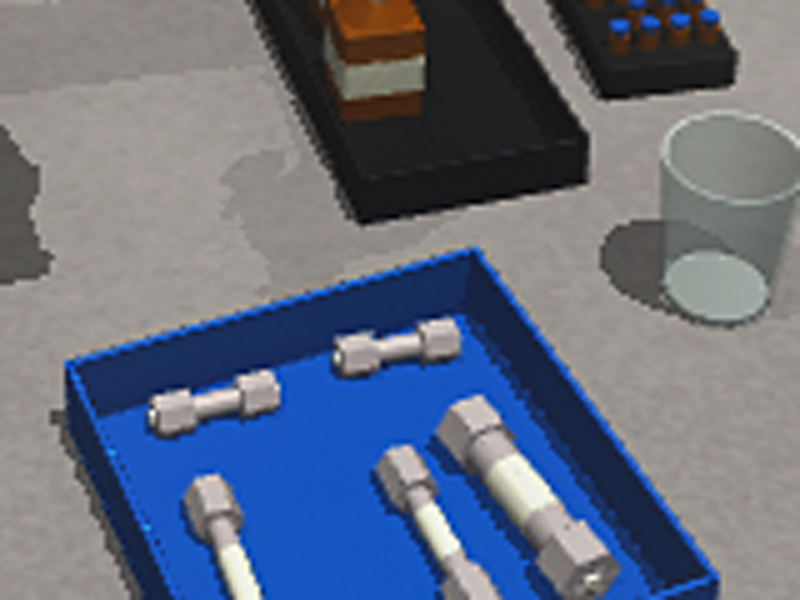

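```bash
python3 - <<'E'
from h import *
a=cv2.imread("pics/top0.png").astype(int); d=arm.get_image("top"); b=d["image"][:,:,::-1].astype(int)
r=np.abs(a-b).max(2)[160:240,95:185]; print("heater top diff", r.mean(), (r>40).sum())
m=lambda im:((im.min(2)>110))[205:238,105:160]
print([np.argwhere(m(x)).mean(0) for x in (a,b)])
crop(d,95,155,195,245,6,"pics/be.png")
E
```

```text
heater top diff 7.106944444444444 0
[array([13.95606327, 27.76186292]), array([13.54655493, 27.68435754])]
```

View pics/be.png

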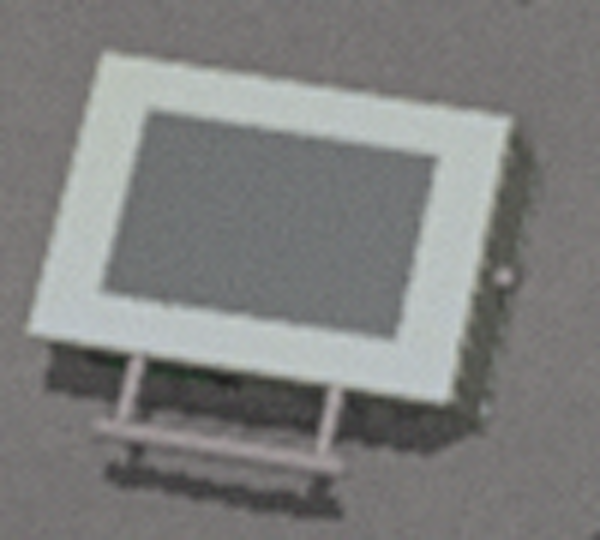

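```bash
python3 - <<'E'
from h import *
print(arm.job_done()); print(arm.read_state()["clock"])
E
```

```text
the job is handed in; nothing more can be done
None
the job is handed in; nothing more can be done
```

The job is handed in, at about 64 s of the 210 s allowed; the hand-in gives no verdict, so what follows rests on my own pictures and force readings.

**Heater:** I swung the lid open by its handle to about 92 degrees, set the longest column in both saddles and released it. I then closed the lid with the same grip. The pictures showed the column resting in both V's before the lid came down. After closing, no pixel of the heater area differed by more than 40 from the picture at the start.

**Bottles:** Three amber bottles were present, two on the bench and one lying in the tray. I turned each one cap-outward on the bench, took it again at 45 degrees, spun it upright and lowered it into the tray until it touched the floor. While I worked on the second bottle, the first one was knocked about 4 cm along the tray, as the task warned. It stayed upright, so I left it there and moved the other two positions to suit.

**Last checks:**
- The pictures taken after the third bottle was set down show all three standing in the tray.
- In the pictures taken just before handing in, the other columns and guard holders I could see were in the bin. The vial tray, wash bottle and beaker looked unmoved.
- The arm was clear of everything, with no contact force.
- No check failed. In those final pictures the arm hid part of the tray and the bin from the top camera, so there I relied on the side views. I did not measure how upright each bottle was.

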